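Refit the sprung roller in the paper-roll holder under the bathroom shelf

ROBOT

A 7-joint arm with a two-finger parallel gripper is mounted at the origin on the work surface. World frame = base frame: x ahead of the robot, y to its left, z up, the work surface at z = 0. Lengths are in m, angles in rad, forces in N, time in s.
With the tool pointing down it reaches from about 0.35 to 0.9 m from the base axis. Payload 8.1 kg.
Tool frame: the origin (TCP) lies at the very end of the fingers, on their centre line; the grasp point (between the pads) lies 19 mm behind it; y points along the fingers, z is the direction in which the jaws open and shut, and the axes are right-handed (so a half turn about y gives the same grasp; the last joint's range is limited). The gripper opens to 85 mm and grips with 20 to 120 N. Pads are 22 mm wide; open, the fingers measure 114 mm over their backs; the gripper's body (76 mm by 85 mm) begins 54 mm behind the grasp point. The pads swing forward as they close: fully open they stand 13 mm farther back than shut.
Start: joints at [1.039, 0.434, 0.025, 1.573, -0.012, 1.134, -0.075], TCP at [0.26, -0.568, 0.231] pointing down, gripper open.
Joint ranges: [-2.62, 2.62], [-0.44, 2.09], [-1.27, 1.32], [0.08, 2.57], [-1.32, 4.46], [0.12, 2], [-2.74, 2.74]. Speed limits (rad/s): [2.22, 2.22, 3.01, 3.01, 3.14, 3.14, 3.14].

INTERFACE

Orientations are given as a rotation vector (axis times angle).
In Python, from rig import observe, grab_frame, calibration, finish_job gives the robot as it stands.
- The arm moves only by the shell command python3 -m inch 'ROWS' [FORCE]. ROWS is JSON, a list of rows, each an object with "travel": the shift along the world's x, y, z normalised to -1 to 1, where 1 is 0.08 m, a list of three; "turn": the turn, a rotation vector about the world's x, y, z normalised to -1 to 1, where 1 is 90 degrees, a list of three; "fingers": the opening, from -1 (shut) to 1 (fully open), so that 0 is half open. A call has 1 to 20 rows; each row is the pose to reach, as a shift and turn from the pose commanded when the call began; what a row does not reach only later rows make up. A row lasts 1/12 s, in which the tool goes at most 41.7 mm and 7.16 degrees, less where a joint would pass 70% of its speed; a pose out of reach is approached as far as the arm can. A call with a number of a shift or a turn outside -1 to 1 is refused whole. A call with a gripper value outside its range is refused whole. The fingers move at their own pace and stop on an object; FORCE is the grip in N (left out, the last holds). Time passes only in rows, so rows that repeat a pose let the fingers close. It gives the time, the measured TCP pose, the force and the opening at its end, in the units of the state.
- observe(): the state, without advancing time (a new reading comes with each control period).
- grab_frame(name): name is "scene" or "top" or "wrist"; returns (picture, depth): 400x640x3 uint8, red, green, blue; 400x640 float32, m along the optical axis (not along the pixel's ray), 0 where there is no reading.
- calibration(name): a dict with "intrinsics" (3x3 intrinsics, pixels), "k1" (the pictures are not rectified: a ray, as slopes to the right and down, at radius r is drawn at 1 + k1 r^2 times it, then the intrinsics apply), "T" (4x4, takes a point from camera to world coordinates). Camera axes: x right, y up, looking along -z (the intrinsics and any distortion apply to the point x, -y, -z); pixel columns grow to the right and rows downward; lengths in m; the calibration is good to about 2 mm. A picture is of the moment at which its call begins: read the wrist's pose just before it. calibration takes no time and is no camera call; for the wrist camera it gives the pose at the moment of the call.
- finish_job(): hands the job in, once; it reports no verdict.
The state is a dict: "clock": time; "joints": joint angles; "joint_velocities": joint speeds; "tau": joint torques, N m; "eef_pos": TCP position; "tcp_rot": TCP orientation; "wrist_force": force on the tool from outside, world axes, zero at the start; "ft_torque": the same for the moment, N m; "finger_gap": finger opening in m.
Only numpy, scipy, OpenCV 4.12 (cv2) and the standard library are available. Lean on these libraries where they do the work, as an engineer would, in place of code of your own. Each camera call takes 0.05 s, during which the arm holds its last target.

TASK

The paper-roll holder under the dark wooden shelf needs its washed roller back. First take the steel cologne atomizer out from beneath the holder and stand it upright in the toiletries tray, never tipping it far over on the way. Then pick up the white sprung roller, compress it to get it between the holder's two end cups, either way round, and let it spring out so that both tips sit fully home in their cups; leave all the other things where they are.

Things in the scene. Friction and masses are not known exactly. Their poses are not given: they have to be found in the camera images.
- shelf: dark wooden counter shelf with a steel paper-roll holder under its board, all fixed. Origin on the counter straight below the middle of the roll axis; x points into the shelf (away from its front), y left along the roll axis, z up. Roll axis 130 mm above the counter, 110 mm below the board. Open at front and back; two 18 mm square legs at each end (y = +-225 mm, x = +35 and +80 mm)
- board_front (a point): middle of the lower front edge of the shelf board (shelf x = +5 mm, 240 mm above the counter). Board 480 mm (y) x 90 mm (x) x 20 mm, top at 260 mm. The edge lies almost straight above the roll axis, so the board covers the space above and behind the cups and a hand must come in tilted from the front
- cup_left (a point): centre of the bottom of the left end cup (shelf y = +89 mm): a round blind recess, 18 mm bore, 9 mm deep, 30 mm outside diameter, opening towards the other cup. Bottoms 178 mm apart, open faces 160 mm apart. Each cup hangs from the board on a steel drop arm behind it, 18 mm wide (x), 5 mm thick
- cup_right (a point): centre of the bottom of the right end cup (shelf y = -89 mm), the same recess, opening towards the left cup
- roller_grip (a point): centre of the white plastic sprung roller's main tube (26 mm diameter, 115 mm long, from -57.5 to +57.5 mm along its axis), the place to hold it; at the start it lies on the counter, its axis 13 mm up. The point's x axis runs along the roller towards the sprung end. Mass about 70 g
- tip_fixed (a point): extreme end of the roller's fixed tip (12 mm diameter, 12 mm long, slightly rounded, straight out of the main tube), 69.5 mm from roller_grip in -x of that point
- tip_sprung (a point): extreme end of the sprung tip (12 mm diameter, 12 mm long, slightly rounded) on the thinner 20 mm telescoping tube; relaxed it is 112.5 mm from roller_grip in +x of that point, so the relaxed roller is 182 mm long
- plunger (a joint): how far the thin tube is pushed into the main tube, in m: 0 relaxed, at most 0.034; about 0.004 when fitted, and with one tip bottomed in its cup over 0.013 is needed for the other tip to pass the opposite cup's face. Spring force about 4 N at 0, 7 N at 0.014, 11.5 N at 0.034
- atomizer_mid (a point): steel cologne atomizer with ridged twist cap, upright cylinder 36 mm diameter (body to 88 mm high, cap 31 mm diameter above it), 130 mm tall; the point is on its axis half-way up, 65 mm above its underside, z up along it. It starts standing on the counter between the cups or a little in front of them, about 0.2 kg
- tray: fixed wooden toiletries tray, outside 200 mm (x) x 140 mm (y), rim 15 mm high, walls and floor 5 mm thick; origin at the centre of its underside. The cream jar stands in its -x end (about x = -55 mm); the +x end (about x = +45 mm) is free
- comb: black plastic comb, 170 x 34 x 5 mm, lying flat beside the roller, about 70 mm off its axis and roughly parallel to it; loose, to be left alone. Origin: centre of its underside, x along its length
- tumbler: white ceramic tumbler, 68 mm across, 85 mm tall, standing on the counter on the roller's other side, about 95 mm off its axis; loose, to be left alone. Origin: centre of its underside
- cream_jar: cream jar, 54 mm across, 50 mm tall, standing in one end of the tray; loose, to be left alone. Origin: centre of its underside
- soap_pump: liquid-soap pump bottle, 60 mm across, 145 mm tall, in the middle of the counter in front of the shelf; loose, to be left alone. Origin: centre of its underside
- soap_dish: round ceramic soap dish with a bar of soap, 92 mm across, 39 mm high, on top of the shelf at its right (-y) end; loose, to be left alone. Origin: centre of its underside
- trimmer: silver hair trimmer with a toggle switch, 170 x 42 x 40 mm, lying on top of the shelf along its length; loose, to be left alone. Origin: centre of its underside, x along its length
- powder_can: white powder can, 50 mm across, 90 mm tall, on top of the shelf at its left (+y) end; loose, to be left alone. Origin: centre of its underside
Not all that is in view belongs to the job. Leave any pink or yellow look-alike of the part that bears atomizer_mid alone.

How it is judged:
By the outcome, as a careful person would: the job done as asked, in the order asked, and still so for the second after the job is handed in, with the robot touching nothing.
It also fails if it takes over 53 s, if anything falls off the work surface, if the arm or the gripper's body presses on something with over 40 N, if the wrist force passes 120 N, or if a joint passes its speed limit or range.

## Working session

There is one attempt and no reset: what is moved stays moved. The work goes in short steps, Python scripts to look and compute and a shell command to move; the robot and the scene stay as the last step left them, time stands still between calls to the robot, and variables do not carry over. Pictures are saved under pics/ and viewed, and the job is handed in when it is done.

```bash
ls; mkdir -p pics; cat > h.py <<'E'
import numpy as np, cv2
from rig import observe, grab_frame, calibration, finish_job
def snap(name, tag):
    c=calibration(name); p,d=grab_frame(name)
    cv2.imwrite(f'pics/{tag}.png',cv2.cvtColor(p,cv2.COLOR_RGB2BGR))
    np.savez(f'{tag}.npz',p=p,d=d,K=c['intrinsics'],k1=c['k1'],T=c['T'])
def load(tag):
    return np.load(f'{tag}.npz')
def rays(f,uv):
    uv=np.asarray(uv,float).reshape(-1,1,2)
    n=cv2.undistortPoints(uv,f['K'],np.array([float(f['k1']),0,0,0])).reshape(-1,2)
    return np.c_[n[:,0],-n[:,1],-np.ones(len(n))]
def plane(f,uv,z):
    r=rays(f,uv)@f['T'][:3,:3].T; o=f['T'][:3,3]
    return o+r*((z-o[2])/r[:,2])[:,None]
def depthpts(f,uv):
    uv=np.asarray(uv).reshape(-1,2)
    d=f['d'][uv[:,1].astype(int),uv[:,0].astype(int)]
    return (rays(f,uv)*d[:,None])@f['T'][:3,:3].T+f['T'][:3,3]
def proj(f,P):
    P=np.atleast_2d(P); c=(P-f['T'][:3,3])@f['T'][:3,:3]
    x=c[:,0]/-c[:,2]; y=-c[:,1]/-c[:,2]; s=1+float(f['k1'])*(x*x+y*y)
    q=np.c_[x*s,y*s,np.ones(len(x))]@f['K'].T
    return q[:,:2]
E
python3 - <<'E'
from h import *
o=observe(); print({k:np.round(v,3) for k,v in o.items()})
for n in ['scene','top','wrist']:
    snap(n,n+'0'); f=load(n+'0'); print(n,f['T'].round(3).tolist(),f['K'].round(1).tolist(),f['k1'])
E
```

```text
pics
{'clock': np.float64(0.0), 'joints': array([ 1.039,  0.435,  0.025,  1.574, -0.012,  1.134, -0.075]), 'joint_velocities': array([ 0.001, -0.001, -0.   , -0.001,  0.   ,  0.   ,  0.002]), 'tau': array([ 1.0000e-03, -6.7045e+01,  1.0260e+00, -3.1621e+01,  1.6000e-02,
        1.3000e-02, -0.0000e+00]), 'eef_pos': array([ 0.26 , -0.568,  0.231]), 'tcp_rot': array([-0.433,  1.986, -1.983]), 'wrist_force': array([ 0.103, -0.13 , -0.481]), 'ft_torque': array([-0.043, -0.005,  0.008]), 'finger_gap': np.float64(0.086)}
scene [[0.951, -0.203, 0.235, 0.816], [0.31, 0.59, -0.745, -0.886], [0.012, 0.781, 0.624, 0.903], [0.0, 0.0, 0.0, 1.0]] [[467.2, 0.0, 320.9], [0.0, 467.2, 201.3], [0.0, 0.0, 1.0]] -0.10114161932634762
top [[-0.021, 0.993, -0.117, 0.415], [-1.0, -0.022, -0.002, -0.017], [-0.005, 0.117, 0.993, 1.272], [0.0, 0.0, 0.0, 1.0]] [[389.0, 0.0, 314.0], [0.0, 389.0, 201.1], [0.0, 0.0, 1.0]] -0.03965084977832786
wrist [[0.417, 0.863, 0.286, 0.333], [-0.909, 0.396, 0.129, -0.535], [-0.002, -0.314, 0.949, 0.373], [0.0, 0.0, 0.0, 1.0]] [[303.2, 0.0, 318.9], [0.0, 303.2, 201.7], [0.0, 0.0, 1.0]] -0.04661334172978491
```

View pics/scene0.png

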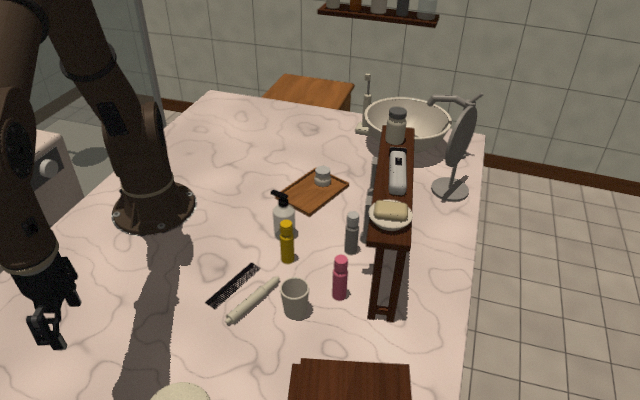

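View pics/top0.png

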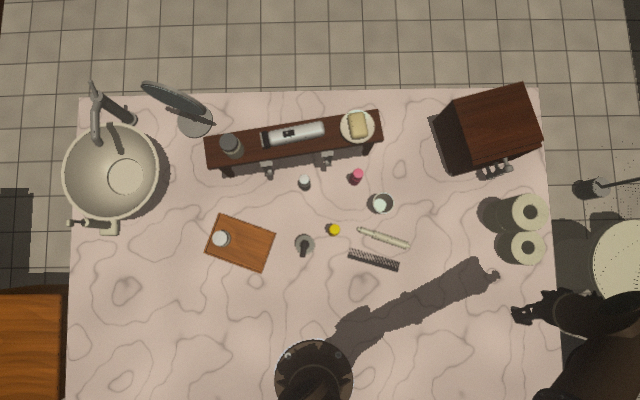

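View pics/wrist0.png

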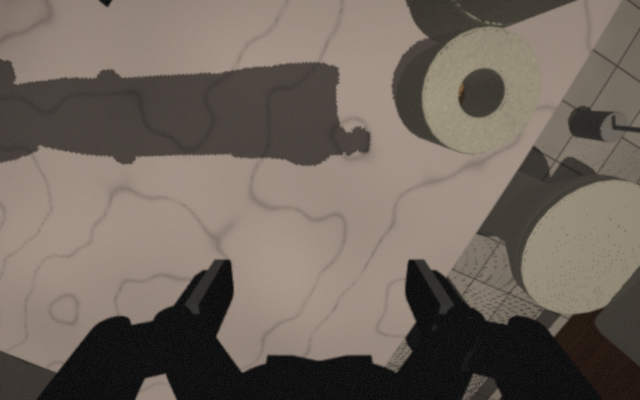

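The top view shows the shelf (columns 205-383, rows 108-170), the atomizer at (304,182), and pink (356,176) and yellow (334,229) look-alikes. The roller runs from (358,230) to (408,246), the comb is at (373,259), the tumbler at (380,203), the tray at (240,242) and the pump at (304,243). I'll enlarge it and measure.

```bash
python3 - <<'E'
from h import *
f=load('top0'); im=cv2.cvtColor(f['p'],cv2.COLOR_RGB2BGR)
cv2.imwrite('pics/topz.png',cv2.resize(im[95:285,195:425],None,fx=3.4,fy=3.1,interpolation=cv2.INTER_CUBIC))
f=load('scene0'); im=cv2.cvtColor(f['p'],cv2.COLOR_RGB2BGR)
cv2.imwrite('pics/scenez.png',cv2.resize(im[120:340,190:430],None,fx=3.2,fy=2.7,interpolation=cv2.INTER_CUBIC))
f=load('top0')
for n,uv in dict(atom=(304,180),pink=(358,174),yel=(334,229),rollS=(362,231),rollM=(385,238),rollE=(405,244),tumb=(380,203),traycorner=(221,213),jar=(220,239),pump=(304,240),boardFR=(382,142),boardFL=(211,166),boardBL=(205,138),cupL=(269,170),cupR=(326,160)).items(): print(n,depthpts(f,uv).round(4))
E
```

```text
atom [[0.6131 0.0141 0.1304]]
pink [[ 0.6272 -0.1468  0.1329]]
yel [[ 0.4657 -0.0712  0.1283]]
rollS [[ 0.462  -0.1659  0.0221]]
rollM [[ 0.438  -0.2382  0.0256]]
rollE [[ 0.4174 -0.3013  0.0255]]
tumb [[ 0.553  -0.2302  0.0048]]
traycorner [[0.5317 0.2925 0.0017]]
jar [[0.4454 0.2833 0.0508]]
pump [[0.4356 0.0176 0.1236]]
boardFR [[ 7.593e-01 -2.465e-01 -2.000e-04]]
boardFL [[0.6339 0.2572 0.2602]]
boardBL [[0.7117 0.2751 0.2576]]
cupL [[0.6436 0.1169 0.1406]]
cupR [[ 0.6696 -0.0525  0.1424]]
```

View pics/topz.png

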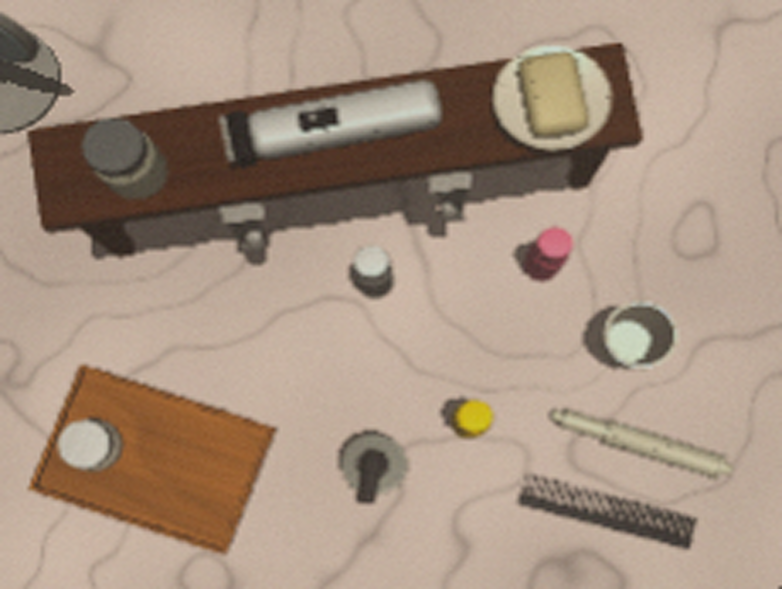

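View pics/scenez.png

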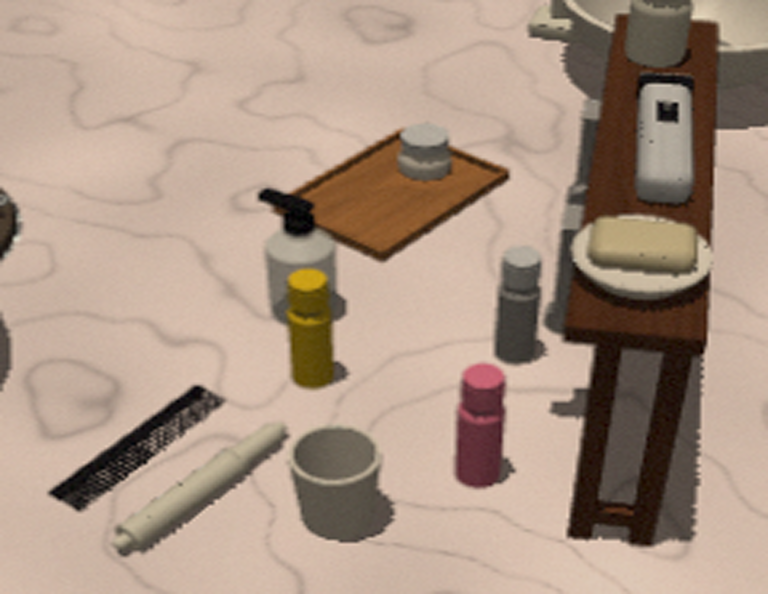

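```bash
cat >> h.py <<'E'
def cloud(f,box=None):
    v,u=np.mgrid[0:400,0:640]; uv=np.c_[u.ravel(),v.ravel()]
    P=depthpts(f,uv); ok=f['d'].ravel()>0
    return P,ok,uv
E
python3 - <<'E'
from h import *
for n in ['top0','scene0']:
    f=load(n);P,ok,uv=cloud(f); col=f['p'].reshape(-1,3).astype(int)
    x,y,z=P.T
    print('==',n)
    b=ok&(abs(z-.26)<.008)&(x>.58)&(x<.85)&(abs(y)<.35)
    r=cv2.minAreaRect(P[b][:,:2].astype(np.float32)); print('board',r,cv2.boxPoints(r).round(4).tolist())
    for nm,c in dict(L=(.645,.117),R=(.67,-.055)).items():
        m=ok&(np.hypot(x-c[0],y-c[1])<.05)&(z>.09)&(z<.2)
        Q=P[m]; print(nm,m.sum(), Q.min(0).round(3) if m.sum() else '',Q.max(0).round(3) if m.sum() else '')
    # roller
    m=ok&(x>.38)&(x<.5)&(y<-.13)&(y>-.33)&(z>.008)&(z<.035)
    g=m&(col.min(1)>90)
    lab=np.zeros((400,640),np.uint8);lab.ravel()[m]=255
    k,L,S,C=cv2.connectedComponentsWithStats(lab)
    for i in range(1,k):
        if S[i,4]>60:
            Q=P[L.ravel()==i]; c=Q[:,:2].mean(0);_,_,vt=np.linalg.svd(Q[:,:2]-c,full_matrices=False);d=vt[0]*np.sign(vt[0][1]); t=(Q[:,:2]-c)@d
            w=(Q[:,:2]-c)@np.array([-d[1],d[0]])
            print('comp',S[i,4],'c',c.round(4),'d',d.round(4),'t',t.min().round(4),t.max().round(4),'ends',(c+d*t.min()).round(4),(c+d*t.max()).round(4),'w',w.min().round(4),w.max().round(4),'zmax',Q[:,2].max().round(4),col[L.ravel()==i].mean(0).round())
    for nm,c in dict(atom=(.605,.014),pink=(.62,-.14),yel=(.46,-.07),tumb=(.54,-.22),pump=(.44,.018),jar=(.445,.283)).items():
        m=ok&(np.hypot(x-c[0],y-c[1])<.05)&(z>.01)
        Q=P[m]; r=cv2.minEnclosingCircle(Q[Q[:,2]>Q[:,2].max()-.012][:,:2].astype(np.float32))
        print(nm,'zmax',Q[:,2].max().round(4),'top circ',np.round(r[0],4),round(r[1],4))
    # tray
    m=ok&(z>.002)&(z<.022)&(x>.33)&(x<.56)&(y>.13)&(y<.36)&(col[:,0]-col[:,2]>25)
    r=cv2.minAreaRect(P[m][:,:2].astype(np.float32)); print('tray',r,cv2.boxPoints(r).round(4).tolist())
E
```

```text
== top0
board ((0.7082375288009644, 0.07675614953041077), (0.5593722462654114, 0.19947463274002075), 84.34951782226562) [[0.5813999772071838, -0.19179999828338623], [0.7799999713897705, -0.21140000224113464], [0.8349999785423279, 0.34529998898506165], [0.6365000009536743, 0.36489999294281006]]
L 69 [0.627 0.108 0.121] [0.657 0.125 0.199]
R 67 [ 0.653 -0.065  0.119] [ 0.681 -0.046  0.195]
comp 387 c [ 0.4388 -0.2351] d [0.3285 0.9445] t -0.0887 0.0922 ends [ 0.4097 -0.3188] [ 0.4691 -0.148 ] w -0.0133 0.0133 zmax 0.0288 [168. 158. 133.]
atom zmax 0.1331 top circ [0.6163 0.0168] 0.0157
pink zmax 0.1329 top circ [ 0.6304 -0.1453] 0.0155
yel zmax 0.1327 top circ [ 0.4656 -0.0699] 0.0158
tumb zmax 0.0892 top circ [ 0.5451 -0.2253] 0.034
pump zmax 0.1474 top circ [0.4135 0.023 ] 0.0221
jar zmax 0.0609 top circ [0.4495 0.2845] 0.0241
tray ((0.44457194209098816, 0.2451651692390442), (0.22936265170574188, 0.22893960773944855), 89.92288208007812) [[0.32989999651908875, 0.1306000053882599], [0.558899998664856, 0.13030000030994415], [0.5591999888420105, 0.3596999943256378], [0.3303000032901764, 
[... 444 characters left out ...]
d [0.3516 0.9362] t -0.0806 0.1 ends [ 0.4146 -0.3235] [ 0.478  -0.1544] w -0.0103 0.0157 zmax 0.0293 [157. 146. 124.]
atom zmax 0.1324 top circ [0.6173 0.0115] 0.0173
pink zmax 0.1328 top circ [ 0.6322 -0.1505] 0.017
yel zmax 0.133 top circ [ 0.4663 -0.0758] 0.0172
tumb zmax 0.0884 top circ [ 0.5477 -0.229 ] 0.0343
pump zmax 0.1469 top circ [0.4144 0.0158] 0.0238
jar zmax 0.0581 top circ [0.4474 0.2811] 0.0268
tray ((0.44783836603164673, 0.24067720770835876), (0.23244552314281464, 0.2218467742204666), 3.8638103008270264) [[0.32440000772476196, 0.3434999883174896], [0.3393999934196472, 0.12219999730587006], [0.5713000297546387, 0.13779999315738678], [0.5562999844551086, 0.35920000076293945]]
```

```bash
python3 - <<'E'
from h import *
from scipy.spatial.transform import Rotation as Ro
o=observe(); R=Ro.from_rotvec(o['tcp_rot']).as_matrix(); print(R.round(3))
f=load('wrist0'); T=f['T']; print('cam in tool',(R.T@(T[:3,3]-o['eef_pos'])).round(3),'look',(R.T@-T[:3,2]).round(3))
f=load('top0'); P,ok,uv=cloud(f); col=f['p'].reshape(-1,3).astype(int)
hsv=cv2.cvtColor(f['p'],cv2.COLOR_RGB2HSV).reshape(-1,3)
u,v=uv.T
# tray mask
m=(hsv[:,1]>110)&(hsv[:,0]<20)&(u>200)&(u<280)&(v>205)&(v<278)
lab=(m*255).astype(np.uint8).reshape(400,640); lab=cv2.morphologyEx(lab,cv2.MORPH_OPEN,np.ones((3,3)))
c=max(cv2.findContours(lab,0,2)[0],key=cv2.contourArea)
q=plane(f,c.reshape(-1,2),.015)[:,:2].astype(np.float32)
r=cv2.minAreaRect(q);print('tray',r,cv2.boxPoints(r).round(4).tolist())
# board front edge
m=(col.sum(1)<200)&(hsv[:,1]>90)&(u>200)&(u<388)&(v>100)&(v<180)&(abs(P[:,2]-.26)<.012)&ok
lab=(m*255).astype(np.uint8).reshape(400,640)
pts=[];ptb=[]
for cc in range(235,372):
    r_=np.where(lab[:,cc])[0]
    if len(r_)>3: pts.append((cc,r_.max()+.5)); ptb.append((cc,r_.min()-.5))
for nm,a in (('front',pts),('back',ptb)):
    q=plane(f,a,.26)[:,:2].astype(np.float32)
    vx,vy,x0,y0=cv2.fitLine(q,cv2.DIST_HUBER,0,.001,.001).ravel(); s=np.sign(vy)
    print(nm,'dir',vx*s,vy*s,'deg',np.degrees(np.arctan2(vy*s,vx*s)),'pt',x0,y0,'x at y=0.03',x0+(.03-y0)*vx/vy)
c=max(cv2.findContours(lab,0,2)[0],key=cv2.contourArea)
q=plane(f,c.reshape(-1,2),.26)[:,:2].astype(np.float32); r=cv2.minAreaRect(q); print('board',r,cv2.boxPoints(r).round(4).tolist())
for nm,c in dict(L=(.645,.117),R=(.67,-.055)).items():
    m=ok&(np.hypot(P[:,0]-c[0],P[:,1]-c[1])<.05)&(P[:,2]>.09)&(P[:,2]<.17)
    print(nm,np.c_[uv[m],(P[m]*1000).round()][::2].astype(int).tolist())
E
```

```text
[[-0.909 -0.001  0.416]
 [-0.416  0.001 -0.909]
 [ 0.    -1.    -0.001]]
cam in tool [-0.081 -0.143  0.   ] look [ 0.314  0.949 -0.001]
tray ((0.4340413808822632, 0.22942352294921875), (0.19875119626522064, 0.13811595737934113), 69.04795837402344) [[0.33399999141693115, 0.16130000352859497], [0.46299999952316284, 0.11190000176429749], [0.5340999960899353, 0.29750001430511475], [0.4050999879837036, 0.34689998626708984]]
front dir -0.14397357 0.9895815 deg 98.27785 pt 0.6582428 0.043869194 x at y=0.03 0.6602606
back dir -0.14082123 0.99003506 deg 98.09537 pt 0.7421833 0.08308133 x at y=0.03 0.74973357
board ((0.6969209313392639, 0.07877951115369797), (0.09129156917333603, 0.39279013872146606), 8.241990089416504) [[0.6236000061035156, 0.26660001277923584], [0.6798999905586243, -0.12210000306367874], [0.7702000141143799, -0.10899999737739563], [0.7139000296592712, 0.27970001101493835]]
L [[270, 166, 657, 114, 135], [266, 167, 648, 123, 164], [268, 167, 653, 120, 138], [270, 167, 654, 115, 132], [266, 168, 645, 123, 165], [268, 168, 650, 120, 139], [270, 168, 649, 114, 141], [267, 169, 64
[... 720 characters left out ...]
327, 158, 676, -56, 140], [324, 159, 673, -47, 141], [326, 159, 672, -52, 145], [328, 159, 674, -59, 136], [325, 160, 670, -49, 143], [327, 160, 669, -55, 144], [329, 160, 663, -60, 169], [325, 161, 666, -49, 146], [327, 161, 666, -55, 144], [330, 161, 661, -63, 168], [325, 162, 663, -49, 143], [327, 162, 663, -55, 146], [329, 162, 660, -61, 155], [324, 163, 666, -47, 120], [326, 163, 661, -52, 139], [328, 163, 662, -58, 136], [330, 163, 661, -64, 141], [325, 164, 658, -49, 140], [327, 164, 658, -55, 138], [329, 164, 659, -61, 133], [325, 165, 655, -49, 138], [327, 165, 656, -55, 136], [329, 165, 655, -61, 137], [325, 166, 653, -49, 137], [327, 166, 654, -55, 131], [329, 166, 654, -61, 130]]
```

```bash
python3 -m inch '[{"travel":[0.4,1,0.4],"turn":[0,0,-0.091],"fingers":0.6},{"travel":[0.4,1,0.4],"turn":[0,0,-0.182],"fingers":0.6},{"travel":[0.4,1,0.4],"turn":[0,0,-0.182],"fingers":0.6}]' 60; python3 -c "
from h import *
o=observe();print(o['joints'].round(3))"
```

```text
clock: 0.4
eef_pos: [0.2956, -0.4836, 0.2649]
tcp_rot: [-0.147, 2.149, -2.146]
wrist_force: [1.5, -0.7, 0.5]
finger_gap: 0.0686
[ 0.886  0.313  0.058  1.673 -0.023  1.156 -0.48 ]
```

```bash
python3 -m inch '[{"travel":[0.2,0.5,0],"turn":[0,0,0],"fingers":0.6},{"travel":[0.4,1,0],"turn":[0,0,0],"fingers":0.6}]';python3 -m inch '[{"travel":[0.2,0.5,0],"turn":[0,0,0],"fingers":0.6},{"travel":[0.4,1,0],"turn":[0,0,0],"fingers":0.6}]';python3 -m inch '[{"travel":[0.2,0.5,0],"turn":[0,0,0],"fingers":0.6},{"travel":[0.4,1,0],"turn":[0,0,0],"fingers":0.6},{"travel":[0.4,1,0],"turn":[0,0,0],"fingers":0.6}]'; python3 -c "
from h import *
o=observe();print(o['joints'].round(3))"
```

```text
clock: 0.57
eef_pos: [0.3224, -0.4108, 0.2634]
tcp_rot: [-0.151, 2.148, -2.15]
wrist_force: [1.5, 0.7, 0.8]
finger_gap: 0.0683
clock: 0.73
eef_pos: [0.3539, -0.3318, 0.2632]
tcp_rot: [-0.153, 2.147, -2.148]
wrist_force: [1.3, -0.3, 0.2]
finger_gap: 0.0682
clock: 0.98
eef_pos: [0.3887, -0.246, 0.2635]
tcp_rot: [-0.162, 2.144, -2.139]
wrist_force: [-0.7, -0.4, 0.3]
finger_gap: 0.0686
[ 0.543  0.143 -0.104  1.9    0.013  1.099 -0.985]
```

```bash
python3 -m inch '[{"travel":[0.2,0.5,0.1],"turn":[0.01,-0.07,0],"fingers":0.4},{"travel":[0.4,1,0.2],"turn":[0.02,-0.14,0],"fingers":0.4}]';python3 -m inch '[{"travel":[0.2,0.5,0],"turn":[0.01,-0.07,0],"fingers":0.4},{"travel":[0.4,1,0],"turn":[0.02,-0.14,0],"fingers":0.4}]';python3 -m inch '[{"travel":[0.2,0.5,0],"turn":[0.01,-0.07,0],"fingers":0.4},{"travel":[0.4,1,0],"turn":[0.023,-0.16,0],"fingers":0.4},{"travel":[0.4,1,0],"turn":[0.023,-0.16,0],"fingers":0.4},{"travel":[0.4,1,0],"turn":[0.023,-0.16,0],"fingers":0.4}]'; python3 -c "
from h import *
from scipy.spatial.transform import Rotation as Ro
o=observe();print(o['joints'].round(3)); print(Ro.from_rotvec(o['tcp_rot']).as_matrix().round(3))
snap('wrist','w1')"
```

```text
clock: 1.15
eef_pos: [0.4175, -0.1768, 0.2784]
tcp_rot: [0.085, 2.054, -2.02]
wrist_force: [0.6, 1.1, 0.7]
finger_gap: 0.0591
clock: 1.32
eef_pos: [0.448, -0.0993, 0.2798]
tcp_rot: [0.303, 1.945, -1.886]
wrist_force: [1.6, 2.4, 0.4]
finger_gap: 0.0599
clock: 1.65
eef_pos: [0.4771, -0.0183, 0.277]
tcp_rot: [0.513, 1.815, -1.722]
wrist_force: [-0.9, 0.7, 0.2]
finger_gap: 0.0599
[ 0.301 -0.145 -0.259  2.385 -0.636  0.253 -0.827]
[[-0.759  0.635  0.145]
 [-0.112  0.093 -0.989]
 [-0.642 -0.767  0.001]]
```

View pics/w1.png

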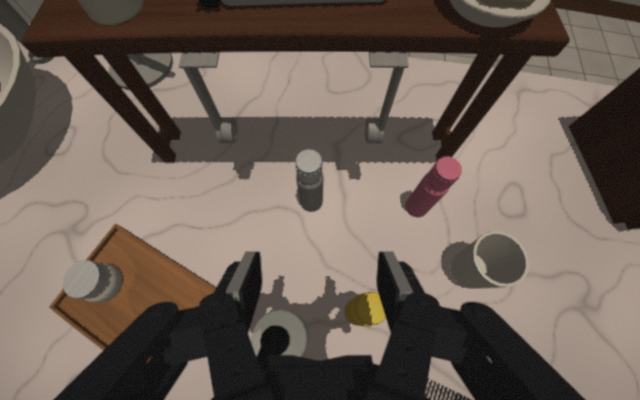

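The wrist view shows the atomizer cap at (309,162) and its foot at (311,205). The cup ends are at (225,130) and (375,131), the tray free end is near (150,280), and the pink one is at (435,190). I'll measure these.

```bash
python3 - <<'E'
from h import *
f=load('w1'); P,ok,uv=cloud(f); x,y,z=P.T
m=ok&(np.hypot(x-.616,y-.015)<.045)&(z>.02)
Q=P[m]; print('zmax',Q[:,2].max().round(4))
for lo,hi in((.03,.08),(.095,.125),(.12,.14)):
    q=Q[(Q[:,2]>lo)&(Q[:,2]<hi)]; print(lo,q[:,:2].min(0).round(4),q[:,:2].max(0).round(4),len(q), np.round(cv2.minEnclosingCircle(q[:,:2].astype(np.float32))[0],4))
for nm,c in dict(L=(.642,.118),R=(.667,-.058)).items():
    m=ok&(np.hypot(x-c[0],y-c[1])<.03)&(z>.11)&(z<.15)
    Q=P[m]; e=np.array([.9898,.1426]);n=np.array([-.1426,.9898]); s=(Q[:,:2]-[.6545,.03]); print(nm,m.sum(),'sx',(s@e).min().round(4),(s@e).max().round(4),'sy',(s@n).min().round(4),(s@n).max().round(4),'z',Q[:,2].min().round(4),Q[:,2].max().round(4))
# board front-lower edge colour gradient
im=cv2.cvtColor(f['p'],cv2.COLOR_RGB2BGR)
cv2.imwrite('pics/w1z.png',cv2.resize(im[20:180,140:480],None,fx=2.3,fy=2.3,interpolation=cv2.INTER_CUBIC))
E
```

```text
zmax 0.1325
0.03 [ 0.6005 -0.0015] [0.6199 0.0327] 340 [0.6158 0.0156]
0.095 [ 6.024e-01 -1.000e-04] [0.6235 0.0314] 240 [0.6175 0.0159]
0.12 [ 0.6026 -0.    ] [0.633  0.0309] 575 [0.6176 0.0158]
L 491 sx -0.0131 0.0161 sy 0.081 0.0995 z 0.1176 0.1497
R 404 sx -0.012 0.0162 sy -0.0965 -0.0782 z 0.1206 0.1496
```

View pics/w1z.png

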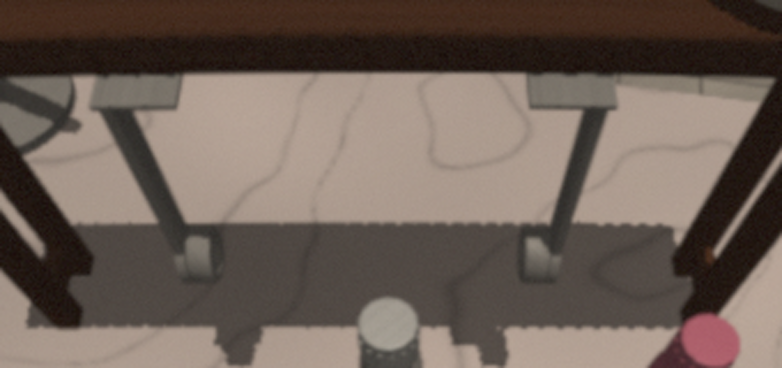

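```bash
python3 -m inch '[{"travel":[0.17,0.11,-0.41],"turn":[0,0,0],"fingers":0.4},{"travel":[0.34,0.21,-0.83],"turn":[0,0,0],"fingers":0.4},{"travel":[0.34,0.21,-0.83],"turn":[0,0,0],"fingers":0.4}]'; python3 -m inch '[{"travel":[0.27,0.04,-0.32],"turn":[0,0,0],"fingers":0.4},{"travel":[0.53,0.08,-0.64],"turn":[0,0,0],"fingers":0.4},{"travel":[0.8,0.12,-0.96],"turn":[0,0,0],"fingers":0.4},{"travel":[0.8,0.12,-0.96],"turn":[0,0,0],"fingers":0.4}]'; python3 -c "
from h import *
o=observe();print(o['joints'].round(3),o['eef_pos'].round(4)); print(np.round((np.array([.6315,.018,.058])-o['eef_pos'])/.08,3))
snap('wrist','w2')"
```

```text
clock: 1.95
eef_pos: [0.5022, -0.0119, 0.2296]
tcp_rot: [0.504, 1.837, -1.708]
wrist_force: [-0.4, 0.1, 0.7]
finger_gap: 0.0597
clock: 2.28
eef_pos: [0.5746, -0.0081, 0.1893]
tcp_rot: [0.453, 1.875, -1.727]
wrist_force: [0.5, -0.5, 0.8]
finger_gap: 0.0597
[ 1.000e-03  1.780e-01 -6.000e-03  2.303e+00 -1.314e+00  1.200e-01
 -1.440e-01] [ 0.5746 -0.0081  0.1893]
[ 0.711  0.326 -1.641]
```

View pics/w2.png

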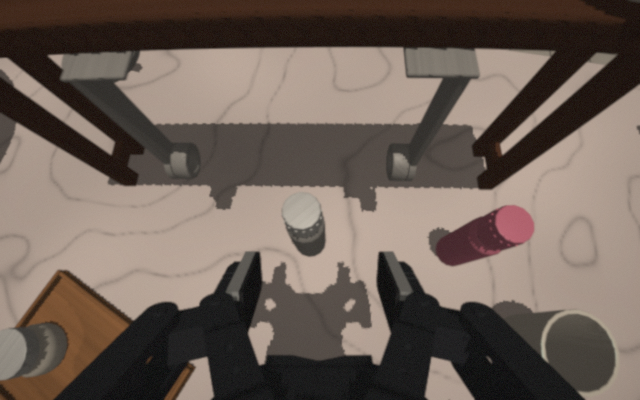

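```bash
python3 -m inch '[{"travel":[-0.2,0,0.4],"turn":[-0.01,0.08,0],"fingers":0.4},{"travel":[-0.2,0,0.4],"turn":[-0.021,0.15,0],"fingers":0.4},{"travel":[-0.2,0,0.4],"turn":[-0.032,0.22,0],"fingers":0.4},{"travel":[-0.2,0,0.4],"turn":[-0.032,0.22,0],"fingers":0.4},{"travel":[-0.2,0,0.4],"turn":[-0.032,0.22,0],"fingers":0.4},{"travel":[-0.2,0,0.4],"turn":[-0.032,0.22,0],"fingers":0.4}]'; cat > st.py <<'E'
from h import *
from scipy.spatial.transform import Rotation as Ro
def show():
    o=observe();print('j',o['joints'].round(3)); R=Ro.from_rotvec(o['tcp_rot']).as_matrix()
    a=R[:,1]; print('tcp',o['eef_pos'].round(4),'grasp',(o['eef_pos']-.019*a).round(4),'appr',a.round(3),'jaw',R[:,2].round(3),'tilt',np.degrees(np.arctan2(np.hypot(a[0],a[1]),-a[2])).round(1),'az',np.degrees(np.arctan2(a[1],a[0])).round(1),'jawaz',np.degrees(np.arctan2(R[1,2],R[0,2])).round(1),'gap',o['finger_gap'].round(4))
    return o,R
if __name__=='__main__': show()
E
python3 st.py
```

```text
clock: 2.83
eef_pos: [0.5526, -0.014, 0.2226]
tcp_rot: [0.143, 2.056, -1.961]
wrist_force: [0.6, 1.6, -0.1]
finger_gap: 0.0598
j [-0.521  0.187  0.575  2.035 -0.277  0.691 -1.208]Traceback (most recent call last):
  File "st.py", line 7, in <module>
    if __name__=='__main__': show()
                             ~~~~^^
  File "st.py", line 5, in show
    a=R[:,1]; print('tcp',o['eef_pos'].round(4),'grasp',(o['eef_pos']-.019*a).round(4),'appr',a.round(3),'jaw',R[:,2].round(3),'tilt',np.degrees(np.arctan2(np.hypot(a[0],a[1]),-a[2])).round(1),'az',np.degrees(np.arctan2(a[1],a[0])).round(1),'jawaz',np.degrees(np.arctan2(R[1,2],R[0,2])).round(1),'gap',o['finger_gap'].round(4))
                                                                                                                                                                                                                                                                                                              ^^^^^^^^^^^^^^^^^^^^^
AttributeError: 'float' object has no attribute 'round'
```

```bash
sed -i "s/o\['finger_gap'\].round(4)/round(float(o['finger_gap']),4)/; s/np.degrees(\(np.arctan2([^']*))\)\.round(1)/np.degrees(\1).round(1)/g" st.py; sed -i 's/o=observe();print/o={k:np.array(v) for k,v in observe().items()};print/' st.py; cat >> st.py <<'E'
    import sys
    o,R=show()
    def tgt(az,tilt,jawsign,grasp,mode='y'):
        pass
E
python3 st.py
```

```text
File "st.py", line 5
    a=R[:,1]; print('tcp',o['eef_pos'].round(4),'grasp',(o['eef_pos']-.019*a).round(4),'appr',a.round(3),'jaw',R[:,2].round(3),'tilt',np.degrees(np.arctan2(np.hypot(a[0],a[1]),-a[2]))).round(1),'az',np.degrees(np.arctan2(a[1],a[0]))).round(1),'jawaz',np.degrees(np.arctan2(R[1,2],R[0,2]))).round(1),'gap',round(float(o['finger_gap']),4))
                                                                                                                                                                                                                                        ^
SyntaxError: unmatched ')'
```

```bash
cat > st.py <<'E'
from h import *
from scipy.spatial.transform import Rotation as Ro
def show():
    o={k:np.array(v,float) for k,v in observe().items()}; R=Ro.from_rotvec(o['tcp_rot']).as_matrix(); a=R[:,1]
    r=lambda v,n=4:np.round(v,n).tolist()
    print('t',r(o['clock'],2),'j',r(o['joints'],3),'tcp',r(o['eef_pos']),'grasp',r(o['eef_pos']-.019*a),'tilt',r(np.degrees(np.arctan2(np.hypot(a[0],a[1]),-a[2])),1),'az',r(np.degrees(np.arctan2(a[1],a[0])),1),'jaw',r(R[:,2],3),'gap',r(o['finger_gap']),'F',r(o['wrist_force'],1))
    return o,R
def frame(az,tilt,jaw):
    """az,tilt deg; jaw 'side' (camera up): z=-n ; 'plane': jaw in vertical plane, camera at left (+n)"""
    az,t=np.radians(az),np.radians(tilt); e=np.array([np.cos(az),np.sin(az),0]);n=np.array([-np.sin(az),np.cos(az),0]);k=np.array([0,0,1])
    y=np.sin(t)*e-np.cos(t)*k; up=np.cos(t)*e+np.sin(t)*k
    z=-n if jaw=='side' else up
    return np.c_[np.cross(y,z),y,z]
def need(Rt,grasp,back=.019):
    o,R=show()
    rv=Ro.from_matrix(Rt@R.T).as_rotvec()/(np.pi/2); p=np.asarray(grasp)+back*Rt[:,1]
    print('TURN',rv.round(3).tolist(),'TRAVEL',((p-o['eef_pos'])/.08).round(3).tolist())
E
python3 -c "
from st import *
need(frame(8.2,20,'side'),(.6175,.0158,.075),.022)"
```

```text
t 2.83 j [-0.521, 0.187, 0.575, 2.035, -0.277, 0.691, -1.208] tcp [0.5526, -0.014, 0.2226] grasp [0.5475, -0.0152, 0.2408] tilt 16.3 az 13.5 jaw [0.143, -0.989, -0.027] gap 0.0598 F [0.6, 1.6, -0.1]
TURN [-0.011, -0.044, -0.001] TRAVEL [0.904, 0.386, -2.103]
```

```bash
python3 -m inch '[{"travel":[0.25,0.2,-0.4],"turn":[-0.005,-0.022,0],"fingers":0.4},{"travel":[0.5,0.35,-0.8],"turn":[-0.011,-0.044,0],"fingers":0.4},{"travel":[0.5,0.35,-0.8],"turn":[-0.011,-0.044,0],"fingers":0.4}]'; python3 -c "
from st import *
need(frame(8.2,20,'side'),(.6175,.0158,.086),.020); snap('wrist','w3')"
```

```text
clock: 3.08
eef_pos: [0.5942, 0.0217, 0.1519]
tcp_rot: [0.191, 1.995, -1.937]
wrist_force: [-1.1, 0.4, -0.4]
finger_gap: 0.0602
t 3.08 j [-0.493, 0.326, 0.477, 2.09, -0.432, 0.444, -1.116] tcp [0.5942, 0.0217, 0.1519] grasp [0.5878, 0.0207, 0.1698] tilt 19.9 az 9.3 jaw [0.157, -0.988, -0.002] gap 0.0602 F [-1.1, 0.4, -0.4]
TURN [-0.001, -0.001, -0.009] TRAVEL [0.376, -0.062, -1.059]
```

View pics/w3.png

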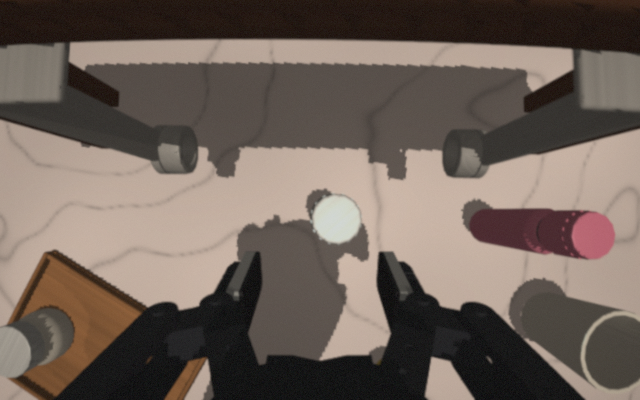

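```bash
python3 -m inch '[{"travel":[0.1,-0.06,-0.2],"turn":[0,0,-0.009],"fingers":0.4},{"travel":[0.2,-0.06,-0.5],"turn":[0,0,-0.009],"fingers":0.4},{"travel":[0.35,-0.06,-0.95],"turn":[0,0,-0.009],"fingers":0.4},{"travel":[0.38,-0.06,-1],"turn":[0,0,-0.009],"fingers":0.4},{"travel":[0.38,-0.06,-1],"turn":[0,0,-0.009],"fingers":0.4}]'; python3 -c "
from st import *
need(frame(8.2,20,'side'),(.6175,.0158,.086),.020)"
```

```text
clock: 3.55
eef_pos: [0.6243, 0.0128, 0.0764]
tcp_rot: [0.214, 2.002, -1.945]
wrist_force: [-0.2, -0.3, 0.3]
finger_gap: 0.0598
t 3.55 j [-0.324, 0.479, 0.305, 2.08, -0.593, 0.296, -0.968] tcp [0.6243, 0.0128, 0.0764] grasp [0.6178, 0.0118, 0.0942] tilt 20.1 az 8.5 jaw [0.137, -0.991, -0.004] gap 0.0598 F [-0.2, -0.3, 0.3]
TURN [-0.003, 0.001, 0.004] TRAVEL [0.0, 0.05, -0.115]
```

```bash
python3 -m inch '[{"travel":[0,0.05,-0.08],"turn":[0,0,0],"fingers":0.4},{"travel":[0,0.05,-0.08],"turn":[0,0,0],"fingers":-0.4},{"travel":[0,0.05,-0.08],"turn":[0,0,0],"fingers":-0.4},{"travel":[0,0.05,-0.08],"turn":[0,0,0],"fingers":-0.4},{"travel":[0,0.05,-0.08],"turn":[0,0,0],"fingers":-0.4},{"travel":[0,0.05,-0.08],"turn":[0,0,0],"fingers":-0.4}]' 60; python3 -c "
from st import *
show();snap('wrist','w4')"
```

```text
clock: 4.05
eef_pos: [0.6259, 0.0191, 0.0726]
tcp_rot: [0.218, 1.997, -1.94]
wrist_force: [-1.6, -1.0, 9.7]
finger_gap: 0.0334
t 4.05 j [-0.326, 0.485, 0.292, 2.084, -0.604, 0.277, -0.964] tcp [0.6259, 0.0191, 0.0726] grasp [0.6194, 0.0181, 0.0904] tilt 20.5 az 8.6 jaw [0.14, -0.99, -0.004] gap 0.0334 F [-1.6, -1.0, 9.7]
```

View pics/w4.png

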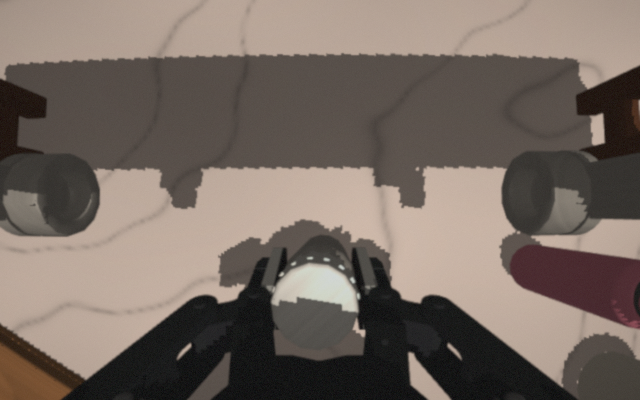

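```bash
python3 -m inch '[{"travel":[0,0,0.08],"turn":[0,0,0],"fingers":-0.4},{"travel":[0,0,0.16],"turn":[0,0,0],"fingers":-0.4},{"travel":[0,0,0.25],"turn":[0,0,0],"fingers":-0.4},{"travel":[0,0,0.25],"turn":[0,0,0],"fingers":-0.4}]' 80; python3 -c "
from st import *
show();snap('wrist','w5');snap('scene','s5')
f=load('s5');im=cv2.cvtColor(f['p'],cv2.COLOR_RGB2BGR)
a=cv2.resize(im[140:300,260:440],None,fx=3,fy=3,interpolation=cv2.INTER_CUBIC)
cv2.imwrite('pics/s5z.png',a)"
```

```text
clock: 4.43
eef_pos: [0.6254, 0.0193, 0.0924]
tcp_rot: [0.216, 1.998, -1.94]
wrist_force: [1.0, -1.2, -1.2]
finger_gap: 0.0334
t 4.43 j [-0.369, 0.456, 0.348, 2.073, -0.573, 0.327, -0.996] tcp [0.6254, 0.0193, 0.0924] grasp [0.6188, 0.0183, 0.1102] tilt 20.4 az 8.7 jaw [0.14, -0.99, -0.004] gap 0.0334 F [1.0, -1.2, -1.2]
```

View pics/s5z.png

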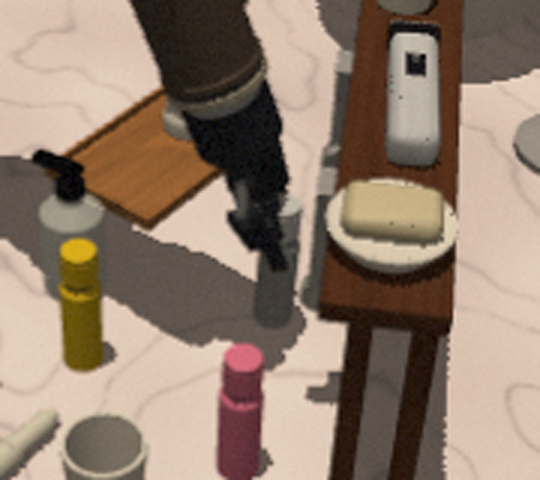

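View pics/w5.png

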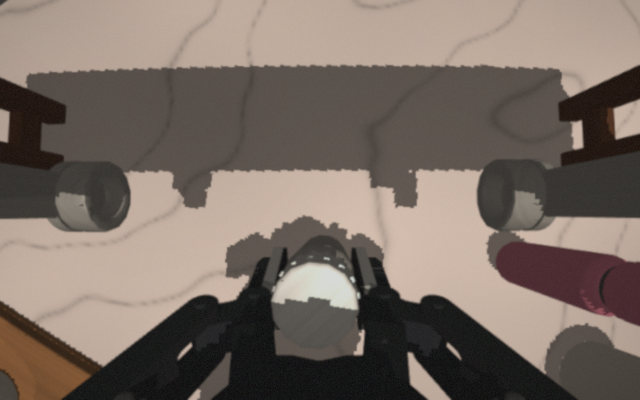

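```bash
python3 -m inch '[{"travel":[-0.15,0.05,0.1],"turn":[0,0,0],"fingers":-0.4},{"travel":[-0.4,0.2,0.25],"turn":[0,0,0],"fingers":-0.4},{"travel":[-0.7,0.45,0.4],"turn":[0,0,0],"fingers":-0.4},{"travel":[-0.95,0.7,0.5],"turn":[0,0,0],"fingers":-0.4},{"travel":[-0.95,0.8,0.5],"turn":[0,0,0],"fingers":-0.4}]'; python3 -c "
from st import *
show()"; python3 -m inch '[{"travel":[-0.15,0.15,0],"turn":[0,0,0],"fingers":-0.4},{"travel":[-0.4,0.4,0],"turn":[0,0,0],"fingers":-0.4},{"travel":[-0.6,0.6,0],"turn":[0,0,0],"fingers":-0.4},{"travel":[-0.8,0.7,0],"turn":[0,0,0],"fingers":-0.4},{"travel":[-0.8,0.7,0],"turn":[0,0,0],"fingers":-0.4}]'; python3 -c "
from st import *
need(frame(8.6,20.4,'side'),(.4268,.188,.11),0)"
```

```text
clock: 4.95
eef_pos: [0.5445, 0.0864, 0.1304]
tcp_rot: [0.207, 2.002, -1.939]
wrist_force: [-0.6, -0.1, -2.2]
finger_gap: 0.0331
t 4.95 j [-0.733, 0.304, 0.56, 2.218, -0.431, 0.339, -1.265] tcp [0.5445, 0.0864, 0.1304] grasp [0.5381, 0.0854, 0.1483] tilt 20.1 az 9.2 jaw [0.144, -0.99, -0.006] gap 0.0331 F [-0.6, -0.1, -2.2]
clock: 5.37
eef_pos: [0.4807, 0.1414, 0.1294]
tcp_rot: [0.205, 2.0, -1.941]
wrist_force: [0.1, 0.2, -2.6]
finger_gap: 0.0333
t 5.37 j [-1.08, 0.249, 0.739, 2.331, -0.311, 0.294, -1.53] tcp [0.4807, 0.1414, 0.1294] grasp [0.4743, 0.1404, 0.1472] tilt 20.0 az 9.0 jaw [0.144, -0.99, -0.004] gap 0.0333 F [0.1, 0.2, -2.6]
TURN [-0.002, -0.005, 0.003] TRAVEL [-0.674, 0.583, -0.242]
```

```bash
python3 -m inch '[{"travel":[-0.15,0.15,0],"turn":[0,0,0],"fingers":-0.4},{"travel":[-0.35,0.3,0],"turn":[0,0,0],"fingers":-0.4},{"travel":[-0.55,0.48,0],"turn":[0,0,0],"fingers":-0.4},{"travel":[-0.67,0.58,0],"turn":[0,0,0],"fingers":-0.4},{"travel":[-0.67,0.58,-0.1],"turn":[0,0,0],"fingers":-0.4}]'; python3 -c "
from st import *
need(frame(8.6,20.4,'side'),(.4268,.188,.0776),0)
snap('top','t6');snap('wrist','w6')
f=load('t6');im=cv2.cvtColor(f['p'],cv2.COLOR_RGB2BGR)
a=cv2.resize(im[150:300,180:360],None,fx=4,fy=4,interpolation=cv2.INTER_CUBIC)
cv2.imwrite('pics/t6z.png',a)"
```

```text
clock: 5.78
eef_pos: [0.4292, 0.189, 0.1229]
tcp_rot: [0.207, 1.998, -1.937]
wrist_force: [0.3, 0.3, -2.6]
finger_gap: 0.0333
t 5.78 j [-1.404, 0.241, 0.902, 2.407, -0.226, 0.259, -1.763] tcp [0.4292, 0.189, 0.1229] grasp [0.4227, 0.188, 0.1407] tilt 20.3 az 9.1 jaw [0.146, -0.989, -0.005] gap 0.0333 F [0.3, 0.3, -2.6]
TURN [-0.003, -0.002, 0.002] TRAVEL [-0.03, -0.013, -0.566]
```

View pics/t6z.png

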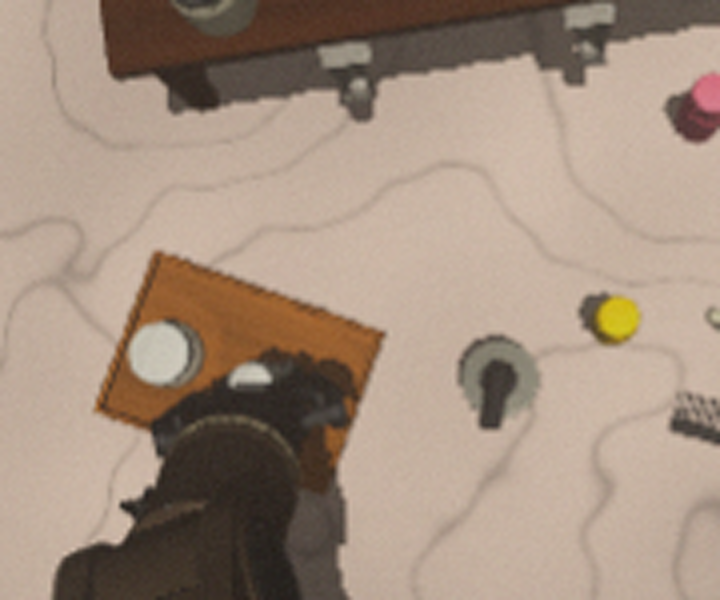

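View pics/w6.png

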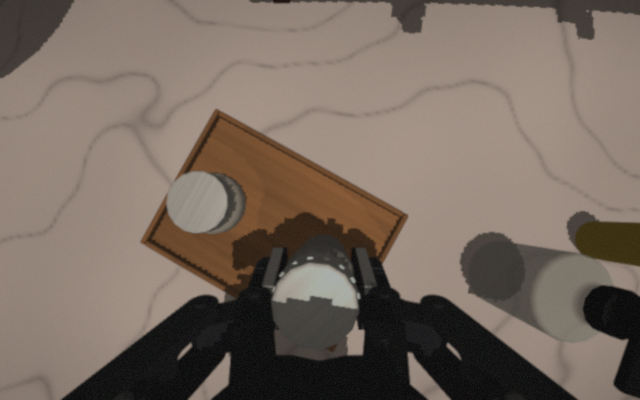

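The wrist view shows the held cap at (315,300), tray corners at (407,215) and (217,110), and the jar at (200,203). I'll compare this with the top-camera tray fit before lowering.

```bash
python3 -c "
from st import *
f=load('w6'); print(plane(f,[(407,215),(217,110),(143,241)],.015).round(4))
f=load('w5'); P,ok,uv=cloud(f); x,y,z=P.T
e=np.array([.9903,.139]);n=np.array([-.139,.9903])
for nm,c in dict(L=(.643,.120),R=(.668,-.057)).items():
    m=ok&(np.hypot(x-c[0],y-c[1])<.03)&(z>.11)&(z<.15)
    Q=P[m]; s=(Q[:,:2]-[.6545,.03]); print(nm,m.sum(),'sx',np.percentile(s@e,[1,99]).round(4),'sy',np.percentile(s@n,[1,50,99]).round(4),'z',np.percentile(Q[:,2],[1,99]).round(4))
im=cv2.cvtColor(f['p'],cv2.COLOR_RGB2BGR)
cv2.imwrite('pics/w5L.png',np.hstack([cv2.resize(im[130:260,30:150],None,fx=3,fy=3),cv2.resize(im[130:260,460:580],None,fx=3,fy=3)]))
"
```

```text
[[0.4646 0.1144 0.015 ]
 [0.5336 0.2969 0.015 ]
 [0.4067 0.3449 0.015 ]]
L 5625 sx [-0.0115  0.0166] sy [0.0804 0.0863 0.0981] z [0.1184 0.1495]
R 5399 sx [-0.0105  0.0174] sy [-0.0958 -0.0844 -0.0784] z [0.119  0.1496]
```

View pics/w5L.png

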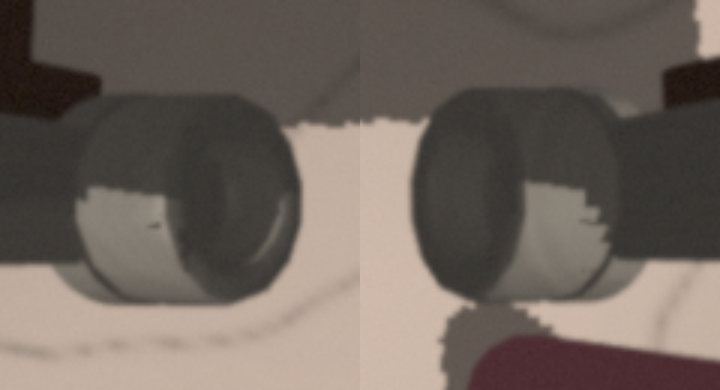

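```bash
python3 -m inch '[{"travel":[-0.03,-0.01,-0.15],"turn":[0,0,0],"fingers":-0.4},{"travel":[-0.03,-0.01,-0.3],"turn":[0,0,0],"fingers":-0.4},{"travel":[-0.03,-0.01,-0.42],"turn":[0,0,0],"fingers":-0.4},{"travel":[-0.03,-0.01,-0.5],"turn":[0,0,0],"fingers":-0.4},{"travel":[-0.03,-0.01,-0.54],"turn":[0,0,0],"fingers":-0.4},{"travel":[-0.03,-0.01,-0.56],"turn":[0,0,0],"fingers":-0.4},{"travel":[-0.03,-0.01,-0.56],"turn":[0,0,0],"fingers":-0.4}]'; python3 -c "
from st import *
show()"
```

```text
clock: 6.47
eef_pos: [0.43, 0.1831, 0.0779]
tcp_rot: [0.219, 2.0, -1.944]
wrist_force: [-0.7, -0.8, -0.5]
finger_gap: 0.0334
t 6.47 j [-1.185, 0.336, 0.675, 2.448, -0.57, 0.119, -1.452] tcp [0.43, 0.1831, 0.0779] grasp [0.4235, 0.1821, 0.0957] tilt 20.3 az 8.5 jaw [0.136, -0.991, -0.004] gap 0.0334 F [-0.7, -0.8, -0.5]
```

```bash
python3 -m inch '[{"travel":[-0.05,0.03,-0.015],"turn":[0,0,0],"fingers":-0.4},{"travel":[-0.05,0.03,-0.03],"turn":[0,0,0],"fingers":-0.4},{"travel":[-0.05,0.03,-0.03],"turn":[0,0,0],"fingers":-0.4}]'; python3 -c "
from st import *
show();snap('scene','s7')
f=load('s7');im=cv2.cvtColor(f['p'],cv2.COLOR_RGB2BGR)
cv2.imwrite('pics/s7z.png',cv2.resize(im[120:250,240:380],None,fx=4,fy=4,interpolation=cv2.INTER_CUBIC))"
```

```text
clock: 6.72
eef_pos: [0.4292, 0.1854, 0.0776]
tcp_rot: [0.228, 1.999, -1.94]
wrist_force: [-2.3, -9.1, 30.2]
finger_gap: 0.0334
t 6.72 j [-1.223, 0.345, 0.714, 2.454, -0.715, 0.117, -1.316] tcp [0.4292, 0.1854, 0.0776] grasp [0.4225, 0.1844, 0.0954] tilt 20.7 az 8.5 jaw [0.133, -0.991, -0.005] gap 0.0334 F [-2.3, -9.1, 30.2]
```

View pics/s7z.png

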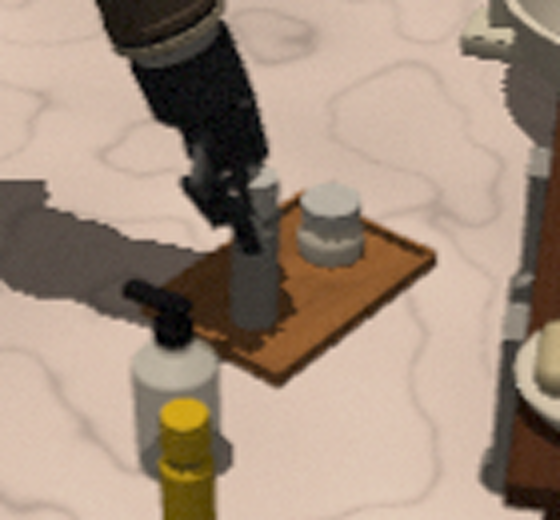

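```bash
python3 -m inch '[{"travel":[0,0,0.015],"turn":[0,0.01,0],"fingers":-0.4},{"travel":[0,0,0.015],"turn":[0,0.01,0],"fingers":-0.4}]'; python3 -m inch '[{"travel":[0,0,0],"turn":[0,0,0],"fingers":-0.1},{"travel":[0,0,0],"turn":[0,0,0],"fingers":0.2},{"travel":[0,0,0],"turn":[0,0,0],"fingers":0.2},{"travel":[0,0,0],"turn":[0,0,0],"fingers":0.2}]';python3 -c "
from st import *
show();snap('wrist','w7')"
```

```text
clock: 6.93
eef_pos: [0.4267, 0.1861, 0.0776]
tcp_rot: [0.205, 2.01, -1.95]
wrist_force: [-1.5, -3.1, 7.6]
finger_gap: 0.0331
clock: 7.27
eef_pos: [0.4246, 0.187, 0.0765]
tcp_rot: [0.2, 2.009, -1.949]
wrist_force: [0.7, -0.3, -0.3]
finger_gap: 0.0509
t 7.27 j [-1.234, 0.349, 0.732, 2.446, -0.701, 0.152, -1.321] tcp [0.4246, 0.187, 0.0765] grasp [0.4184, 0.186, 0.0945] tilt 19.4 az 9.0 jaw [0.139, -0.99, -0.006] gap 0.0509 F [0.7, -0.3, -0.3]
```

View pics/w7.png

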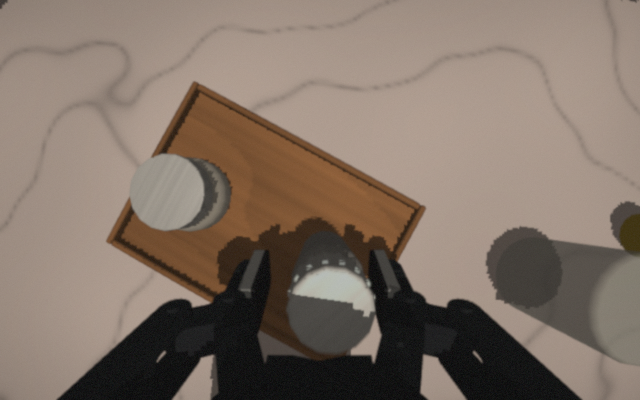

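```bash
python3 -m inch '[{"travel":[0,-0.035,0],"turn":[0,0,0],"fingers":0.5},{"travel":[0,-0.035,0],"turn":[0,0,0],"fingers":0.5},{"travel":[-0.05,-0.04,0.15],"turn":[0,0,0],"fingers":0.5},{"travel":[-0.15,-0.05,0.45],"turn":[0,0,0],"fingers":0.5},{"travel":[-0.3,-0.07,0.9],"turn":[0,0,0],"fingers":0.5},{"travel":[-0.33,-0.08,1],"turn":[0,0,0],"fingers":0.5},{"travel":[-0.33,-0.08,1],"turn":[0,0,0],"fingers":0.5}]'; python3 -c "
from st import *
show();snap('wrist','w8')"
```

```text
clock: 7.9
eef_pos: [0.3984, 0.1863, 0.1463]
tcp_rot: [0.188, 2.016, -1.941]
wrist_force: [-1.4, -0.2, 0.5]
finger_gap: 0.0638
t 7.9 j [-1.763, 0.154, 1.248, 2.43, -0.094, 0.348, -1.884] tcp [0.3984, 0.1863, 0.1463] grasp [0.3923, 0.1851, 0.1642] tilt 19.2 az 10.7 jaw [0.147, -0.989, -0.013] gap 0.0638 F [-1.4, -0.2, 0.5]
```

View pics/w8.png

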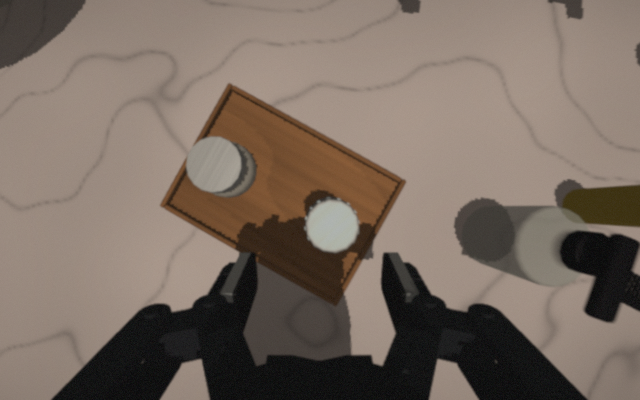

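```bash
python3 -c "
from st import *
need(frame(-19.2,0,'plane'),(.432,-.254,.13))
f=load('w8');P,ok,uv=cloud(f);x,y,z=P.T
m=ok&(np.hypot(x-.42,y-.187)<.05)&(z>.1)&(z<.16);Q=P[m];print('atom top z',np.percentile(Q[:,2],[50,99]),cv2.minEnclosingCircle(Q[Q[:,2]>.128][:,:2].astype(np.float32)))"
python3 -m inch '[{"travel":[0,-0.1,0.4],"turn":[0,0,0.07],"fingers":0.1},{"travel":[0,-0.3,0.8],"turn":[-0.01,0.06,0.12],"fingers":0.1},{"travel":[0,-0.65,1],"turn":[-0.02,0.12,0.15],"fingers":0.1},{"travel":[0,-1,1],"turn":[-0.02,0.12,0.2],"fingers":0.1},{"travel":[0,-1,1],"turn":[-0.02,0.12,0.2],"fingers":0.1}]'; python3 -c "
from st import *
need(frame(-19.2,0,'plane'),(.432,-.254,.13))"
```

```text
t 7.95 j [-1.769, 0.149, 1.252, 2.429, -0.072, 0.35, -1.905] tcp [0.3988, 0.1855, 0.1473] grasp [0.3926, 0.1843, 0.1653] tilt 19.2 az 10.4 jaw [0.147, -0.989, -0.012] gap 0.0642 F [3.6, -3.0, -0.6]
TURN [-0.149, 0.168, 0.688] TRAVEL [0.416, -5.493, -0.454]
atom top z [0.13512163 0.15952968] ((0.40076035261154175, 0.18561582267284393), 0.04266815260052681)
clock: 8.37
eef_pos: [0.401, 0.1038, 0.2284]
tcp_rot: [-0.316, 1.993, -1.832]
wrist_force: [0.3, 0.6, -0.3]
finger_gap: 0.0472
t 8.37 j [-1.75, -0.313, 1.238, 2.209, 0.322, 0.908, -1.801] tcp [0.401, 0.1038, 0.2284] grasp [0.3989, 0.1017, 0.2471] tilt 8.9 az 44.9 jaw [0.445, -0.894, -0.05] gap 0.0472 F [0.3, 0.6, -0.3]
TURN [-0.093, 0.039, 0.494] TRAVEL [0.388, -4.472, -1.467]
```

```bash
python3 -m inch '[{"travel":[0.05,-0.4,0.2],"turn":[-0.02,0.02,0.06],"fingers":0.1},{"travel":[0.1,-0.9,0.4],"turn":[-0.05,0.03,0.12],"fingers":0.1},{"travel":[0.1,-1,0.4],"turn":[-0.09,0.04,0.2],"fingers":0.1},{"travel":[0.1,-1,0.4],"turn":[-0.09,0.04,0.2],"fingers":0.1}]'; python3 -m inch '[{"travel":[0.05,-0.5,0],"turn":[0,0,0.06],"fingers":0.1},{"travel":[0.1,-1,0],"turn":[0,0,0.12],"fingers":0.1},{"travel":[0.1,-1,0],"turn":[0,0,0.15],"fingers":0.1}]';  python3 -c "
from st import *
need(frame(-19.2,0,'plane'),(.432,-.254,.13))"
```

```text
clock: 8.7
eef_pos: [0.4068, 0.0257, 0.2584]
tcp_rot: [-0.694, 1.732, -1.783]
wrist_force: [0.1, 0.3, -0.5]
finger_gap: 0.047
clock: 8.95
eef_pos: [0.4142, -0.0568, 0.2571]
tcp_rot: [-0.856, 1.58, -1.623]
wrist_force: [-0.1, -0.0, 0.1]
finger_gap: 0.047
t 8.95 j [-1.598, -0.426, 1.295, 2.088, 0.463, 1.18, -1.064] tcp [0.4142, -0.0568, 0.2571] grasp [0.4134, -0.0567, 0.2761] tilt 2.2 az -9.0 jaw [0.845, -0.533, 0.035] gap 0.047 F [-0.1, -0.0, 0.1]
TURN [0.001, 0.024, 0.145] TRAVEL [0.223, -2.465, -1.826]
```

```bash
python3 -m inch '[{"travel":[0.05,-0.5,-0.1],"turn":[0,0.02,0.06],"fingers":0.1},{"travel":[0.1,-1,-0.2],"turn":[0,0.02,0.12],"fingers":0.1},{"travel":[0.1,-1,-0.3],"turn":[0,0.02,0.14],"fingers":0.1}]'; python3 -c "
from st import *
show()"; python3 -m inch '[{"travel":[0.05,-0.5,-0.1],"turn":[0,0,0],"fingers":0.1},{"travel":[0.1,-1,-0.2],"turn":[0,0,0],"fingers":0.1},{"travel":[0.1,-1,-0.3],"turn":[0,0,0],"fingers":0.1}]';  python3 -c "
from st import *
need(frame(-19.2,0,'plane'),(.432,-.254,.13))
snap('wrist','w9')"
```

```text
clock: 9.2
eef_pos: [0.3986, -0.1277, 0.2498]
tcp_rot: [-1.005, 1.426, -1.472]
wrist_force: [0.9, -0.4, 0.2]
finger_gap: 0.0472
t 9.2 j [-1.447, -0.438, 1.317, 2.096, 0.475, 1.171, -0.677] tcp [0.3986, -0.1277, 0.2498] grasp [0.398, -0.1275, 0.2688] tilt 2.0 az -13.3 jaw [0.942, -0.333, 0.034] gap 0.0472 F [0.9, -0.4, 0.2]
clock: 9.45
eef_pos: [0.3794, -0.1936, 0.2457]
tcp_rot: [-0.987, 1.404, -1.496]
wrist_force: [0.8, -0.2, -0.1]
finger_gap: 0.0471
t 9.45 j [-1.279, -0.437, 1.317, 2.109, 0.492, 1.134, -0.528] tcp [0.3794, -0.1936, 0.2457] grasp [0.3783, -0.1932, 0.2647] tilt 3.6 az -20.4 jaw [0.939, -0.338, 0.063] gap 0.0471 F [0.8, -0.2, -0.1]
TURN [0.014, 0.038, 0.007] TRAVEL [0.657, -0.755, -1.684]
```

View pics/w9.png

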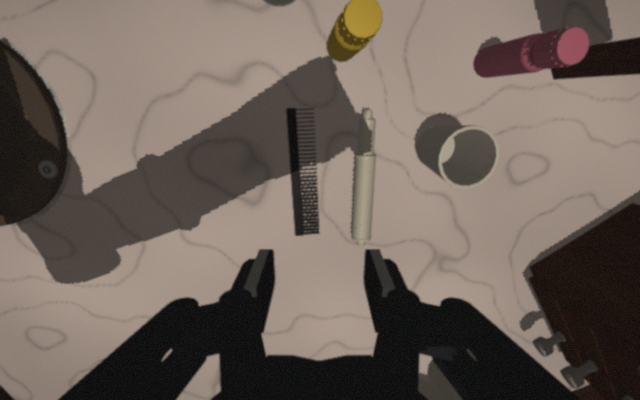

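```bash
python3 -m inch '[{"travel":[0.4,-0.3,-0.2],"turn":[0,0.02,0],"fingers":0.1},{"travel":[0.8,-0.6,-0.4],"turn":[0.014,0.038,0],"fingers":0.1},{"travel":[1,-0.8,-0.6],"turn":[0.014,0.038,0],"fingers":0.1},{"travel":[1,-0.8,-0.6],"turn":[0.014,0.038,0],"fingers":0.1}]';  python3 -c "
from st import *
need(frame(-19.2,0,'plane'),(.432,-.254,.13))"
```

```text
clock: 9.83
eef_pos: [0.3726, -0.2032, 0.2599]
tcp_rot: [-1.015, 1.424, -1.481]
wrist_force: [-0.3, 0.4, -0.3]
finger_gap: 0.0468
t 9.83 j [-1.266, -0.437, 1.316, 2.069, 0.474, 1.199, -0.486] tcp [0.3726, -0.2032, 0.2599] grasp [0.372, -0.2028, 0.2789] tilt 2.0 az -32.8 jaw [0.942, -0.334, 0.033] gap 0.0468 F [-0.3, 0.4, -0.3]
TURN [0.012, 0.018, 0.004] TRAVEL [0.743, -0.636, -1.861]
```

```bash
cat > data.txt <<'E'
1.039 0.4345 0.025 1.5735 -0.012 1.134 -0.075 0.26 -0.568 0.231 -0.433 1.986 -1.983
0.886 0.313 0.058 1.673 -0.023 1.156 -0.48 0.2956 -0.4836 0.2649 -0.147 2.149 -2.146
0.543 0.143 -0.104 1.9 0.013 1.099 -0.985 0.3887 -0.246 0.2635 -0.162 2.144 -2.139
0.301 -0.145 -0.259 2.385 -0.636 0.253 -0.827 0.4771 -0.0183 0.277 0.513 1.815 -1.722
0.001 0.178 -0.006 2.303 -1.314 0.120 -0.144 0.5746 -0.0081 0.1893 0.453 1.875 -1.727
-0.521 0.187 0.575 2.035 -0.277 0.691 -1.208 0.5526 -0.014 0.2226 0.143 2.056 -1.961
-0.493 0.326 0.477 2.09 -0.432 0.444 -1.116 0.5942 0.0217 0.1519 0.191 1.995 -1.937
-0.324 0.479 0.305 2.08 -0.593 0.296 -0.968 0.6243 0.0128 0.0764 0.214 2.002 -1.945
-0.369 0.456 0.348 2.073 -0.573 0.327 -0.996 0.6254 0.0193 0.0924 0.216 1.998 -1.94
-0.733 0.304 0.56 2.218 -0.431 0.339 -1.265 0.5445 0.0864 0.1304 0.207 2.002 -1.939
-1.08 0.249 0.739 2.331 -0.311 0.294 -1.53 0.4807 0.1414 0.1294 0.205 2.0 -1.941
-1.404 0.241 0.902 2.407 -0.226 0.259 -1.763 0.4292 0.189 0.1229 0.207 1.998 -1.937
-1.185 0.336 0.675 2.448 -0.57 0.119 -1.452 0.43 0.1831 0.0779 0.219 2.0 -1.944
-1.234 0.349 0.732 2.446 -0.701 0.152 -1.321 0.4246 0.187 0.0765 0.2 2.009 -1.949
-1.763 0.154 1.248 2.43 -0.094 0.348 -1.884 0.3984 0.1863 0.1463 0.188 2.016 -1.941
-1.75 -0.313 1.238 2.209 0.322 0.908 -1.801 0.401 0.1038 0.2284 -0.316 1.993 -1.832
-1.598 -0.426 1.295 2.088 0.463 1.18 -1.064 0.4142 -0.0568 0.2571 -0.856 1.58 -1.623
-1.447 -0.438 1.317 2.096 0.475 1.171 -0.677 0.3986 -0.1277 0.2498 -1.005 1.426 -1.472
-1.279 -0.437 1.317 2.109 0.492 1.134 -0.528 0.3794 -0.1936 0.2457 -0.987 1.404 -1.496
-1.266 -0.437 1.316 2.069 0.474 1.199 -0.486 0.3726 -0.2032 0.2599 -1.015 1.424 -1.481
E
cat > kin.py <<'E'
import numpy as np, itertools
from scipy.optimize import least_squares
from scipy.spatial.transform import Rotation as Ro
D=np.loadtxt('data.txt')
def fk(p,q,s):
    q=np.atleast_2d(q); n=len(q); ax='zyzyzyz'
    R=Ro.identity(n); t=np.zeros((n,3))
    off=p[:7]
    for i in range(7):
        t=t+R.apply(np.r_[p[7+3*i:10+3*i]])
        R=R*Ro.from_euler(ax[i],s[i]*(q[:,i]+off[i]))
    t=t+R.apply(p[28:31]); R=R*Ro.from_rotvec(p[31:34])
    return t,R
def res(p,s):
    t,R=fk(p,D[:,:7],s); Rm=Ro.from_rotvec(D[:,10:13])
    off=p[:7]
    return np.r_[((t-D[:,7:10])).ravel(),(.3*(R*Rm.inv()).as_rotvec()).ravel(),.01*off, .003*p[7:31]]
if __name__=='__main__':
    best=None
    p0=np.zeros(34); p0[9]=.231; p0[15]=.3;p0[18]=.268; p0[21]=.22;p0[24]=.2056;p0[27]=.1; p0[30]=.236
    for s5,s7,yaw in itertools.product([1,-1],[1,-1],range(0,360,45)):
        s=[-1,1,-1,1,s5,1,s7]
        p=p0.copy(); p[31:34]=(Ro.from_euler('z',yaw,degrees=True)*Ro.from_euler('x',90,degrees=True)).as_rotvec()
        r=least_squares(res,p,args=(s,),max_nfev=60)
        if best is None or r.cost<best[0]: best=(r.cost,r.x,s); print(r.cost,s,yaw)
    r=least_squares(res,best[1],args=(best[2],)); p=r.x
    t,R=fk(p,D[:,:7],best[2]); print(np.abs(t-D[:,7:10]).max(0).round(4), np.degrees((R*Ro.from_rotvec(D[:,10:13]).inv()).magnitude()).max())
    print(p.round(3)); np.savez('kin.npz',p=p,s=best[2])
E
python3 kin.py
```

```text
0.08508837864606318 [-1, 1, -1, 1, 1, 1, 1] 0
0.0850883786245763 [-1, 1, -1, 1, 1, 1, 1] 45
0.08508837856561048 [-1, 1, -1, 1, 1, 1, 1] 135
0.05220524878441361 [-1, 1, -1, 1, 1, 1, -1] 0
0.05220524869831803 [-1, 1, -1, 1, 1, 1, -1] 45
0.0009882711112253696 [-1, 1, -1, 1, 1, 1, -1] 90
0.0009882711112253666 [-1, 1, -1, 1, 1, 1, -1] 135
0.0005295068850189373 [-1, 1, -1, 1, -1, 1, 1] 45
0.0004980034920157211 [-1, 1, -1, 1, -1, 1, 1] 90
0.0004964876080436585 [-1, 1, -1, 1, -1, 1, 1] 135
3.1195314215366893e-06 [-1, 1, -1, 1, -1, 1, -1] 0
3.119531421501068e-06 [-1, 1, -1, 1, -1, 1, -1] 45
3.11953142150094e-06 [-1, 1, -1, 1, -1, 1, -1] 135
[0.0004 0.0004 0.0004] 0.08182656088588526
[-0.000e+00  1.000e-03  0.000e+00 -1.000e-03 -0.000e+00  1.000e-03
 -0.000e+00 -0.000e+00  0.000e+00  1.360e-01 -0.000e+00 -1.800e-02
  1.360e-01 -0.000e+00 -1.800e-02  2.790e-01  0.000e+00 -9.000e-03
  2.790e-01  1.000e-03 -9.000e-03  2.140e-01 -1.000e-03  0.000e+00
  2.140e-01  0.000e+00  0.000e+00  1.830e-01  0.000e+00 -0.000e+00
  1.830e-01 -2.418e+00  2.418e+00  2.418e+00]
```

```bash
cat > sim.py <<'E'
from kin import *
K=np.load('kin.npz'); p=K['p']; s=K['s']
LO=np.array([-2.62,-.44,-1.27,.08,-1.32,.12,-2.74]);HI=np.array([2.62,2.09,1.32,2.57,4.46,2,2.74])
def F(q): t,R=fk(p,q,s); return t[0],R[0]
def jac(q):
    J=np.zeros((6,7)); t0,R0=F(q)
    for i in range(7):
        d=q.copy(); d[i]+=1e-5; t,R=F(d); J[:3,i]=(t-t0)/1e-5; J[3:,i]=(R*R0.inv()).as_rotvec()/1e-5
    return J
def step(q,t,R,lam=.01,wr=1.,n=15):
    for _ in range(n):
        a,b=F(q); e=np.r_[t-a,wr*(R*b.inv()).as_rotvec()]
        if np.linalg.norm(e)<1e-5: break
        J=jac(q); J[3:]*=wr; act=np.ones(7,bool)
        for _ in range(4):
            Ja=J*act; dq=Ja.T@np.linalg.solve(Ja@Ja.T+lam**2*np.eye(6),e)
            bad=((q+dq<LO+.002)&(dq<0)|(q+dq>HI-.002)&(dq>0))&act
            if not bad.any(): break
            act&=~bad
        q=np.clip(q+np.clip(dq*act,-.1,.1),LO,HI)
    return q
def move(q,dt,rv=(0,0,0),rows=6,pr=True):
    t,R=F(q); dt=np.array(dt)*.08; rv=np.array(rv)*np.pi/2
    for k in range(1,rows+1): q=step(q,t+dt*k/rows,Ro.from_rotvec(rv*k/rows)*R)
    if pr:
        a,b=F(q); print(q.round(3).tolist(),'err mm',(1000*(a-t-dt)).round(1).tolist(),'tcp',a.round(4).tolist())
    return q
E
python3 - <<'E'
from sim import *
print('4.43->4.95 expect',D[9,:7]); move(D[8,:7],np.array([-.0809,.0671,.038])/.08)
print('->5.37 expect',D[10,:7]); move(D[9,:7],(D[10,7:10]-D[9,7:10])/.08)
print('->5.78 expect',D[11,:7]); move(D[10,:7],(D[11,7:10]-D[10,7:10])/.08)
print('w expect',D[15,:7]); R=Ro.from_rotvec(D[15,10:])*Ro.from_rotvec(D[14,10:]).inv(); move(D[14,:7],(D[15,7:10]-D[14,7:10])/.08,R.as_rotvec()/(np.pi/2))
print('w expect',D[5,:7]); R=Ro.from_rotvec(D[5,10:])*Ro.from_rotvec(D[4,10:]).inv(); move(D[4,:7],(D[5,7:10]-D[4,7:10])/.08,R.as_rotvec()/(np.pi/2))
E
```

```text
4.43->4.95 expect [-0.733  0.304  0.56   2.218 -0.431  0.339 -1.265]
[-0.743, 0.305, 0.569, 2.223, -0.435, 0.33, -1.266] err mm [0.0, -0.0, -0.0] tcp [0.5442, 0.0864, 0.13]
->5.37 expect [-1.08   0.249  0.739  2.331 -0.311  0.294 -1.53 ]
[-1.076, 0.247, 0.733, 2.332, -0.311, 0.293, -1.531] err mm [0.0, -0.0, -0.0] tcp [0.4803, 0.1418, 0.1295]
->5.78 expect [-1.404  0.241  0.902  2.407 -0.226  0.259 -1.763]
[-1.404, 0.243, 0.905, 2.403, -0.232, 0.266, -1.758] err mm [0.0, -0.0, -0.0] tcp [0.4295, 0.1889, 0.123]
w expect [-1.75  -0.313  1.238  2.209  0.322  0.908 -1.801]
[-1.742, -0.304, 1.238, 2.209, 0.309, 0.904, -1.786] err mm [-0.0, -0.0, 0.0] tcp [0.4011, 0.104, 0.2285]
w expect [-0.521  0.187  0.575  2.035 -0.277  0.691 -1.208]
[-0.71, 0.211, 0.813, 2.047, -0.371, 0.707, -1.103] err mm [-0.0, 0.0, 0.0] tcp [0.5527, -0.014, 0.2225]
```

```bash
python3 - <<'E'
from sim import *
q=D[19,:7].copy()
print('tried'); move(q,(1,-.8,-.6))
for nm,d,r in [('+x',(1,0,0),(0,0,0)),('-x',(-1,0,0),(0,0,0)),('+y',(0,1,0),(0,0,0)),('-y',(0,-1,0),(0,0,0)),('down',(0,0,-1),(0,0,0)),('up',(0,0,1),(0,0,0)),
  ('yaw+',(0,0,0),(0,0,.3)),('yaw-',(0,0,0),(0,0,-.3)),('rx+',(0,0,0),(.3,0,0)),('rx-',(0,0,0),(-.3,0,0)),('ry+',(0,0,0),(0,.3,0)),('ry-',(0,0,0),(0,-.3,0))]:
    print(nm); move(q,d,r)
E
```

```text
tried
[-1.232, -0.437, 1.316, 2.061, 0.491, 1.181, -0.455] err mm [-75.9, 44.7, 51.6] tcp [0.3765, -0.2225, 0.2634]
+x
[-1.358, -0.437, 1.316, 1.998, 0.476, 1.25, -0.548] err mm [-46.4, 20.6, 26.4] tcp [0.4061, -0.1826, 0.2861]
-x
[-0.902, -0.438, 1.02, 2.185, 0.416, 1.196, -0.416] err mm [0.0, 0.0, -0.0] tcp [0.2924, -0.2032, 0.2598]
+y
[-1.273, -0.359, 1.19, 2.125, 0.387, 1.156, -0.6] err mm [-0.0, 0.0, 0.0] tcp [0.3724, -0.1232, 0.2598]
-y
[-1.119, -0.437, 1.316, 2.024, 0.469, 1.227, -0.319] err mm [-24.1, 18.4, 16.6] tcp [0.3484, -0.2648, 0.2763]
down
[-1.244, -0.437, 1.316, 2.224, 0.517, 1.052, -0.549] err mm [-29.0, 15.7, 25.8] tcp [0.3435, -0.1875, 0.2056]
up
[-1.16, -0.425, 1.156, 1.925, 0.414, 1.383, -0.449] err mm [-0.0, 0.0, 0.0] tcp [0.3724, -0.2032, 0.3398]
yaw+
[-1.254, -0.437, 1.318, 2.068, 0.459, 1.192, 0.005] err mm [-0.2, 0.1, 0.1] tcp [0.3723, -0.2031, 0.2599]
yaw-
[-1.281, -0.437, 1.317, 2.067, 0.484, 1.214, -0.973] err mm [-1.0, 0.5, 0.6] tcp [0.3715, -0.2027, 0.2604]
rx+
[-0.985, -0.437, 1.316, 2.034, -0.001, 1.302, -0.062] err mm [-57.8, 57.7, 45.5] tcp [0.3146, -0.1455, 0.3053]
rx-
[-1.197, -0.105, 1.113, 2.224, 0.673, 1.087, -0.779] err mm [-0.0, 0.0, 0.0] tcp [0.3724, -0.2032, 0.2598]
ry+
[-1.423, -0.437, 1.316, 1.984, 0.372, 1.694, -0.583] err mm [-111.3, 41.4, 60.0] tcp [0.2612, -0.1618, 0.3197]
ry-
[-0.559, -0.437, 0.839, 2.363, 0.338, 0.607, -0.266] err mm [-0.0, 0.0, 0.0] tcp [0.3724, -0.2032, 0.2598]
```

```bash
cat > plan.py <<'E'
from sim import *
from st import frame
def goto(q,t,Rt,rows=14,pr=True):
    t0,R0=F(q); rv=(Ro.from_matrix(Rt)*R0.inv()).as_rotvec()/(np.pi/2)
    return move(q,(np.asarray(t)-t0)/.08,rv,rows,pr)
E
python3 - <<'E'
from plan import *
q0=D[19,:7].copy()
for tilt in (27,45,60):
  print('--',tilt)
  q=move(q0,(0,0,0.5),(0,-tilt/90,0),8)
  for k in range(1):
    q=goto(q,(.46,-.25,.30),frame(-19.2,tilt,'plane'))
  q=goto(q,(.432,-.254,.12),frame(-19.2,0,'plane'))
  q=goto(q,(.432,-.254,.01),frame(-19.2,0,'plane'))
  print(' insertion')
  q=goto(q,(.432,-.254,.20),frame(-19.2,0,'plane'))
  q=goto(q,(.56,.0,.22),frame(8.2,20,'plane'))
  for t in (25,30,35):
    g=np.array([.62,.03,.13]); R=frame(8.2,t,'plane'); print(t); qq=goto(q,g+.012*R[:,1],R)
    g=np.array([.656,.0316,.13]); qq=goto(qq,g+.012*R[:,1],R)
E
```

```text
-- 27
[-0.452, -0.437, 0.723, 2.286, 0.251, 0.71, -0.201] err mm [0.0, 0.0, -0.0] tcp [0.3724, -0.2032, 0.2998]
[-0.579, -0.173, 0.911, 2.151, 0.214, 0.633, -0.12] err mm [-0.0, 0.0, 0.0] tcp [0.46, -0.25, 0.3]
[-0.249, 0.502, 0.94, 2.054, -0.543, 0.851, 0.67] err mm [0.0, -0.0, -0.0] tcp [0.432, -0.254, 0.12]
[-0.089, 0.658, 0.729, 2.128, -0.758, 0.634, 0.842] err mm [-0.0, 0.0, 0.0] tcp [0.432, -0.254, 0.01]
 insertion
[-0.358, 0.396, 1.06, 1.967, -0.409, 1.012, 0.557] err mm [-0.0, 0.0, 0.0] tcp [0.432, -0.254, 0.2]
[-0.858, 0.204, 0.927, 2.103, -0.399, 0.602, 0.469] err mm [-0.0, 0.0, 0.0] tcp [0.56, 0.0, 0.22]
25
[-0.528, 0.413, 0.518, 2.134, -0.853, 0.295, 0.831] err mm [0.0, 0.0, 0.0] tcp [0.625, 0.0307, 0.1191]
[-0.522, 0.466, 0.534, 2.051, -0.845, 0.343, 0.812] err mm [-0.0, -0.0, -0.0] tcp [0.661, 0.0323, 0.1191]
30
[-0.364, 0.379, 0.295, 2.195, -1.142, 0.132, 1.132] err mm [0.0, 0.0, 0.0] tcp [0.6259, 0.0309, 0.1196]
[-0.412, 0.433, 0.376, 2.117, -1.099, 0.192, 1.078] err mm [-0.0, -0.0, -0.0] tcp [0.6619, 0.0325, 0.1196]
35
[-0.352, 0.328, 0.288, 2.19, -1.188, 0.124, 1.18
[... 2003 characters left out ...]
, 0.614, -0.21] err mm [-0.0, -0.0, 0.0] tcp [0.56, -0.0, 0.22]
25
[0.21, 0.421, -0.436, 2.074, 0.649, 0.297, -0.598] err mm [0.0, -0.0, 0.0] tcp [0.625, 0.0307, 0.1191]
[0.216, 0.471, -0.45, 1.989, 0.638, 0.34, -0.567] err mm [-0.0, -0.0, -0.0] tcp [0.661, 0.0323, 0.1191]
30
[0.087, 0.389, -0.273, 2.157, 0.888, 0.128, -0.853] err mm [0.0, -0.0, 0.0] tcp [0.6259, 0.0309, 0.1196]
[0.142, 0.443, -0.344, 2.07, 0.853, 0.185, -0.795] err mm [-0.0, 0.0, -0.0] tcp [0.6619, 0.0325, 0.1196]
35
[0.337, 0.439, -0.586, 2.209, 1.857, 0.238, -1.776] err mm [-0.0, -0.0, -0.0] tcp [0.6268, 0.031, 0.1202]
[0.255, 0.463, -0.485, 2.133, 1.725, 0.198, -1.64] err mm [-0.0, 0.0, -0.0] tcp [0.6628, 0.0326, 0.1202]
```

```bash
python3 -m inch '[{"travel":[0,0,0.1],"turn":[0,-0.07,0],"fingers":0.1},{"travel":[0,0,0.2],"turn":[0,-0.14,0],"fingers":0.1},{"travel":[0,0,0.3],"turn":[0,-0.21,0],"fingers":0.1},{"travel":[0,0,0.4],"turn":[0,-0.28,0],"fingers":0.1},{"travel":[0,0,0.5],"turn":[0,-0.35,0],"fingers":0.1},{"travel":[0,0,0.5],"turn":[0,-0.42,0],"fingers":0.1},{"travel":[0,0,0.5],"turn":[0,-0.5,0],"fingers":0.1},{"travel":[0,0,0.5],"turn":[0,-0.5,0],"fingers":0.1},{"travel":[0,0,0.5],"turn":[0,-0.5,0],"fingers":0.1}]'; python3 -c "
from st import *
need(frame(-19.2,45,'plane'),(.46,-.25,.30),0)"
```

```text
clock: 10.58
eef_pos: [0.3725, -0.1981, 0.2982]
tcp_rot: [-0.416, 0.927, -1.59]
wrist_force: [0.3, 1.0, 0.2]
finger_gap: 0.0471
t 10.58 j [-0.187, -0.437, 0.658, 2.429, -0.173, 0.429, 0.309] tcp [0.3725, -0.1981, 0.2982] grasp [0.3599, -0.1982, 0.3125] tilt 41.2 az 0.4 jaw [0.71, -0.333, 0.62] gap 0.0471 F [0.3, 1.0, 0.2]
TURN [-0.155, -0.017, -0.057] TRAVEL [1.094, -0.649, 0.023]
```

```bash
python3 -m inch '[{"travel":[0.25,-0.16,0],"turn":[-0.04,-0.005,-0.015],"fingers":0.1},{"travel":[0.5,-0.32,0],"turn":[-0.08,-0.01,-0.03],"fingers":0.1},{"travel":[0.75,-0.48,0],"turn":[-0.12,-0.01,-0.045],"fingers":0.1},{"travel":[1,-0.65,0],"turn":[-0.155,-0.017,-0.057],"fingers":0.1},{"travel":[1,-0.65,0],"turn":[-0.155,-0.017,-0.057],"fingers":0.1}]'; python3 -c "
from st import *
from plan import goto
o,R=show()
q=goto(o['joints'],(.432,-.254,.12),frame(-19.2,0,'plane'))
need(frame(-19.2,0,'plane'),(.432,-.254,.12),0)"
```

```text
clock: 11.0
eef_pos: [0.4563, -0.2492, 0.2978]
tcp_rot: [-0.534, 0.742, -1.791]
wrist_force: [0.2, -0.4, 0.7]
finger_gap: 0.047
t 11.0 j [0.055, -0.17, 0.352, 2.396, -0.043, 0.126, 0.136] tcp [0.4563, -0.2492, 0.2978] grasp [0.4436, -0.2448, 0.3113] tilt 44.8 az -19.2 jaw [0.671, -0.229, 0.705] gap 0.047 F [0.2, -0.4, 0.7]
[0.069, 0.387, 0.465, 2.032, -0.245, 0.775, 0.345] err mm [-0.0, -0.0, -0.0] tcp [0.432, -0.254, 0.12]
t 11.0 j [0.055, -0.17, 0.352, 2.396, -0.043, 0.126, 0.136] tcp [0.4563, -0.2492, 0.2978] grasp [0.4436, -0.2448, 0.3113] tilt 44.8 az -19.2 jaw [0.671, -0.229, 0.705] gap 0.047 F [0.2, -0.4, 0.7]
TURN [0.165, 0.47, -0.003] TRAVEL [-0.304, -0.059, -2.223]
```

```bash
python3 -m inch '[{"travel":[-0.05,-0.01,-0.2],"turn":[0.023,0.067,0],"fingers":0.1},{"travel":[-0.1,-0.02,-0.4],"turn":[0.047,0.134,0],"fingers":0.1},{"travel":[-0.15,-0.03,-0.6],"turn":[0.07,0.2,0],"fingers":0.1},{"travel":[-0.2,-0.04,-0.8],"turn":[0.094,0.268,0],"fingers":0.1},{"travel":[-0.25,-0.05,-1],"turn":[0.117,0.335,0],"fingers":0.1},{"travel":[-0.3,-0.06,-1],"turn":[0.14,0.4,0],"fingers":0.1},{"travel":[-0.3,-0.06,-1],"turn":[0.165,0.47,0],"fingers":0.1},{"travel":[-0.3,-0.06,-1],"turn":[0.165,0.47,0],"fingers":0.1},{"travel":[-0.3,-0.06,-1],"turn":[0.165,0.47,0],"fingers":0.1}]'; python3 -c "
from st import *
show(); snap('wrist','w10')"
```

```text
clock: 11.75
eef_pos: [0.4304, -0.2541, 0.2176]
tcp_rot: [-1.031, 1.452, -1.449]
wrist_force: [0.2, 0.6, -0.1]
finger_gap: 0.0471
t 11.75 j [0.058, 0.251, 0.458, 1.918, -0.133, 1.002, 0.242] tcp [0.4304, -0.2541, 0.2176] grasp [0.4304, -0.2541, 0.2366] tilt 0.1 az 92.8 jaw [0.945, -0.327, -0.001] gap 0.0471 F [0.2, 0.6, -0.1]
```

View pics/w10.png

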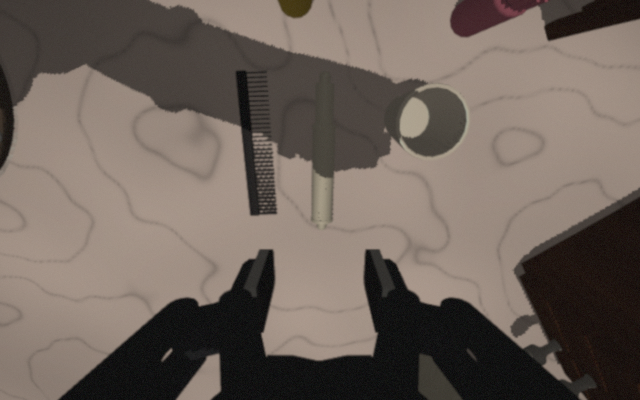

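The wrist view shows the roller from its fixed tip at (321,225) up to its sprung end near (326,75), partly in shadow. The comb is on its left at (257,140) and the tumbler on its right at (433,120). I'll fit the axis.

```bash
python3 -c "
from st import *
f=load('w10');P,ok,uv=cloud(f);x,y,z=P.T
c0=np.array([.438,-.236]);d=np.array([.3285,.9445])
for it in range(5):
    w=(P[:,:2]-c0)@np.array([-d[1],d[0]]); t=(P[:,:2]-c0)@d
    m=ok&(abs(w)<.022)&(abs(t)<.12)&(z>.008)&(z<.04)
    Q=P[m]
    vx,vy,x0,y0=cv2.fitLine(Q[Q[:,2]>.016][:,:2].astype(np.float32),cv2.DIST_HUBER,0,.001,.001).ravel(); d=np.array([vx,vy])*np.sign(vy); c0=np.array([x0,y0])
w=(Q[:,:2]-c0)@np.array([-d[1],d[0]]); t=(Q[:,:2]-c0)@d
print('az',np.degrees(np.arctan2(d[1],d[0])),'c',c0,len(Q))
b=np.arange(t.min(),t.max()+.004,.006)
for i in range(len(b)-1):
    k=(t>=b[i])&(t<b[i+1])
    if k.sum(): print(round(b[i],3),k.sum(),'w',np.percentile(w[k],[2,98]).round(4),'z',np.percentile(Q[k,2],[2,95]).round(4))
print('ends',c0+d*t.min(),c0+d*t.max(), 'len',t.max()-t.min(),'grip from fixed',c0+d*(t.min()+.0695),'from sprung',c0+d*(t.max()-.1125))
"
```

```text
az 69.8014 c [ 0.44268724 -0.23183213] 3115
-0.093 35 w [-0.0051  0.0047] z [0.0148 0.0192]
-0.087 25 w [-0.0091  0.0115] z [0.0167 0.0255]
-0.081 103 w [-0.0121  0.0122] z [0.0155 0.0265]
-0.075 101 w [-0.0118  0.0123] z [0.0156 0.026 ]
-0.069 101 w [-0.0117  0.0124] z [0.0144 0.0259]
-0.063 103 w [-0.0128  0.0125] z [0.0129 0.0261]
-0.057 108 w [-0.0126  0.0126] z [0.0128 0.026 ]
-0.051 103 w [-0.0122  0.0127] z [0.0128 0.026 ]
-0.045 112 w [-0.0121  0.0128] z [0.0119 0.0261]
-0.039 107 w [-0.0119  0.0115] z [0.0176 0.0263]
-0.033 107 w [-0.0116  0.0116] z [0.0176 0.0261]
-0.027 111 w [-0.0129  0.0117] z [0.0124 0.0263]
-0.021 112 w [-0.0125  0.0117] z [0.0163 0.0261]
-0.015 114 w [-0.0122  0.0118] z [0.0178 0.026 ]
-0.009 118 w [-0.012   0.0119] z [0.0174 0.0262]
-0.003 114 w [-0.0118  0.012 ] z [0.0177 0.026 ]
0.003 124 w [-0.0116  0.0121] z [0.0162 0.0263]
0.009 122 w [-0.0126  0.0121] z [0.0151 0.0265]
0.015 132 w [-0.0123  0.0123] z [0.0162 0.026 ]
0.021 119 w [-0.0121  0.0123] z [0.0156 0.0264]
0.027 135 w [-0.0123  0.0124] z [0.0165 0.0266]
0.033 114 w [-0.0103  0.0103] z [0.0125 0.024 ]
0.039 100 w [-0.0094  0.0093] z [0.016  0.0241]
0.045 99 w [-0.0091  0.0094] z [0.0163 0.0238]
0.051 108 w [-0.009   0.0095] z [0.0151 0.0237]
0.057 114 w [-0.0099  0.0096] z [0.0151 0.0239]
0.063 113 w [-0.0097  0.0097] z [0.0147 0.0236]
0.069 114 w [-0.0094  0.0098] z [0.014  0.0238]
0.075 75 w [-0.0076  0.0082] z [0.0128 0.0228]
0.081 66 w [-0.006   0.0057] z [0.0134 0.0195]
ends [ 0.41054874 -0.3191886 ] [ 0.47304587 -0.14931357] len 0.1810066779057254 grip from fixed [ 0.43454537 -0.25396275] from sprung [ 0.4342024  -0.25489499]
```

```bash
python3 -m inch '[{"travel":[0.05,0,-0.4],"turn":[0,0,-0.011],"fingers":0.1},{"travel":[0.05,0,-0.8],"turn":[0,0,-0.011],"fingers":0.1},{"travel":[0.05,0,-1],"turn":[0,0,-0.011],"fingers":0.1}]';python3 -m inch '[{"travel":[0,0,-0.4],"turn":[0,0,0],"fingers":0.1},{"travel":[0,0,-0.8],"turn":[0,0,0],"fingers":0.1},{"travel":[0,0,-1],"turn":[0,0,0],"fingers":0.1},{"travel":[0,0,-1],"turn":[0,0,0],"fingers":0.1}]'; python3 -c "
from st import *
need(frame(-20.2,0,'plane'),(.4344,-.2544,.004),0);snap('wrist','w11')"
```

```text
clock: 12.05
eef_pos: [0.4312, -0.2532, 0.1367]
tcp_rot: [-1.018, 1.465, -1.462]
wrist_force: [0.0, 1.3, 0.5]
finger_gap: 0.0471
clock: 12.38
eef_pos: [0.4302, -0.253, 0.0566]
tcp_rot: [-1.02, 1.468, -1.46]
wrist_force: [-0.2, 0.3, -0.3]
finger_gap: 0.047
t 12.38 j [0.152, 0.482, 0.367, 2.082, -0.291, 0.63, 0.366] tcp [0.4302, -0.253, 0.0566] grasp [0.4302, -0.2531, 0.0756] tilt 0.3 az 117.0 jaw [0.938, -0.346, -0.003] gap 0.047 F [-0.2, 0.3, -0.3]
TURN [-0.002, -0.001, 0.0] TRAVEL [0.053, -0.017, -0.658]
```

View pics/w11.png

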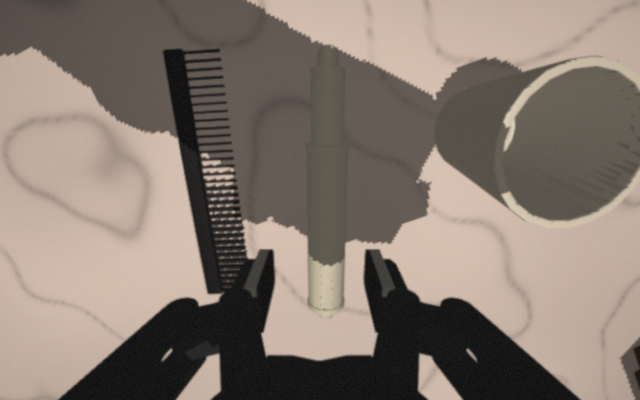

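```bash
python3 -m inch '[{"travel":[0.05,-0.02,-0.2],"turn":[-0.002,0,0],"fingers":0.1},{"travel":[0.05,-0.02,-0.4],"turn":[-0.002,0,0],"fingers":0.1},{"travel":[0.05,-0.02,-0.55],"turn":[-0.002,0,0],"fingers":0.1},{"travel":[0.05,-0.02,-0.64],"turn":[-0.002,0,0],"fingers":0.1},{"travel":[0.05,-0.02,-0.65],"turn":[-0.002,0,0],"fingers":0.1},{"travel":[0.05,-0.02,-0.65],"turn":[-0.002,0,0],"fingers":0.1}]'; python3 -c "
from st import *
need(frame(-20.2,0,'plane'),(.4344,-.2544,.004),0)"
```

```text
clock: 12.93
eef_pos: [0.4374, -0.2564, 0.0079]
tcp_rot: [-1.02, 1.462, -1.466]
wrist_force: [0.2, -0.2, -0.3]
finger_gap: 0.0467
t 12.93 j [0.194, 0.571, 0.314, 2.094, -0.342, 0.522, 0.407] tcp [0.4374, -0.2564, 0.0079] grasp [0.4374, -0.2563, 0.0269] tilt 0.1 az -26.2 jaw [0.938, -0.345, 0.003] gap 0.0467 F [0.2, -0.2, -0.3]
TURN [0.001, 0.001, -0.0] TRAVEL [-0.038, 0.025, -0.048]
```

```bash
python3 -m inch '[{"travel":[-0.03,0.02,-0.04],"turn":[0,0,0],"fingers":0.1},{"travel":[-0.03,0.02,-0.04],"turn":[0,0,0],"fingers":-0.6},{"travel":[-0.03,0.02,-0.04],"turn":[0,0,0],"fingers":-0.6},{"travel":[-0.03,0.02,-0.04],"turn":[0,0,0],"fingers":-0.6},{"travel":[-0.03,0.02,-0.04],"turn":[0,0,0],"fingers":-0.6},{"travel":[-0.03,0.02,-0.04],"turn":[0,0,0],"fingers":-0.6}]' 80; python3 -c "
from st import *
show()"; python3 -m inch '[{"travel":[0,0,0.2],"turn":[0,0,0],"fingers":-0.6},{"travel":[0,0,0.5],"turn":[0,0,0],"fingers":-0.6},{"travel":[0,0,0.9],"turn":[0,0,0],"fingers":-0.6},{"travel":[0,0,1],"turn":[0,0,0],"fingers":-0.6}]'; python3 -c "
from st import *
show();snap('wrist','w12')"
```

```text
clock: 13.43
eef_pos: [0.4348, -0.2545, 0.0044]
tcp_rot: [-1.02, 1.463, -1.465]
wrist_force: [-3.6, 2.4, 10.4]
finger_gap: 0.0233
t 13.43 j [0.196, 0.574, 0.309, 2.102, -0.346, 0.511, 0.41] tcp [0.4348, -0.2545, 0.0044] grasp [0.4347, -0.2545, 0.0234] tilt 0.1 az -11.1 jaw [0.938, -0.345, 0.001] gap 0.0233 F [-3.6, 2.4, 10.4]
clock: 13.77
eef_pos: [0.4362, -0.2558, 0.0873]
tcp_rot: [-1.018, 1.459, -1.468]
wrist_force: [1.4, -0.8, -0.4]
finger_gap: 0.0235
t 13.77 j [0.122, 0.437, 0.402, 2.052, -0.262, 0.695, 0.338] tcp [0.4362, -0.2558, 0.0873] grasp [0.4361, -0.2557, 0.1063] tilt 0.3 az -25.7 jaw [0.938, -0.346, 0.006] gap 0.0235 F [1.4, -0.8, -0.4]
```

View pics/w12.png

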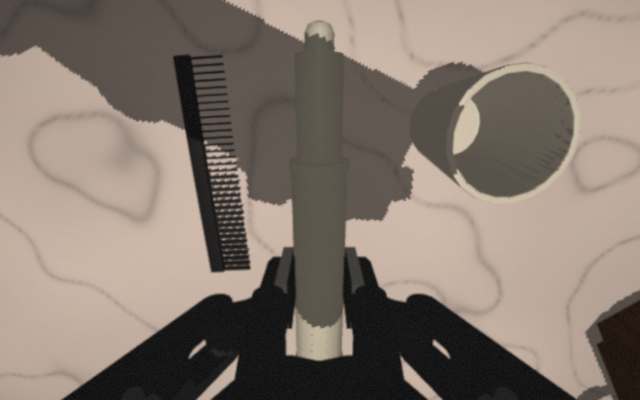

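The roller is held, with the sprung tip at (319,30), the tube along column 319 and the fingers at columns 285 and 352. I'll measure its axis in the tool frame.

```bash
cat > roll.py <<'E'
from st import *
def axis(tag,o,R,pr=True):
    f=load(tag);P,ok,uv=cloud(f); q=(P-o['eef_pos'])@R   # tool coords; camera on -x side => sprung end toward -x
    m=ok&(abs(q[:,2])<.02)&(q[:,1]>-.035)&(q[:,1]<.012)&(q[:,0]<-.016)&(q[:,0]>-.14)
    Q=q[m]
    out=[]
    for lo,hi in((-.055,-.02),(-.095,-.065),(-.12,-.104)):
        k=(Q[:,0]>lo)&(Q[:,0]<hi)
        if k.sum()>20: print('x',lo,hi,k.sum(),'z mid',np.percentile(Q[k,2],[1,99]).mean().round(4),'wid',np.ptp(np.percentile(Q[k,2],[1,99])).round(4),'y near(cam)',np.percentile(Q[k,1],3).round(4))
    print('tip x',Q[:,0].min().round(4))
if __name__=='__main__':
    import sys
    o,R=show(); snap('wrist',sys.argv[1]); axis(sys.argv[1],o,R)
E
python3 -c "
from roll import *
o,R=show(); axis('w12',o,R)"
```

```text
t 13.82 j [0.122, 0.437, 0.401, 2.052, -0.262, 0.694, 0.339] tcp [0.4367, -0.2557, 0.0872] grasp [0.4365, -0.2557, 0.1062] tilt 0.4 az -23.2 jaw [0.938, -0.345, 0.007] gap 0.0233 F [0.6, -0.3, 0.1]
x -0.055 -0.02 4139 z mid -0.0005 wid 0.0242 y near(cam) -0.022
x -0.095 -0.065 3661 z mid -0.0003 wid 0.019 y near(cam) -0.0194
x -0.12 -0.104 492 z mid -0.0002 wid 0.0111 y near(cam) -0.0151
tip x -0.1115
```

```bash
cat > cups.py <<'E'
from st import *
from scipy.optimize import least_squares
S0=np.array([.6545,.03])
def cups(tag,yaw=8.2):
    a=np.radians(yaw); e=np.array([np.cos(a),np.sin(a)]);n=np.array([-e[1],e[0]])
    f=load(tag);P,ok,uv=cloud(f); s=(P[:,:2]-S0); X=s@e; Y=s@n; Z=P[:,2]
    for nm,sg in (('L',1),('R',-1)):
        m=ok&(Y*sg>.0825)&(Y*sg<.094)&(X>-.02)&(X<.012)&(Z>.112)&(Z<.15)
        r0=np.hypot(X-.002,Z-.13); m&=abs(r0-.015)<.004
        if m.sum()<30: print(tag,nm,'few',m.sum());continue
        r=least_squares(lambda c:np.hypot(X[m]-c[0],Z[m]-c[1])-.015,[.002,.13],loss='soft_l1',f_scale=.001)
        fm=ok&(np.hypot(X-r.x[0],Z-r.x[1])<.0155)&(np.hypot(X-r.x[0],Z-r.x[1])>.010)&(abs(Y*sg-.08)<.006)
        h=np.histogram(Y[fm]*sg,np.arange(.074,.0865,.001))[0]
        print(tag,nm,m.sum(),'axis x,z',r.x.round(4),'rms',np.sqrt(np.mean(r.fun**2)).round(5),'faceY',np.percentile(Y[fm]*sg,[3,10,50]).round(4))
if __name__=='__main__':
    for t in ['w1','w2','w3','w4','w5','top0']: cups(t)
E
python3 cups.py
```

```text
w1 L 234 axis x,z [0.0031 0.1301] rms 0.00063 faceY [0.0812 0.0814 0.0825]
w1 R 219 axis x,z [0.0039 0.1301] rms 0.00096 faceY [0.0783 0.0784 0.0812]
w2 L 480 axis x,z [0.0033 0.1301] rms 0.00068 faceY [0.0806 0.0809 0.0819]
w2 R 513 axis x,z [0.0038 0.13  ] rms 0.0009 faceY [0.0785 0.0787 0.0813]
w3 L 836 axis x,z [0.0031 0.13  ] rms 0.00067 faceY [0.0807 0.081  0.0817]
w3 R 864 axis x,z [0.0034 0.13  ] rms 0.00109 faceY [0.0785 0.0787 0.0802]
w4 L 2317 axis x,z [0.0031 0.1299] rms 0.00061 faceY [0.0803 0.0807 0.0816]
w4 R 2807 axis x,z [0.0035 0.1301] rms 0.00128 faceY [0.0784 0.0787 0.0797]
w5 L 1792 axis x,z [0.0032 0.13  ] rms 0.00095 faceY [0.0804 0.0807 0.0816]
w5 R 1949 axis x,z [0.0034 0.13  ] rms 0.00126 faceY [0.0784 0.0787 0.0798]
top0 L 30 axis x,z [0.0004 0.1286] rms 0.00181 faceY [0.0799 0.0803 0.0827]
top0 R few 26
```

```bash
cat > ins.py <<'E'
from plan import *
S=np.array([.6576,.0315,0]); YAW=8.2; ea=np.radians(YAW); E=np.array([np.cos(ea),np.sin(ea),0]);N=np.array([-E[1],E[0],0]);Zk=np.array([0,0,1.])
TIP=.1117; BK=.009
def W(x,y,z): return S+x*E+y*N+z*Zk
def tcp_from_grip(g,beta,tilt):   # beta: fixed end forward by beta deg
    R=frame(YAW-beta,tilt,'plane'); return g+BK*R[:,1]+(TIP-.1125)*R[:,0],R
def tcp_from_tip(tip,beta,tilt,comp=0):  # tip point of sprung end in world, comp = compression
    R=frame(YAW-beta,tilt,'plane'); return tip+(TIP-comp)*R[:,0]+BK*R[:,1],R
def wps(t):
    return [('W0',*tcp_from_grip(W(-.20,-.15,.21),8,10)),('W1',*tcp_from_grip(W(-.09,-.041,.21),8,20)),
     ('W2',*tcp_from_grip(W(-.06,-.041,.17),8,t)),
     ('P0',*tcp_from_tip(W(0,.070,.13),8,t)),('P1',*tcp_from_tip(W(0,.088,.13),8,t)),('P2',*tcp_from_tip(W(0,.089,.13),8,t,.017)),
     ('P3',*tcp_from_tip(W(0,.089,.13),0,t,.017)),('P4',*tcp_from_tip(W(0,.089,.13),0,t,.0035))]
E
python3 - <<'E'
from ins import *
from st import show
o,R=show()
for t in (28,31,34,38):
    q=o['joints'].copy(); q=move(q,(0,0,1)); q=move(q,(0,0,.5)); print('tilt',t)
    for nm,p_,R_ in wps(t):
        print(nm,end=' '); q=goto(q,p_,R_,24)
E
```

```text
t 13.82 j [0.122, 0.437, 0.401, 2.052, -0.262, 0.694, 0.339] tcp [0.4367, -0.2557, 0.0872] grasp [0.4365, -0.2557, 0.1062] tilt 0.4 az -23.2 jaw [0.938, -0.345, 0.007] gap 0.0233 F [0.6, -0.3, 0.1]
[0.068, 0.32, 0.456, 1.975, -0.182, 0.879, 0.267] err mm [-0.0, 0.0, 0.0] tcp [0.4365, -0.2559, 0.1672]
[0.048, 0.27, 0.472, 1.925, -0.148, 0.973, 0.235] err mm [-0.0, 0.0, 0.0] tcp [0.4365, -0.2559, 0.2072]
tilt 28
W0 [-0.074, 0.174, 0.333, 2.063, -0.147, 0.749, 0.352] err mm [-0.0, 0.0, 0.0] tcp [0.4826, -0.1447, 0.2011]
W1 [-0.306, 0.211, 0.28, 2.06, -0.088, 0.53, 0.029] err mm [0.0, -0.0, -0.0] tcp [0.5774, -0.0211, 0.2015]
W2 [-0.267, 0.277, 0.224, 2.162, -0.145, 0.222, 0.071] err mm [-0.0, 0.0, 0.0] tcp [0.6083, -0.0168, 0.1621]
P0 [-0.214, 0.403, 0.164, 2.098, -0.179, 0.16, 0.094] err mm [-0.0, -0.0, -0.0] tcp [0.6522, -0.0109, 0.1221]
P1 [-0.284, 0.401, 0.205, 2.106, -0.178, 0.157, 0.057] err mm [0.0, -0.0, -0.0] tcp [0.6497, 0.0069, 0.1221]
P2 [-0.353, 0.403, 0.247, 2.108, -0.177, 0.158, 0.022] err mm [0.0, -0.0, -0.0] tcp [0.6495, 0.0249, 0.1221]
P3 [-0.139, 0.417, 0.034, 2.062, 
[... 2724 characters left out ...]
, -0.0, -0.0] tcp [0.5774, -0.0211, 0.2015]
W2 [-0.619, 0.236, 0.636, 2.265, -1.255, 0.122, 1.174] err mm [7.2, -0.7, 32.8] tcp [0.6168, -0.0175, 0.1957]
P0 [-0.452, 0.351, 0.46, 2.153, -1.255, 0.122, 1.151] err mm [17.1, -0.9, 48.6] tcp [0.6706, -0.0118, 0.1715]
P1 [-0.554, 0.355, 0.533, 2.162, -1.255, 0.122, 1.111] err mm [17.0, 0.9, 49.3] tcp [0.668, 0.0079, 0.1722]
P2 [-0.645, 0.366, 0.597, 2.165, -1.255, 0.122, 1.071] err mm [16.7, 2.8, 48.9] tcp [0.6675, 0.0277, 0.1718]
P3 [-0.272, 0.359, 0.225, 2.118, -1.255, 0.122, 1.272] err mm [16.7, -3.8, 43.4] tcp [0.6806, 0.0229, 0.1664]
P4 [-0.203, 0.365, 0.177, 2.116, -1.312, 0.122, 1.358] err mm [15.8, -4.7, 40.5] tcp [0.6816, 0.0086, 0.1634]
```

```bash
python3 -m inch '[{"travel":[0,0,0.4],"turn":[0,0,0],"fingers":-0.6},{"travel":[0,0,0.8],"turn":[0,0,0],"fingers":-0.6},{"travel":[0,0,1],"turn":[0,0,0],"fingers":-0.6}]'; python3 -m inch '[{"travel":[0,0,0.3],"turn":[0,0,0],"fingers":-0.6},{"travel":[0,0,0.5],"turn":[0,0,0],"fingers":-0.6},{"travel":[0,0,0.5],"turn":[0,0,0],"fingers":-0.6}]'; cat > nx.py <<'E'
import sys
from ins import *
from st import show,need
o_=None
def nxt(nm,t=28):
    for n_,p_,R_ in wps(t):
        if n_==nm:
            need(R_,p_,0)
            from st import observe
            q=goto(np.array(observe()['joints'],float),p_,R_,24)
if __name__=='__main__': nxt(sys.argv[1], float(sys.argv[2]) if len(sys.argv)>2 else 28)
E
python3 nx.py W0
```

```text
clock: 14.07
eef_pos: [0.4353, -0.2551, 0.1658]
tcp_rot: [-1.02, 1.461, -1.466]
wrist_force: [0.9, -0.1, -1.0]
finger_gap: 0.0232
clock: 14.32
eef_pos: [0.4361, -0.2553, 0.206]
tcp_rot: [-1.018, 1.459, -1.467]
wrist_force: [-0.3, -0.5, -1.6]
finger_gap: 0.023
t 14.32 j [0.046, 0.271, 0.474, 1.928, -0.15, 0.971, 0.237] tcp [0.4361, -0.2553, 0.206] grasp [0.436, -0.2553, 0.225] tilt 0.3 az -20.2 jaw [0.939, -0.345, 0.006] gap 0.023 F [-0.3, -0.5, -1.6]
TURN [-0.019, -0.107, 0.226] TRAVEL [0.581, 1.383, -0.06]
[-0.076, 0.174, 0.335, 2.063, -0.148, 0.749, 0.352] err mm [-0.0, 0.0, 0.0] tcp [0.4826, -0.1447, 0.2011]
```

```bash
python3 -m inch '[{"travel":[0.1,0.2,0],"turn":[-0.003,-0.018,0.04],"fingers":-0.6},{"travel":[0.2,0.45,0],"turn":[-0.006,-0.036,0.075],"fingers":-0.6},{"travel":[0.29,0.69,-0.03],"turn":[-0.01,-0.053,0.113],"fingers":-0.6},{"travel":[0.29,0.69,-0.03],"turn":[-0.01,-0.053,0.113],"fingers":-0.6}]';  python3 -m inch '[{"travel":[0.1,0.2,0],"turn":[-0.003,-0.018,0.04],"fingers":-0.6},{"travel":[0.2,0.45,0],"turn":[-0.006,-0.036,0.075],"fingers":-0.6},{"travel":[0.29,0.69,-0.03],"turn":[-0.01,-0.053,0.113],"fingers":-0.6},{"travel":[0.29,0.69,-0.03],"turn":[-0.01,-0.053,0.113],"fingers":-0.6}]'; python3 nx.py W1
```

```text
clock: 14.65
eef_pos: [0.4578, -0.195, 0.1993]
tcp_rot: [-1.061, 1.267, -1.368]
wrist_force: [0.2, 1.2, -1.2]
finger_gap: 0.0234
clock: 14.98
eef_pos: [0.4807, -0.1405, 0.197]
tcp_rot: [-1.089, 1.077, -1.277]
wrist_force: [-0.5, -0.1, -1.0]
finger_gap: 0.0233
t 14.98 j [-0.081, 0.178, 0.331, 2.069, -0.145, 0.745, 0.349] tcp [0.4807, -0.1405, 0.197] grasp [0.4775, -0.1405, 0.2158] tilt 9.6 az 0.3 jaw [0.986, 0.01, 0.168] gap 0.0233 F [-0.5, -0.1, -1.0]
TURN [0.001, -0.115, -0.004] TRAVEL [1.209, 1.493, 0.056]
[-0.308, 0.211, 0.281, 2.061, -0.089, 0.53, 0.03] err mm [0.0, -0.0, -0.0] tcp [0.5774, -0.0211, 0.2015]
```

```bash
python3 -m inch '[{"travel":[0.15,0.2,0],"turn":[0,-0.02,0],"fingers":-0.6},{"travel":[0.4,0.5,0.02],"turn":[0,-0.04,0],"fingers":-0.6},{"travel":[0.6,0.75,0.03],"turn":[0,-0.057,-0.002],"fingers":-0.6},{"travel":[0.6,0.75,0.03],"turn":[0,-0.057,-0.002],"fingers":-0.6}]';  python3 -m inch '[{"travel":[0.15,0.2,0],"turn":[0,-0.02,0],"fingers":-0.6},{"travel":[0.4,0.5,0.02],"turn":[0,-0.04,0],"fingers":-0.6},{"travel":[0.6,0.75,0.03],"turn":[0,-0.057,-0.002],"fingers":-0.6},{"travel":[0.6,0.75,0.03],"turn":[0,-0.057,-0.002],"fingers":-0.6}]'; python3 nx.py W2
```

```text
clock: 15.32
eef_pos: [0.5308, -0.0802, 0.2002]
tcp_rot: [-1.018, 1.013, -1.319]
wrist_force: [-0.4, 0.6, -0.9]
finger_gap: 0.0233
clock: 15.65
eef_pos: [0.5787, -0.0201, 0.2026]
tcp_rot: [-0.95, 0.947, -1.355]
wrist_force: [0.4, 1.4, -1.1]
finger_gap: 0.0235
t 15.65 j [-0.311, 0.212, 0.281, 2.057, -0.082, 0.533, 0.018] tcp [0.5787, -0.0201, 0.2026] grasp [0.5722, -0.0201, 0.2205] tilt 20.0 az -0.2 jaw [0.94, 0.001, 0.342] gap 0.0235 F [0.4, 1.4, -1.1]
TURN [0.001, -0.089, 0.002] TRAVEL [0.37, 0.042, -0.507]
[-0.265, 0.277, 0.222, 2.162, -0.141, 0.222, 0.067] err mm [-0.0, 0.0, 0.0] tcp [0.6083, -0.0168, 0.1621]
```

```bash
python3 -m inch '[{"travel":[0.1,0.01,-0.15],"turn":[0,-0.03,0],"fingers":-0.6},{"travel":[0.2,0.02,-0.3],"turn":[0,-0.06,0],"fingers":-0.6},{"travel":[0.37,0.04,-0.5],"turn":[0,-0.089,0.002],"fingers":-0.6},{"travel":[0.37,0.04,-0.5],"turn":[0,-0.089,0.002],"fingers":-0.6}]'; python3 nx.py P0; python3 -c "
from roll import *
from cups import cups
o,R=show(); snap('wrist','w13'); axis('w13',o,R); cups('w13'); snap('scene','s13')
f=load('s13');im=cv2.cvtColor(f['p'],cv2.COLOR_RGB2BGR)
cv2.imwrite('pics/s13z.png',cv2.resize(im[120:330,260:440],None,fx=3,fy=2.8,interpolation=cv2.INTER_CUBIC))"
```

```text
clock: 15.98
eef_pos: [0.6045, -0.0219, 0.1593]
tcp_rot: [-0.848, 0.845, -1.403]
wrist_force: [-1.0, -0.1, -0.5]
finger_gap: 0.0235
t 15.98 j [-0.262, 0.278, 0.228, 2.169, -0.143, 0.221, 0.073] tcp [0.6045, -0.0219, 0.1593] grasp [0.5957, -0.0219, 0.1761] tilt 27.7 az -0.4 jaw [0.885, 0.0, 0.465] gap 0.0235 F [-1.0, -0.1, -0.5]
TURN [0.002, -0.003, 0.003] TRAVEL [0.596, 0.138, -0.466]
[-0.214, 0.403, 0.164, 2.098, -0.179, 0.16, 0.094] err mm [-0.0, -0.0, -0.0] tcp [0.6522, -0.0109, 0.1221]
t 15.98 j [-0.262, 0.278, 0.228, 2.169, -0.143, 0.221, 0.073] tcp [0.6045, -0.0219, 0.1593] grasp [0.5957, -0.0219, 0.1761] tilt 27.7 az -0.4 jaw [0.885, 0.0, 0.465] gap 0.0235 F [-1.0, -0.1, -0.5]
x -0.055 -0.02 4129 z mid -0.0001 wid 0.0241 y near(cam) -0.0219
x -0.095 -0.065 3661 z mid 0.0 wid 0.019 y near(cam) -0.0193
x -0.12 -0.104 515 z mid 0.0 wid 0.0115 y near(cam) -0.0151
tip x -0.1118
w13 L few 16
w13 R 366 axis x,z [0.0035 0.1302] rms 0.00131 faceY [0.0782 0.0785 0.0793]
```

View pics/w13.png

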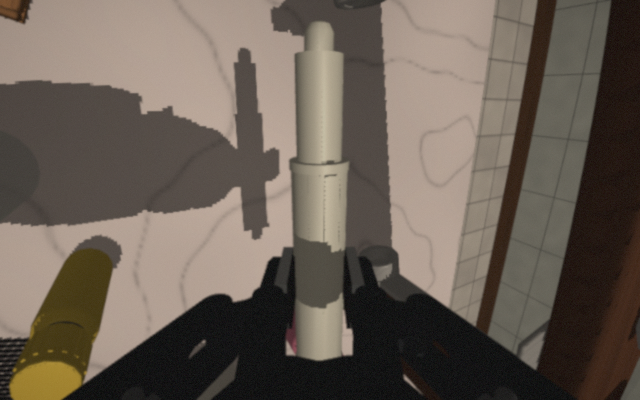

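View pics/s13z.png

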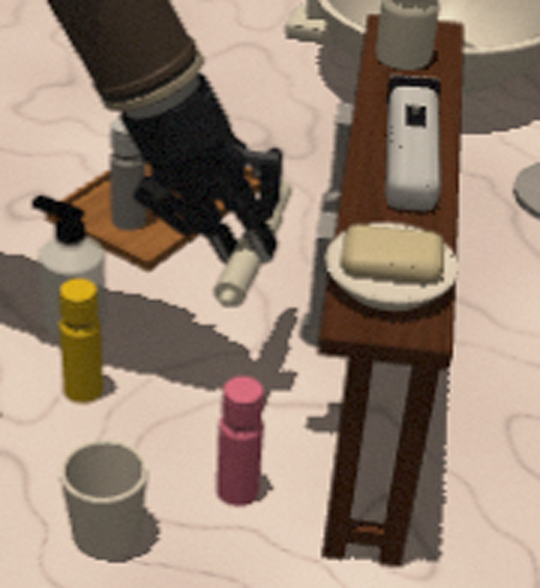

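```bash
python3 -m inch '[{"travel":[0.1,0.03,-0.1],"turn":[0,0,0],"fingers":-0.6},{"travel":[0.25,0.06,-0.2],"turn":[0,0,0],"fingers":-0.6},{"travel":[0.4,0.1,-0.32],"turn":[0.001,-0.002,0.002],"fingers":-0.6},{"travel":[0.55,0.13,-0.43],"turn":[0.002,-0.003,0.003],"fingers":-0.6},{"travel":[0.6,0.14,-0.47],"turn":[0.002,-0.003,0.003],"fingers":-0.6},{"travel":[0.6,0.14,-0.47],"turn":[0.002,-0.003,0.003],"fingers":-0.6}]'; python3 nx.py P0;python3 nx.py P1; python3 -c "
from roll import *
from cups import cups
o,R=show(); snap('wrist','w14'); axis('w14',o,R); cups('w14'); snap('scene','s14')
f=load('s14');im=cv2.cvtColor(f['p'],cv2.COLOR_RGB2BGR)
cv2.imwrite('pics/s14z.png',cv2.resize(im[160:280,300:440],None,fx=5,fy=5,interpolation=cv2.INTER_CUBIC))"
```

```text
clock: 16.58
eef_pos: [0.6537, -0.0082, 0.1244]
tcp_rot: [-0.843, 0.841, -1.395]
wrist_force: [-8.9, 5.6, 4.2]
finger_gap: 0.023
t 16.58 j [-0.217, 0.401, 0.164, 2.092, -0.18, 0.168, 0.093] tcp [0.6537, -0.0082, 0.1244] grasp [0.6448, -0.0083, 0.1412] tilt 28.0 az 0.6 jaw [0.883, 0.004, 0.469] gap 0.023 F [-8.9, 5.6, 4.2]
TURN [-0.002, -0.0, -0.001] TRAVEL [-0.019, -0.033, -0.029]
[-0.214, 0.403, 0.164, 2.098, -0.18, 0.16, 0.095] err mm [0.0, 0.0, 0.0] tcp [0.6522, -0.0109, 0.1221]
t 16.58 j [-0.217, 0.401, 0.164, 2.092, -0.18, 0.168, 0.093] tcp [0.6537, -0.0082, 0.1244] grasp [0.6448, -0.0083, 0.1412] tilt 28.0 az 0.6 jaw [0.883, 0.004, 0.469] gap 0.023 F [-8.9, 5.6, 4.2]
TURN [-0.002, -0.0, -0.001] TRAVEL [-0.051, 0.19, -0.029]
[-0.284, 0.401, 0.206, 2.106, -0.178, 0.157, 0.058] err mm [0.0, -0.0, -0.0] tcp [0.6497, 0.0069, 0.1221]
t 16.58 j [-0.217, 0.401, 0.164, 2.092, -0.18, 0.168, 0.093] tcp [0.6537, -0.0082, 0.1244] grasp [0.6448, -0.0083, 0.1412] tilt 28.0 az 0.6 jaw [0.883, 0.004, 0.469] gap 0.023 F [-8.9, 5.6, 4.2]
x -0.055 -0.02 4072 z mid 0.0008 wid 0.0246 y near(cam) -0.017
x -0.095 -0.065 2856 z mid 0.002 wid 0.0194 y near(cam) -0.004
x -0.12 -0.104 335 z mid -0.006 wid 0.0242 y near(cam) -0.0151
tip x -0.1222
w14 L few 2
w14 R 106 axis x,z [0.0029 0.1294] rms 0.00051 faceY [0.0781 0.0786 0.0798]
```

View pics/w14.png

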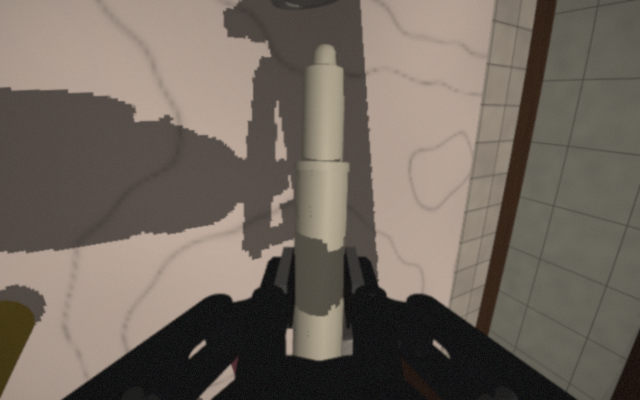

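View pics/s14z.png

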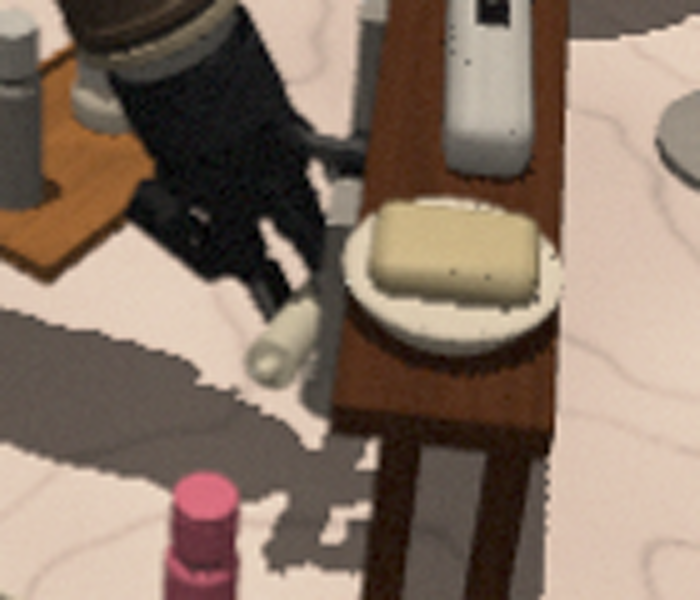

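The roller has pivoted in the grip. Its main tube met the right cup, because I had only allowed for the thinner tip. I'll back out and measure the new axis.

```bash
python3 -m inch '[{"travel":[-0.2,0,0.05],"turn":[0,0,0],"fingers":-0.6},{"travel":[-0.4,0,0.1],"turn":[0,0,0],"fingers":-0.6},{"travel":[-0.6,0,0.2],"turn":[0,0,0],"fingers":-0.6},{"travel":[-0.6,0,0.2],"turn":[0,0,0],"fingers":-0.6},{"travel":[-0.6,0,0.2],"turn":[0,0,0],"fingers":-0.6}]' 100; python3 -c "
from roll import *
o,R=show(); snap('wrist','w15')
f=load('w15');P,ok,uv=cloud(f); q=(P-o['eef_pos'])@R
m=ok&(abs(q[:,2])<.025)&(q[:,1]>-.06)&(q[:,1]<.05)&(q[:,0]<-.016)&(q[:,0]>-.14)
Q=q[m]
for lo in np.arange(-.12,-.015,.01):
    k=(Q[:,0]>lo)&(Q[:,0]<lo+.01)
    if k.sum()>20: print(lo.round(3),k.sum(),'zmid',np.percentile(Q[k,2],[2,98]).mean().round(4),'wid',np.ptp(np.percentile(Q[k,2],[2,98])).round(4),'ynear',np.percentile(Q[k,1],4).round(4))
print('tip x',Q[:,0].min())
"
```

```text
clock: 17.1
eef_pos: [0.6075, -0.0096, 0.1431]
tcp_rot: [-0.838, 0.836, -1.399]
wrist_force: [1.0, 0.5, -1.2]
finger_gap: 0.0228
t 17.1 j [-0.268, 0.308, 0.209, 2.189, -0.165, 0.16, 0.076] tcp [0.6075, -0.0096, 0.1431] grasp [0.5985, -0.0097, 0.1599] tilt 28.3 az 0.4 jaw [0.88, 0.003, 0.475] gap 0.0228 F [1.0, 0.5, -1.2]
-0.12 162 zmid 0.0193 wid 0.0105 ynear 0.016
-0.11 376 zmid 0.0024 wid 0.0112 ynear 0.0049
-0.1 823 zmid 0.0023 wid 0.0177 ynear -0.0014
-0.09 990 zmid 0.0021 wid 0.0184 ynear -0.0032
-0.08 973 zmid 0.0014 wid 0.019 ynear -0.0051
-0.07 953 zmid 0.0014 wid 0.0191 ynear -0.0072
-0.06 1156 zmid 0.0009 wid 0.0234 ynear -0.0123
-0.05 1180 zmid 0.001 wid 0.0237 ynear -0.0141
-0.04 1164 zmid 0.0005 wid 0.0241 ynear -0.0162
-0.03 1115 zmid 0.0005 wid 0.0234 ynear -0.0181
-0.02 443 zmid 0.0004 wid 0.0235 ynear -0.0193
tip x -0.1296932612744293
```

View pics/w15.png

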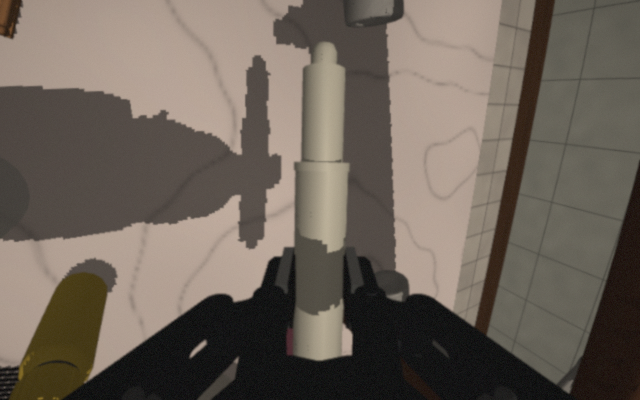

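```bash
cat > ins2.py <<'E'
from plan import *
S=np.array([.6576,.0315,0]); YAW=8.2; ea=np.radians(YAW); E=np.array([np.cos(ea),np.sin(ea),0]);N=np.array([-E[1],E[0],0]);Zk=np.array([0,0,1.])
PH,PS=np.radians(10.95),np.radians(1.3)
U=np.array([-np.cos(PH)*np.cos(PS),np.sin(PH),np.sin(PS)]); U/=np.linalg.norm(U)
TIP_T=np.array([0,-.0097,.0])+.1120*U
ax=np.cross(U,[-1,0,0]); A=Ro.from_rotvec(ax/np.linalg.norm(ax)*np.arcsin(np.linalg.norm(ax))).as_matrix()
def W(x,y,z): return S+x*E+y*N+z*Zk
def pose(tip,beta,tilt,comp=0):
    R=frame(YAW-beta,tilt,'plane')@A
    return tip-R@(TIP_T-comp*U),R
def tips(q_t,q_R):   # world tips & shelf coords given pose (uncompressed)
    t=q_t+q_R@TIP_T; fx=q_t+q_R@(TIP_T-.182*U); out=[]
    for v in (t,fx): d=v-S; out.append((d@E,d@N,v[2]))
    return np.round(out,4).tolist()
def wps(t):
    return [('W2',*pose(W(-.04,.060,.145),12,t)),
     ('P0',*pose(W(-.001,.070,.13),12,t)),('P1',*pose(W(-.001,.088,.13),12,t)),('P2',*pose(W(0,.089,.13),12,t,.019)),
     ('P2b',*pose(W(0,.089,.13),6,t,.019)),('P3',*pose(W(0,.089,.13),0,t,.019)),('P3b',*pose(W(0,.089,.13),0,t,.010)),('P4',*pose(W(0,.089,.13),0,t,.0035))]
E
sed -i 's/from ins import/from ins2 import/' nx.py
cat >> nx.py <<'E'
    import numpy as np
    o,R=show(); print('tips shelf',tips(o['eef_pos'],R))
E
python3 - <<'E'
from ins2 import *
from st import show
o,R=show(); print('tips',tips(o['eef_pos'],R))
for t in (25,28,30):
    q=o['joints'].copy(); print('tilt',t)
    for nm,p_,R_ in wps(t):
        print(nm,end=' '); q=goto(q,p_,R_,24)
E
```

```text
t 17.15 j [-0.267, 0.309, 0.208, 2.188, -0.165, 0.159, 0.076] tcp [0.608, -0.0096, 0.143] grasp [0.599, -0.0097, 0.1597] tilt 28.4 az 0.4 jaw [0.88, 0.003, 0.475] gap 0.0228 F [0.6, -0.3, -0.3]
tips [[-0.0321, 0.0742, 0.1341], [-0.0767, -0.1, 0.1623]]
tilt 25
W2 [0.269, 0.36, -0.251, 2.106, -0.375, 0.268, 0.394] err mm [-0.0, -0.0, -0.0] tcp [0.6061, -0.025, 0.1364]
P0 [0.189, 0.425, -0.204, 2.044, -0.356, 0.256, 0.346] err mm [-0.0, 0.0, -0.0] tcp [0.6433, -0.0095, 0.1214]
P1 [0.136, 0.417, -0.182, 2.056, -0.353, 0.243, 0.31] err mm [-0.0, -0.0, -0.0] tcp [0.6408, 0.0083, 0.1214]
P2 [0.07, 0.415, -0.149, 2.057, -0.348, 0.235, 0.266] err mm [-0.0, -0.0, -0.0] tcp [0.6429, 0.0284, 0.1214]
P2b [0.171, 0.445, -0.242, 2.01, -0.338, 0.283, 0.384] err mm [0.0, 0.0, 0.0] tcp [0.6524, 0.0287, 0.1214]
P3 [0.247, 0.478, -0.313, 1.959, -0.324, 0.338, 0.49] err mm [-0.0, 0.0, 0.0] tcp [0.6619, 0.0299, 0.1214]
P3b [0.269, 0.482, -0.319, 1.953, -0.325, 0.345, 0.506] err mm [-0.0, 0.0, 0.0] tcp [0.6632, 0.021, 0.1214]
P4 [0.284, 0.485, -0.324, 1.948, -0.325, 0.351, 0.518] err mm [-0.0, 0.0, 0.0] tc
[... 1071 characters left out ...]
] err mm [0.0, -0.0, 0.0] tcp [0.6441, -0.0096, 0.1217]
P1 [0.102, 0.404, -0.141, 2.133, -0.895, 0.122, 0.859] err mm [0.0, -0.0, 0.0] tcp [0.6415, 0.0082, 0.1217]
P2 [0.002, 0.4, -0.07, 2.137, -0.985, 0.122, 0.906] err mm [0.0, -0.0, 0.0] tcp [0.6436, 0.0283, 0.1217]
P2b [0.077, 0.424, -0.116, 2.092, -0.948, 0.19, 0.995] err mm [-0.0, -0.0, 0.0] tcp [0.6531, 0.0287, 0.1217]
P3 [0.127, 0.45, -0.138, 2.044, -0.907, 0.265, 1.072] err mm [-0.0, -0.0, 0.0] tcp [0.6626, 0.03, 0.1217]
P3b [0.145, 0.453, -0.139, 2.038, -0.905, 0.276, 1.084] err mm [-0.0, 0.0, 0.0] tcp [0.6639, 0.0211, 0.1217]
P4 [0.157, 0.456, -0.138, 2.033, -0.903, 0.284, 1.093] err mm [-0.0, 0.0, 0.0] tcp [0.6648, 0.0147, 0.1217]
```

```bash
python3 nx.py W2 27
```

```text
File "nx.py", line 12
    import numpy as np
IndentationError: unexpected indent
```

```bash
python3 - <<'E'
s=open('nx.py').read().replace("if __name__=='__main__': nxt(","if __name__=='__main__':\n    nxt(")
open('nx.py','w').write(s)
E
python3 nx.py W2 27
```

```text
t 17.15 j [-0.267, 0.309, 0.208, 2.188, -0.165, 0.159, 0.076] tcp [0.608, -0.0096, 0.143] grasp [0.599, -0.0097, 0.1597] tilt 28.4 az 0.4 jaw [0.88, 0.003, 0.475] gap 0.0228 F [0.6, -0.3, -0.3]
TURN [0.1, 0.012, 0.025] TRAVEL [-0.019, -0.193, -0.081]
[0.322, 0.362, -0.315, 2.132, -0.367, 0.209, 0.396] err mm [-0.0, -0.0, -0.0] tcp [0.6064, -0.025, 0.1365]
t 17.15 j [-0.267, 0.309, 0.208, 2.188, -0.165, 0.159, 0.076] tcp [0.608, -0.0096, 0.143] grasp [0.599, -0.0097, 0.1597] tilt 28.4 az 0.4 jaw [0.88, 0.003, 0.475] gap 0.0228 F [0.6, -0.3, -0.3]
tips shelf [[-0.0321, 0.0742, 0.1341], [-0.0767, -0.1, 0.1623]]
```

```bash
python3 -m inch '[{"travel":[0,-0.04,-0.02],"turn":[0.02,0.002,0.005],"fingers":-0.6},{"travel":[-0.01,-0.08,-0.03],"turn":[0.04,0.005,0.01],"fingers":-0.6},{"travel":[-0.01,-0.12,-0.05],"turn":[0.06,0.007,0.015],"fingers":-0.6},{"travel":[-0.02,-0.16,-0.07],"turn":[0.08,0.01,0.02],"fingers":-0.6},{"travel":[-0.02,-0.19,-0.08],"turn":[0.1,0.012,0.025],"fingers":-0.6},{"travel":[-0.02,-0.19,-0.08],"turn":[0.1,0.012,0.025],"fingers":-0.6},{"travel":[-0.02,-0.19,-0.08],"turn":[0.1,0.012,0.025],"fingers":-0.6}]'; cat > rw.py <<'E'
from ins2 import *
from st import *
import sys
def rw(tag):
    o,R=show(); snap('wrist',tag); f=load(tag); print('pred',tips(o['eef_pos'],R))
    P,ok,uv=cloud(f); d=P-S; sh=np.c_[d@E,d@N,P[:,2]]
    u=R@U; t0=o['eef_pos']+R@TIP_T; c=(P-t0); L=c@u; rad=np.linalg.norm(c-np.outer(L,u),axis=1)
    cam=f['T'][:3,3]
    m=ok&(rad<.02)&(L<.004)&(L>-.09)
    def resid(v,P,r):   # line point at L=0 offset + direction offsets
        b=np.cross(u,[0,0,1.]);b/=np.linalg.norm(b);cc=np.cross(b,u)
        p0=t0+v[0]*b+v[1]*cc; uu=u+v[2]*b+v[3]*cc; uu/=np.linalg.norm(uu)
        w=P-p0; return np.linalg.norm(w-np.outer(w@uu,uu),axis=1)-r
    k1=m&(L<-.058)&(L>-.09); k2=m&(L<-.014)&(L>-.046); k3=m&(L>-.009)&(L<-.003)
    g=lambda v:np.r_[resid(v,P[k1],.013),resid(v,P[k2],.010),resid(v,P[k3],.006)]
    r=least_squares(g,np.zeros(4),loss='soft_l1',f_scale=.001)
    b=np.cross(u,[0,0,1.]);b/=np.linalg.norm(b);cc=np.cross(b,u); v=r.x
    p0=t0+v[0]*b+v[1]*cc; uu=u+v[2]*b+v[3]*cc; uu/=np.linalg.norm(uu)
    Lm=((P-p0)@uu)[m&(rad<.012)]; tipL=np.percentile(Lm,99.8)
    tip=p0+tipL*uu
    for nm,x in (('tip',tip),('fixed',tip-.182*uu)): dd=x-S; print('meas',nm,np.round([dd@E,dd@N,x[2]],4).tolist())
    print('rms',np.sqrt(np.mean(g(v)**2)).round(5),'u_tool',(R.T@uu).round(4),'tip_tool',(R.T@(tip-o['eef_pos'])).round(4), k1.sum(),k2.sum(),k3.sum())
if __name__=='__main__': rw(sys.argv[1])
E
python3 rw.py w16; python3 nx.py P0 27
```

```text
clock: 17.73
eef_pos: [0.6059, -0.0269, 0.1353]
tcp_rot: [-0.743, 0.93, -1.278]
wrist_force: [-0.6, -0.2, -1.0]
finger_gap: 0.0226
t 17.73 j [0.326, 0.364, -0.318, 2.132, -0.358, 0.208, 0.388] tcp [0.6059, -0.0269, 0.1353] grasp [0.5973, -0.0299, 0.152] tilt 28.7 az 19.2 jaw [0.89, -0.039, 0.454] gap 0.0226 F [-0.6, -0.2, -1.0]
pred [[-0.0404, 0.0581, 0.1438], [-0.0788, -0.1198, 0.1439]]
meas tip [-0.0406, 0.0543, 0.1427]
meas fixed [-0.0797, -0.1234, 0.1433]
rms 0.00056 u_tool [-0.9807  0.1938  0.0248] tip_tool [-0.106   0.0121  0.0025] 3704 3015 270
t 17.78 j [0.323, 0.363, -0.317, 2.132, -0.358, 0.208, 0.388] tcp [0.6057, -0.0255, 0.1354] grasp [0.5971, -0.0286, 0.1521] tilt 28.7 az 19.3 jaw [0.89, -0.036, 0.454] gap 0.0227 F [0.8, 0.2, -0.6]
TURN [0.001, -0.001, 0.0] TRAVEL [0.474, 0.2, -0.174]
[0.231, 0.424, -0.258, 2.07, -0.341, 0.195, 0.343] err mm [-0.0, 0.0, -0.0] tcp [0.6436, -0.0096, 0.1215]
t 17.78 j [0.323, 0.363, -0.317, 2.132, -0.358, 0.208, 0.388] tcp [0.6057, -0.0255, 0.1354] grasp [0.5971, -0.0286, 0.1521] tilt 28.7 az 19.3 jaw [0.89, -0.036, 0.454] gap 0.0227 F [0.8, 0.2, -0.6]
tips shelf [[-0.0407, 0.0596, 0.1438], [-0.0787, -0.1184, 0.144]]
```

View pics/w16.png

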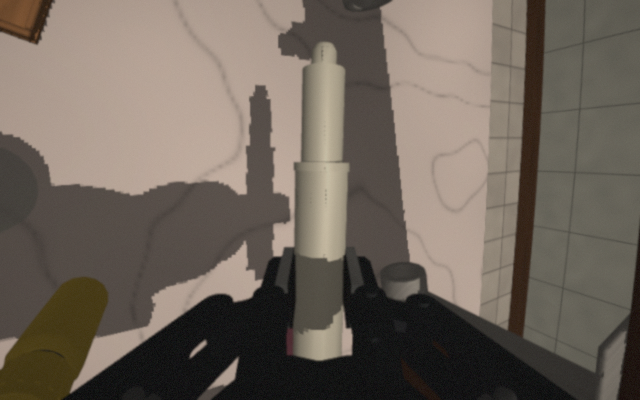

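```bash
python3 - <<'E'
s=open('ins2.py').read()
s=s.replace("TIP_T=np.array([0,-.0097,.0])+.1120*U","U=np.array([-.9807,.1938,.0248]); U/=np.linalg.norm(U)\nTIP_T=np.array([-.1065,.0122,.0025])")
open('ins2.py','w').write(s)
E
python3 nx.py P0 27
```

```text
t 17.78 j [0.323, 0.363, -0.317, 2.132, -0.358, 0.208, 0.388] tcp [0.6057, -0.0255, 0.1354] grasp [0.5971, -0.0286, 0.1521] tilt 28.7 az 19.3 jaw [0.89, -0.036, 0.454] gap 0.0227 F [0.8, 0.2, -0.6]
TURN [0.002, -0.001, 0.003] TRAVEL [0.474, 0.241, -0.164]
[0.23, 0.424, -0.262, 2.07, -0.343, 0.196, 0.343] err mm [-0.0, 0.0, -0.0] tcp [0.6436, -0.0063, 0.1223]
t 17.78 j [0.323, 0.363, -0.317, 2.132, -0.358, 0.208, 0.388] tcp [0.6057, -0.0255, 0.1354] grasp [0.5971, -0.0286, 0.1521] tilt 28.7 az 19.3 jaw [0.89, -0.036, 0.454] gap 0.0227 F [0.8, 0.2, -0.6]
tips shelf [[-0.0408, 0.0563, 0.1427], [-0.0794, -0.1216, 0.1434]]
```

```bash
python3 -m inch '[{"travel":[0.1,0.05,-0.03],"turn":[0,0,0],"fingers":-0.6},{"travel":[0.2,0.1,-0.07],"turn":[0,0,0],"fingers":-0.6},{"travel":[0.3,0.15,-0.1],"turn":[0.001,0,0.002],"fingers":-0.6},{"travel":[0.4,0.2,-0.14],"turn":[0.002,-0.001,0.003],"fingers":-0.6},{"travel":[0.47,0.24,-0.16],"turn":[0.002,-0.001,0.003],"fingers":-0.6},{"travel":[0.47,0.24,-0.16],"turn":[0.002,-0.001,0.003],"fingers":-0.6},{"travel":[0.47,0.24,-0.16],"turn":[0.002,-0.001,0.003],"fingers":-0.6}]'; python3 rw.py w17; python3 nx.py P1 27; python3 -c "
from h import *
snap('scene','s17')
f=load('s17');im=cv2.cvtColor(f['p'],cv2.COLOR_RGB2BGR)
cv2.imwrite('pics/s17z.png',cv2.resize(im[160:280,300:440],None,fx=5,fy=5,interpolation=cv2.INTER_CUBIC))"
```

```text
clock: 18.37
eef_pos: [0.6428, -0.0049, 0.1224]
tcp_rot: [-0.744, 0.926, -1.268]
wrist_force: [0.3, -0.3, -0.4]
finger_gap: 0.0231
t 18.37 j [0.228, 0.423, -0.261, 2.071, -0.343, 0.198, 0.344] tcp [0.6428, -0.0049, 0.1224] grasp [0.6342, -0.008, 0.1391] tilt 28.9 az 20.0 jaw [0.89, -0.031, 0.455] gap 0.0231 F [0.3, -0.3, -0.4]
pred [[-0.0019, 0.0715, 0.13], [-0.0392, -0.1066, 0.1301]]
meas tip [-0.0021, 0.0713, 0.13]
meas fixed [-0.039, -0.107, 0.1299]
rms 0.00054 u_tool [-0.9811  0.1921  0.0235] tip_tool [-0.1062  0.0121  0.0024] 3635 3076 342
t 18.42 j [0.229, 0.423, -0.261, 2.071, -0.343, 0.198, 0.344] tcp [0.6425, -0.0055, 0.1225] grasp [0.6339, -0.0086, 0.1391] tilt 28.8 az 20.0 jaw [0.89, -0.032, 0.455] gap 0.0223 F [0.7, -0.3, -1.1]
TURN [0.0, -0.001, -0.002] TRAVEL [-0.018, 0.213, -0.002]
[0.172, 0.415, -0.234, 2.082, -0.344, 0.184, 0.31] err mm [-0.0, -0.0, -0.0] tcp [0.6411, 0.0115, 0.1223]
t 18.42 j [0.229, 0.423, -0.261, 2.071, -0.343, 0.198, 0.344] tcp [0.6425, -0.0055, 0.1225] grasp [0.6339, -0.0086, 0.1391] tilt 28.8 az 20.0 jaw [0.89, -0.032, 0.455] gap 0.0223 F [0.7, -0.3, -1.1]
tips shelf [[-0.0022, 0.071, 0.1301], [-0.0396, -0.1071, 0.1302]]
```

View pics/w17.png

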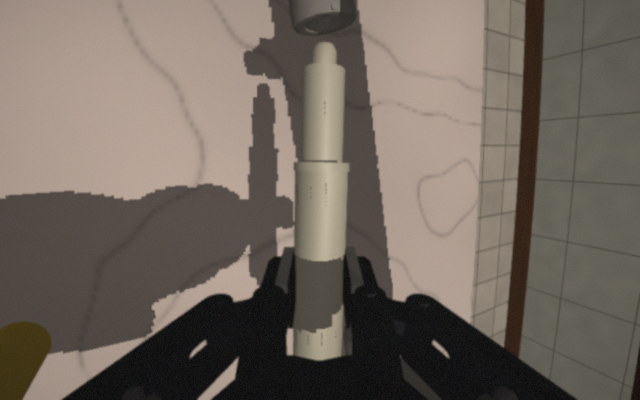

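View pics/s17z.png

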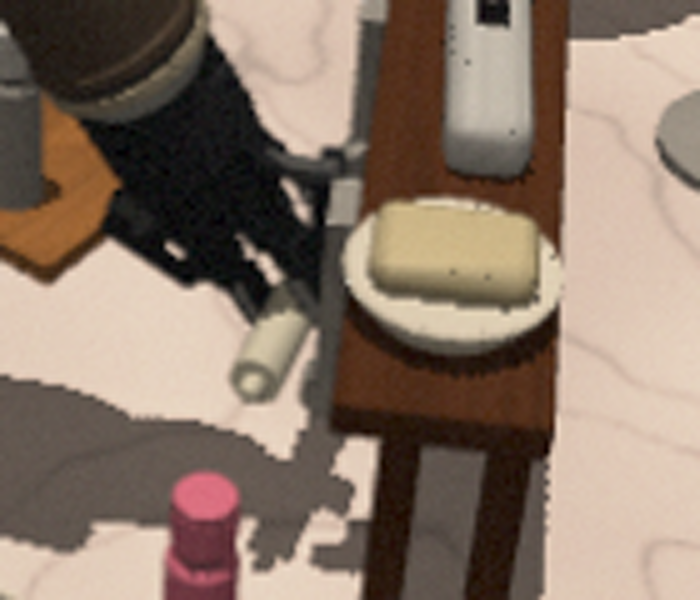

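```bash
python3 -m inch '[{"travel":[0,0.05,0],"turn":[0,0,0],"fingers":-0.6},{"travel":[-0.01,0.1,0],"turn":[0,0,0],"fingers":-0.6},{"travel":[-0.01,0.15,0],"turn":[0,0,-0.002],"fingers":-0.6},{"travel":[-0.01,0.2,0],"turn":[0,0,-0.002],"fingers":-0.6},{"travel":[-0.01,0.2,0],"turn":[0,0,-0.002],"fingers":-0.6}]'; python3 rw.py w18; python3 nx.py P2 27
```

```text
clock: 18.88
eef_pos: [0.6418, 0.0116, 0.123]
tcp_rot: [-0.742, 0.927, -1.271]
wrist_force: [0.2, -0.7, -1.0]
finger_gap: 0.0226
t 18.88 j [0.171, 0.415, -0.232, 2.08, -0.344, 0.187, 0.309] tcp [0.6418, 0.0116, 0.123] grasp [0.6332, 0.0085, 0.1396] tilt 28.9 az 19.8 jaw [0.89, -0.034, 0.456] gap 0.0226 F [0.2, -0.7, -1.0]
pred [[-0.0003, 0.088, 0.1306], [-0.0381, -0.0901, 0.1306]]
meas tip [-0.0014, 0.0848, 0.1317]
meas fixed [-0.0379, -0.0935, 0.1285]
rms 0.00258 u_tool [-0.9842  0.1753  0.0263] tip_tool [-0.1034  0.0104  0.0025] 3648 3072 1162
t 18.93 j [0.171, 0.416, -0.232, 2.08, -0.344, 0.187, 0.31] tcp [0.6419, 0.0111, 0.1229] grasp [0.6333, 0.008, 0.1396] tilt 28.9 az 19.8 jaw [0.89, -0.034, 0.456] gap 0.0226 F [-0.1, -0.6, -1.3]
TURN [0.0, -0.0, 0.0] TRAVEL [0.016, 0.257, -0.007]
[0.1, 0.412, -0.195, 2.084, -0.343, 0.176, 0.269] err mm [-0.0, -0.0, -0.0] tcp [0.6432, 0.0316, 0.1223]
t 18.93 j [0.171, 0.416, -0.232, 2.08, -0.344, 0.187, 0.31] tcp [0.6419, 0.0111, 0.1229] grasp [0.6333, 0.008, 0.1396] tilt 28.9 az 19.8 jaw [0.89, -0.034, 0.456] gap 0.0226 F [-0.1, -0.6, -1.3]
tips shelf [[-0.0002, 0.0874, 0.1305], [-0.0381, -0.0906, 0.1306]]
```

View pics/w18.png

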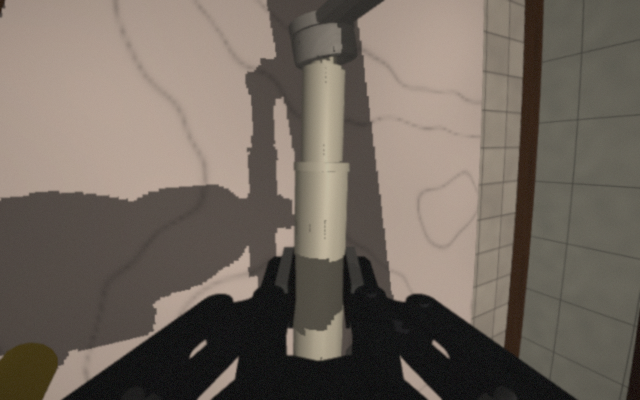

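```bash
python3 -m inch '[{"travel":[0,0.04,0],"turn":[0,0,0],"fingers":-0.6},{"travel":[0.005,0.08,0],"turn":[0,0,0],"fingers":-0.6},{"travel":[0.008,0.12,0],"turn":[0,0,0],"fingers":-0.6},{"travel":[0.008,0.12,0],"turn":[0,0,0],"fingers":-0.6}]' 110; python3 -c "
from rw import *
o,R=show();print(tips(o['eef_pos'],R)); snap('wrist','w19')"
```

```text
clock: 19.27
eef_pos: [0.6426, 0.0194, 0.1226]
tcp_rot: [-0.742, 0.928, -1.273]
wrist_force: [-0.7, -4.7, -1.2]
finger_gap: 0.0225
t 19.27 j [0.138, 0.414, -0.213, 2.082, -0.343, 0.182, 0.29] tcp [0.6426, 0.0194, 0.1226] grasp [0.634, 0.0163, 0.1393] tilt 28.9 az 19.6 jaw [0.89, -0.036, 0.455] gap 0.0225 F [-0.7, -4.7, -1.2]
[[0.0019, 0.0955, 0.1302], [-0.0363, -0.0824, 0.1304]]
```

View pics/w19.png

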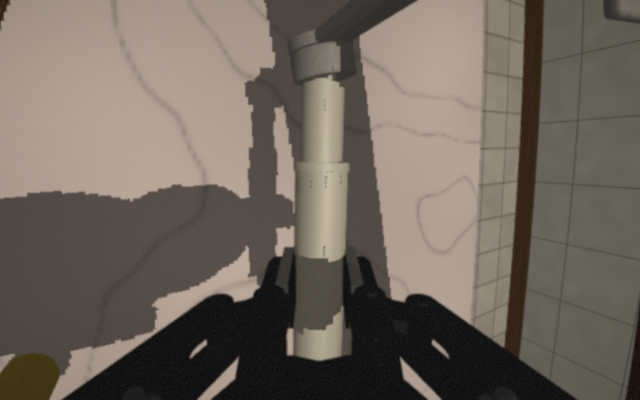

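```bash
python3 -m inch '[{"travel":[0.003,0.04,0],"turn":[0,0,0],"fingers":-0.6},{"travel":[0.006,0.08,0],"turn":[0,0,0],"fingers":-0.6},{"travel":[0.009,0.12,0],"turn":[0,0,0],"fingers":-0.6},{"travel":[0.01,0.16,0],"turn":[0,0,0],"fingers":-0.6},{"travel":[0.01,0.16,0],"turn":[0,0,0],"fingers":-0.6}]' 110; python3 nx.py P2b 27;  python3 nx.py P3 27;python3 -c "
from rw import *
snap('wrist','w20')
f=load('w20');im=cv2.cvtColor(f['p'],cv2.COLOR_RGB2BGR)
snap('scene','s20');g=cv2.cvtColor(load('s20')['p'],cv2.COLOR_RGB2BGR)
cv2.imwrite('pics/w20z.png',np.hstack([im[:, 180:480],cv2.resize(g[160:290,310:420],(340,400))]))"
```

```text
clock: 19.73
eef_pos: [0.6434, 0.0314, 0.1226]
tcp_rot: [-0.742, 0.928, -1.274]
wrist_force: [-1.2, -6.6, -0.9]
finger_gap: 0.0222
t 19.73 j [0.092, 0.412, -0.187, 2.084, -0.343, 0.177, 0.265] tcp [0.6434, 0.0314, 0.1226] grasp [0.6347, 0.0283, 0.1392] tilt 28.9 az 19.5 jaw [0.89, -0.036, 0.455] gap 0.0222 F [-1.2, -6.6, -0.9]
TURN [0.001, -0.0, 0.069] TRAVEL [0.112, 0.007, -0.003]
[0.214, 0.445, -0.301, 2.036, -0.326, 0.224, 0.383] err mm [-0.0, -0.0, -0.0] tcp [0.6524, 0.0319, 0.1223]
t 19.73 j [0.092, 0.412, -0.187, 2.084, -0.343, 0.177, 0.265] tcp [0.6434, 0.0314, 0.1226] grasp [0.6347, 0.0283, 0.1392] tilt 28.9 az 19.5 jaw [0.89, -0.036, 0.455] gap 0.0222 F [-1.2, -6.6, -0.9]
tips shelf [[0.0044, 0.1073, 0.1301], [-0.0339, -0.0706, 0.1303]]
t 19.73 j [0.092, 0.412, -0.187, 2.084, -0.343, 0.177, 0.265] tcp [0.6434, 0.0314, 0.1226] grasp [0.6347, 0.0283, 0.1392] tilt 28.9 az 19.5 jaw [0.89, -0.036, 0.455] gap 0.0222 F [-1.2, -6.6, -0.9]
TURN [0.001, -0.0, 0.135] TRAVEL [0.226, 0.023, -0.003]
[0.3, 0.481, -0.381, 1.985, -0.306, 0.281, 0.488] err mm [-0.0, -0.0, -0.0] tcp [0.6615, 0.0332, 0.1223]
t 19.73 j [0.092, 0.412, -0.187, 2.084, -0.343, 0.177, 0.265] tcp [0.6434, 0.0314, 0.1226] grasp [0.6347, 0.0283, 0.1392] tilt 28.9 az 19.5 jaw [0.89, -0.036, 0.455] gap 0.0222 F [-1.2, -6.6, -0.9]
tips shelf [[0.0044, 0.1073, 0.1301], [-0.0339, -0.0706, 0.1303]]
```

View pics/w20z.png

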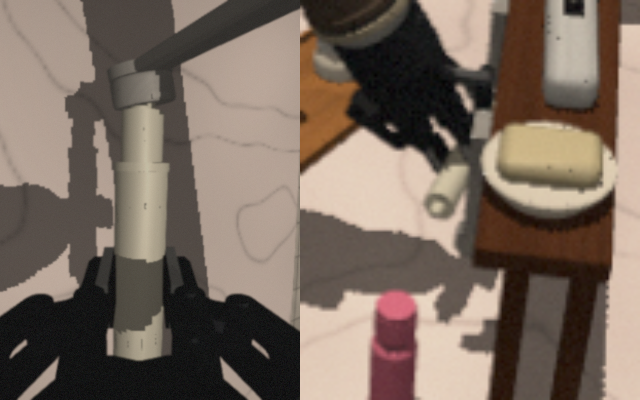

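```bash
python3 -m inch '[{"travel":[0.037,0.002,0],"turn":[0,0,0.023],"fingers":-0.6},{"travel":[0.075,0.004,0],"turn":[0,0,0.046],"fingers":-0.6},{"travel":[0.112,0.007,0],"turn":[0,0,0.069],"fingers":-0.6},{"travel":[0.15,0.012,0],"turn":[0,0,0.091],"fingers":-0.6},{"travel":[0.19,0.017,0],"turn":[0,0,0.113],"fingers":-0.6},{"travel":[0.226,0.023,-0.003],"turn":[0.001,0,0.135],"fingers":-0.6},{"travel":[0.226,0.023,-0.003],"turn":[0.001,0,0.135],"fingers":-0.6}]' ; python3 nx.py P3 27;python3 -c "
from rw import *
snap('wrist','w21')
f=load('w21');im=cv2.cvtColor(f['p'],cv2.COLOR_RGB2BGR)
snap('scene','s21');g=cv2.cvtColor(load('s21')['p'],cv2.COLOR_RGB2BGR)
cv2.imwrite('pics/w21z.png',np.hstack([im[:, 180:480],cv2.resize(g[160:290,310:420],(340,400))]))"
```

```text
clock: 20.42
eef_pos: [0.6627, 0.0309, 0.1223]
tcp_rot: [-0.817, 0.826, -1.088]
wrist_force: [-0.4, -8.5, -0.0]
finger_gap: 0.0223
t 20.42 j [0.303, 0.483, -0.381, 1.982, -0.303, 0.283, 0.488] tcp [0.6627, 0.0309, 0.1223] grasp [0.6549, 0.0261, 0.1389] tilt 28.9 az 31.7 jaw [0.877, 0.151, 0.456] gap 0.0223 F [-0.4, -8.5, -0.0]
TURN [0.0, 0.0, 0.001] TRAVEL [-0.015, 0.028, 0.001]
[0.3, 0.481, -0.382, 1.985, -0.304, 0.281, 0.486] err mm [0.0, -0.0, 0.0] tcp [0.6615, 0.0332, 0.1223]
t 20.42 j [0.303, 0.483, -0.381, 1.982, -0.303, 0.283, 0.488] tcp [0.6627, 0.0309, 0.1223] grasp [0.6549, 0.0261, 0.1389] tilt 28.9 az 31.7 jaw [0.877, 0.151, 0.456] gap 0.0223 F [-0.4, -8.5, -0.0]
tips shelf [[0.001, 0.1056, 0.1298], [0.0008, -0.0764, 0.13]]
```

View pics/w21z.png

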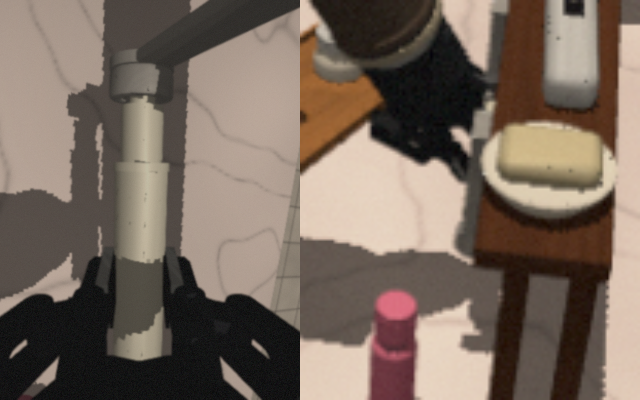

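```bash
python3 -m inch '[{"travel":[0.005,-0.03,0],"turn":[0,0,0],"fingers":-0.6},{"travel":[0.009,-0.06,0],"turn":[0,0,0],"fingers":-0.6},{"travel":[0.013,-0.09,0],"turn":[0,0,0],"fingers":-0.6},{"travel":[0.013,-0.09,0],"turn":[0,0,0],"fingers":-0.6}]' ; python3 nx.py P4 27
```

```text
clock: 20.85
eef_pos: [0.6632, 0.0246, 0.1225]
tcp_rot: [-0.817, 0.827, -1.089]
wrist_force: [-0.9, -6.4, -0.2]
finger_gap: 0.0225
t 20.85 j [0.319, 0.485, -0.387, 1.979, -0.303, 0.288, 0.498] tcp [0.6632, 0.0246, 0.1225] grasp [0.6554, 0.0198, 0.1391] tilt 28.9 az 31.7 jaw [0.877, 0.15, 0.456] gap 0.0225 F [-0.9, -6.4, -0.2]
TURN [0.0, 0.0, 0.001] TRAVEL [0.006, -0.084, -0.001]
[0.339, 0.488, -0.395, 1.974, -0.303, 0.295, 0.513] err mm [0.0, 0.0, 0.0] tcp [0.6637, 0.0179, 0.1223]
t 20.85 j [0.319, 0.485, -0.387, 1.979, -0.303, 0.288, 0.498] tcp [0.6632, 0.0246, 0.1225] grasp [0.6554, 0.0198, 0.1391] tilt 28.9 az 31.7 jaw [0.877, 0.15, 0.456] gap 0.0225 F [-0.9, -6.4, -0.2]
tips shelf [[0.0007, 0.0993, 0.13], [0.0003, -0.0827, 0.1302]]
```

```bash
python3 -m inch '[{"travel":[0.003,-0.03,0],"turn":[0,0,0],"fingers":-0.6},{"travel":[0.007,-0.06,0],"turn":[0,0,0],"fingers":-0.6},{"travel":[0.01,-0.08,0],"turn":[0,0,0],"fingers":-0.6},{"travel":[0.01,-0.08,0],"turn":[0,0,0],"fingers":-0.6}]' ; python3 nx.py P4 27
```

```text
clock: 21.18
eef_pos: [0.664, 0.0189, 0.1226]
tcp_rot: [-0.816, 0.826, -1.088]
wrist_force: [0.9, -5.6, -0.4]
finger_gap: 0.0226
t 21.18 j [0.335, 0.488, -0.393, 1.974, -0.303, 0.294, 0.509] tcp [0.664, 0.0189, 0.1226] grasp [0.6562, 0.0141, 0.1392] tilt 28.9 az 31.7 jaw [0.877, 0.151, 0.456] gap 0.0226 F [0.9, -5.6, -0.4]
TURN [0.0, 0.0, 0.001] TRAVEL [-0.004, -0.013, -0.003]
[0.339, 0.488, -0.395, 1.974, -0.303, 0.295, 0.512] err mm [0.0, 0.0, 0.0] tcp [0.6637, 0.0179, 0.1223]
t 21.18 j [0.335, 0.488, -0.393, 1.974, -0.303, 0.294, 0.509] tcp [0.664, 0.0189, 0.1226] grasp [0.6562, 0.0141, 0.1392] tilt 28.9 az 31.7 jaw [0.877, 0.151, 0.456] gap 0.0226 F [0.9, -5.6, -0.4]
tips shelf [[0.0006, 0.0935, 0.1302], [0.0004, -0.0885, 0.1303]]
```

```bash
python3 -m inch '[{"travel":[0,-0.012,0],"turn":[0,0,0],"fingers":-0.6},{"travel":[0,-0.025,0],"turn":[0,0,0],"fingers":-0.6},{"travel":[0,-0.025,0],"turn":[0,0,0],"fingers":-0.6}]' ; python3 -m inch '[{"travel":[0,-0.012,0],"turn":[0,0,0],"fingers":-0.6},{"travel":[0,-0.012,0],"turn":[0,0,0],"fingers":-0.6},{"travel":[0,-0.012,0],"turn":[0,0,0],"fingers":-0.6}]' ;python3 nx.py P4 27 | tail -1
```

```text
clock: 21.43
eef_pos: [0.6639, 0.018, 0.1228]
tcp_rot: [-0.816, 0.826, -1.086]
wrist_force: [2.9, -4.6, -0.4]
finger_gap: 0.0223
clock: 21.68
eef_pos: [0.6636, 0.0178, 0.1227]
tcp_rot: [-0.816, 0.826, -1.085]
wrist_force: [1.9, -4.2, -0.5]
finger_gap: 0.0223
tips shelf [[-0.0002, 0.0924, 0.1305], [0.0, -0.0896, 0.1303]]
```

```bash
python3 -m inch '[{"travel":[0,-0.02,0],"turn":[0,0,0],"fingers":-0.6},{"travel":[0,-0.03,0],"turn":[0,0,0],"fingers":-0.6},{"travel":[0,-0.03,0],"turn":[0,0,0],"fingers":-0.6}]' ;python3 nx.py P4 27 | tail -1; python3 -c "
from rw import *
snap('wrist','w22')
f=load('w22');im=cv2.cvtColor(f['p'],cv2.COLOR_RGB2BGR)
snap('top','t22');g=cv2.cvtColor(load('t22')['p'],cv2.COLOR_RGB2BGR)
cv2.imwrite('pics/w22z.png',np.hstack([im[:, 180:480],cv2.resize(g[120:220,240:350],(440,400))]))"
```

```text
clock: 21.93
eef_pos: [0.6635, 0.0175, 0.1229]
tcp_rot: [-0.816, 0.826, -1.082]
wrist_force: [4.8, 2.0, -3.3]
finger_gap: 0.0226
tips shelf [[-0.0006, 0.0921, 0.1308], [0.0, -0.0899, 0.1303]]
```

View pics/w22z.png

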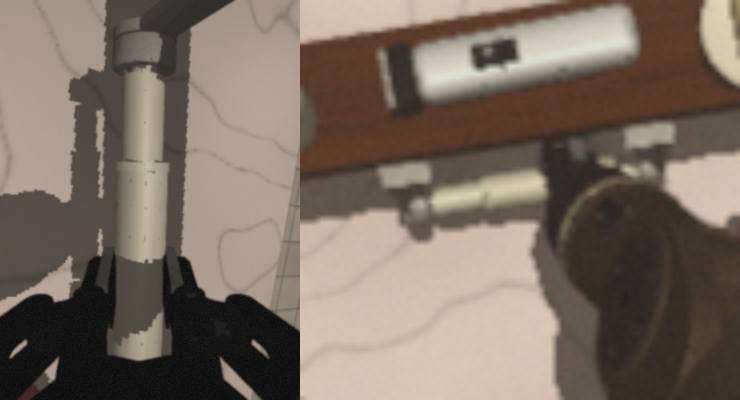

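```bash
python3 -m inch '[{"travel":[0,0.01,0],"turn":[0,0,0],"fingers":-0.4},{"travel":[0,0.01,0],"turn":[0,0,0],"fingers":-0.3},{"travel":[0,0.01,0],"turn":[0,0,0],"fingers":-0.15},{"travel":[0,0.01,0],"turn":[0,0,0],"fingers":0},{"travel":[0,0.01,0],"turn":[0,0,0],"fingers":0},{"travel":[0,0.01,0],"turn":[0,0,0],"fingers":0}]' 40;python3 nx.py P4 27 | tail -1; python3 -c "
from rw import *
show();snap('wrist','w23')
f=load('w23');im=cv2.cvtColor(f['p'],cv2.COLOR_RGB2BGR)
snap('top','t23');g=cv2.cvtColor(load('t23')['p'],cv2.COLOR_RGB2BGR)
cv2.imwrite('pics/w23z.png',np.hstack([im[:, 180:480],cv2.resize(g[120:220,240:350],(440,400))]))"
```

```text
clock: 22.53
eef_pos: [0.6592, 0.0161, 0.1191]
tcp_rot: [-0.822, 0.833, -1.081]
wrist_force: [-4.8, -0.5, -18.4]
finger_gap: 0.0426
tips shelf [[-0.0049, 0.0914, 0.1271], [-0.0045, -0.0906, 0.1266]]
t 22.53 j [0.346, 0.491, -0.398, 1.978, -0.303, 0.3, 0.517] tcp [0.6592, 0.0161, 0.1191] grasp [0.6516, 0.0112, 0.1358] tilt 28.5 az 32.6 jaw [0.881, 0.153, 0.448] gap 0.0426 F [-4.8, -0.5, -18.4]
```

View pics/w23z.png

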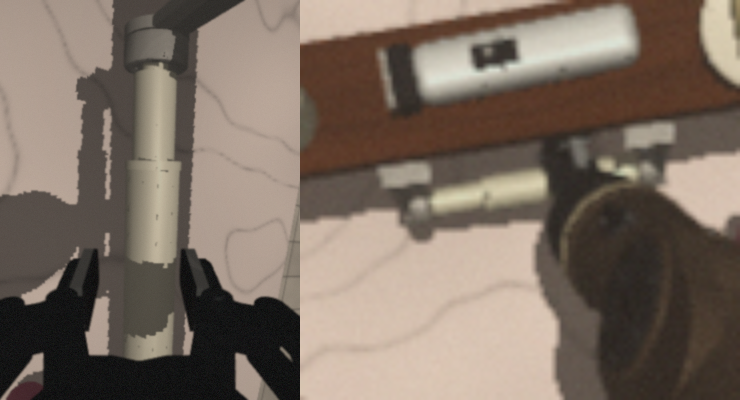

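```bash
python3 -m inch '[{"travel":[0,0,0],"turn":[0,0,0],"fingers":-0.12},{"travel":[0,0,0],"turn":[0,0,0],"fingers":-0.22},{"travel":[0,0,0],"turn":[0,0,0],"fingers":-0.22},{"travel":[0,0,0],"turn":[0,0,0],"fingers":-0.22}]' 30; python3 -c "
from rw import *
show();snap('wrist','w24')
f=load('w24');im=cv2.cvtColor(f['p'],cv2.COLOR_RGB2BGR)
snap('scene','s24');g=cv2.cvtColor(load('s24')['p'],cv2.COLOR_RGB2BGR)
cv2.imwrite('pics/w24z.png',np.hstack([im[:, 180:480],cv2.resize(g[120:260,300:440],(440,400))]))"
```

```text
clock: 22.97
eef_pos: [0.6632, 0.0164, 0.1217]
tcp_rot: [-0.817, 0.828, -1.084]
wrist_force: [8.1, 1.8, -20.6]
finger_gap: 0.0331
t 22.97 j [0.345, 0.491, -0.399, 1.973, -0.304, 0.298, 0.517] tcp [0.6632, 0.0164, 0.1217] grasp [0.6554, 0.0115, 0.1384] tilt 28.9 az 32.1 jaw [0.878, 0.152, 0.455] gap 0.0331 F [8.1, 1.8, -20.6]
```

View pics/w24z.png

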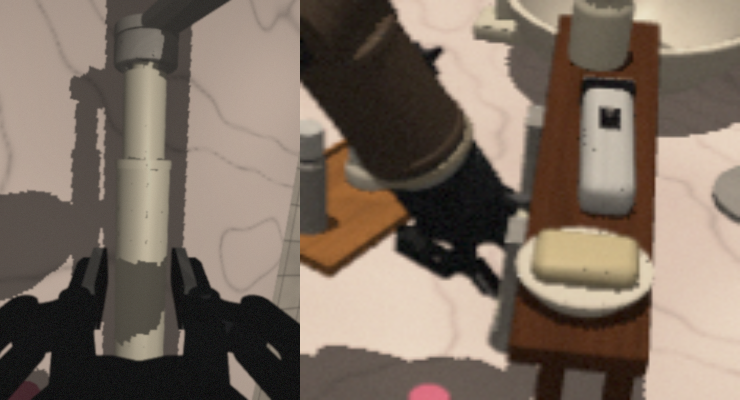

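```bash
python3 -c "
from rw import *
for t in ('w22','w23','w24'):
    f=load(t); d=f['T'][:3,3]-S; print('cam shelf',np.round([d@E,d@N,f['T'][2,3]],4))
o,R=show(); print('F tool',(R.T@o['wrist_force']).round(1),'M tool',(R.T@o['ft_torque']).round(2),o['ft_torque'].round(2))
f=load('s24');im=cv2.cvtColor(f['p'],cv2.COLOR_RGB2BGR)
for nm,v in dict(tcp=o['eef_pos'],cam=load('w24')['T'][:3,3],edgeL=W(.005,.03,.24),edge0=W(.005,-.02,.24)).items(): print(nm,proj(f,v).round(1))
cv2.imwrite('pics/s24z.png',cv2.resize(im[130:240,330:430],None,fx=7,fy=5.4,interpolation=cv2.INTER_CUBIC))
"
```

```text
cam shelf [-0.0685  0.0364  0.2609]
cam shelf [-0.0716  0.0358  0.2579]
cam shelf [-0.0686  0.0357  0.2599]
t 23.07 j [0.345, 0.491, -0.399, 1.973, -0.304, 0.298, 0.517] tcp [0.6632, 0.0164, 0.1217] grasp [0.6554, 0.0115, 0.1383] tilt 28.9 az 32.1 jaw [0.878, 0.152, 0.455] gap 0.0334 F [6.4, 1.7, -21.6]
F tool [ 3.5 21.9 -4. ] M tool [-2.22  0.2  -0.8 ] [-1.17  2.05 -0.17]
tcp [[369.9 219.5]]
cam [[347.1 160.5]]
edgeL [[375.9 171.6]]
edge0 [[374.2 183.3]]
```

View pics/s24z.png

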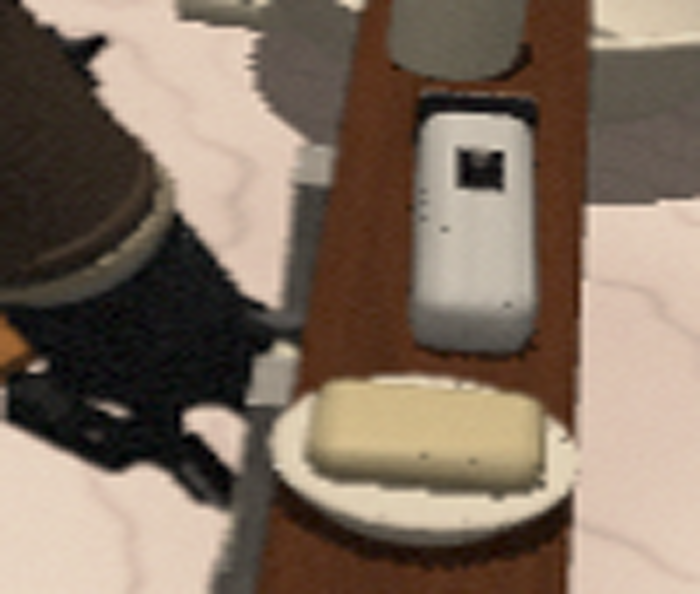

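```bash
python3 -m inch '[{"travel":[0,0,0],"turn":[0,0,0],"fingers":-0.3},{"travel":[0,0,0],"turn":[0,0,0],"fingers":-0.38},{"travel":[0,0,0],"turn":[0,0,0],"fingers":-0.38},{"travel":[0,0,0],"turn":[0,0,0],"fingers":-0.38}]' 20; python3 - <<'E'
from rw import *
o,R=show(); print('F tool',(R.T@o['wrist_force']).round(1))
rw('w25')
for deg in (4,8,10,12,15):
    rot=Ro.from_rotvec(-N*np.radians(deg)); c=W(0,0,.128); d=o['eef_pos']-c; d=d-(d@N)*N; p1=o['eef_pos']+rot.apply(d)-d
    print(deg,'TURN',(rot.as_rotvec()/(np.pi/2)).round(3),'TRAVEL',((p1-o['eef_pos'])/.08).round(3)); q=goto(o['joints'],p1,rot.as_matrix()@R,12)
    a=rot.as_matrix()@R[:,1]; print('   -a',(-a).round(3)); q=goto(q,p1-.1*a,rot.as_matrix()@R,12)
E
```

```text
clock: 23.4
eef_pos: [0.6639, 0.0164, 0.1232]
tcp_rot: [-0.816, 0.825, -1.085]
wrist_force: [0.7, 1.8, -7.1]
finger_gap: 0.0263
t 23.4 j [0.346, 0.489, -0.4, 1.972, -0.304, 0.298, 0.517] tcp [0.6639, 0.0164, 0.1232] grasp [0.656, 0.0115, 0.1399] tilt 29.0 az 31.9 jaw [0.876, 0.152, 0.457] gap 0.0263 F [0.7, 1.8, -7.1]
F tool [-0.4  6.9 -2.4]
t 23.4 j [0.346, 0.489, -0.4, 1.972, -0.304, 0.298, 0.517] tcp [0.6639, 0.0164, 0.1232] grasp [0.656, 0.0115, 0.1399] tilt 29.0 az 31.9 jaw [0.876, 0.152, 0.457] gap 0.0263 F [0.7, 1.8, -7.1]
pred [[-0.0002, 0.091, 0.131], [0.0001, -0.091, 0.1308]]
meas tip [-0.0012, 0.0834, 0.1318]
meas fixed [0.0013, -0.0985, 0.1287]
rms 0.00257 u_tool [-0.9846  0.1738  0.0211] tip_tool [-0.0993  0.0095  0.0018] 3645 3081 960
4 TURN [ 0.006 -0.044 -0.   ] TRAVEL [0.004 0.001 0.004]
[0.43, 0.498, -0.497, 2.025, -0.329, 0.185, 0.577] err mm [0.0, 0.0, 0.0] tcp [0.6642, 0.0164, 0.1235]
   -a [-0.471 -0.265  0.842]
[0.585, 0.321, -0.572, 2.033, -0.373, 0.376, 0.619] err mm [0.0, 0.0, -0.0] tcp [0.6171, -0.0101, 0.2077]
8 TURN [ 0.013 -0.088 -0.   ] TRAVEL [0.008 0.
[... 448 characters left out ...]
, 0.268, -0.292, 2.158, -1.08, 0.315, 1.339] err mm [-0.0, 0.0, -0.0] tcp [0.6091, -0.0112, 0.2025]
12 TURN [ 0.019 -0.132 -0.   ] TRAVEL [0.011 0.002 0.012]
[0.501, 0.478, -0.527, 2.069, -1.126, 0.124, 1.428] err mm [10.5, -11.2, 24.6] tcp [0.6752, 0.0054, 0.1488]
   -a [-0.582 -0.281  0.763]
[0.604, 0.3, -0.54, 2.178, -1.132, 0.232, 1.426] err mm [-0.0, 0.0, -0.0] tcp [0.6066, -0.0116, 0.2005]
15 TURN [ 0.024 -0.165 -0.   ] TRAVEL [0.014 0.002 0.015]
[0.568, 0.479, -0.582, 2.072, -1.313, 0.123, 1.648] err mm [15.3, -18.8, 38.0] tcp [0.6802, -0.0022, 0.1624]
   -a [-0.62  -0.287  0.73 ]
[0.849, 0.364, -0.825, 2.207, -1.313, 0.123, 1.664] err mm [0.5, -1.4, 2.8] tcp [0.6034, -0.0135, 0.2003]
```

```bash
python3 -m inch '[{"travel":[0.002,0,0.002],"turn":[0.003,-0.02,0],"fingers":-0.38},{"travel":[0.004,0,0.004],"turn":[0.006,-0.04,0],"fingers":-0.38},{"travel":[0.005,0.001,0.005],"turn":[0.008,-0.055,0],"fingers":-0.38},{"travel":[0.005,0.001,0.005],"turn":[0.008,-0.055,0],"fingers":-0.38}]'; python3 -c "
from rw import *
o,R=show(); print('F tool',(R.T@o['wrist_force']).round(1),'-a',-R[:,1].round(3))"
```

```text
clock: 23.78
eef_pos: [0.6638, 0.0162, 0.1231]
tcp_rot: [-0.753, 0.759, -1.107]
wrist_force: [-0.0, 0.5, -7.3]
finger_gap: 0.0261
t 23.78 j [0.454, 0.504, -0.525, 2.039, -0.34, 0.153, 0.597] tcp [0.6638, 0.0162, 0.1231] grasp [0.6546, 0.0112, 0.1389] tilt 33.7 az 28.8 jaw [0.834, 0.145, 0.533] gap 0.0261 F [-0.0, 0.5, -7.3]
F tool [ 0.6  6.2 -3.8] -a [-0.486 -0.267  0.832]
```

```bash
python3 -c "
from rw import *
f=load('s24')
for uv in [(360,185),(362,187),(364,188),(366,189),(368,189),(370,189),(372,189),(366,186),(362,183),(360,213),(362,219)]:
    p=depthpts(f,uv)[0]; d=p-S; print(uv,f['p'][uv[1],uv[0]],'shelf',np.round([d@E,d@N,p[2]],3))
snap('scene','s26'); f=load('s26');im=cv2.cvtColor(f['p'],cv2.COLOR_RGB2BGR)
cv2.imwrite('pics/s26z.png',cv2.resize(im[130:240,330:430],None,fx=7,fy=5.4,interpolation=cv2.INTER_CUBIC))
P,ok,uv=cloud(f); d=P-S; sh=np.c_[d@E,d@N,P[:,2]]; col=f['p'].reshape(-1,3).max(1)
m=ok&(sh[:,0]>-.05)&(sh[:,0]<.02)&(sh[:,2]>.15)&(sh[:,2]<.30)&(abs(sh[:,1])<.07)&(col<60)
for r in sh[m][np.argsort(-sh[m][:,0])][:15]: print(r.round(3))
"
```

```text
(360, 185) [20 24 18] shelf [-0.026 -0.058  0.258]
(362, 187) [22 22 21] shelf [-0.022 -0.053  0.25 ]
(364, 188) [26 23 24] shelf [-0.017 -0.045  0.241]
(366, 189) [37 41 38] shelf [-0.012 -0.045  0.239]
(368, 189) [78 76 73] shelf [-0.008 -0.041  0.237]
(370, 189) [84 79 76] shelf [-0.003 -0.041  0.237]
(372, 189) [84 79 75] shelf [ 0.002 -0.035  0.234]
(366, 186) [15 16 17] shelf [-0.013 -0.035  0.24 ]
(362, 183) [25 25 26] shelf [-0.023 -0.046  0.256]
(360, 213) [123 108  99] shelf [-0.032  0.152 -0.001]
(362, 219) [17  9 12] shelf [-0.017 -0.017  0.122]
[0.004 0.026 0.256]
[ 0.003 -0.029  0.238]
[ 0.003 -0.046  0.23 ]
[ 0.003 -0.025  0.239]
[ 0.003 -0.048  0.234]
[ 0.002 -0.046  0.236]
[ 0.002 -0.042  0.236]
[ 0.001 -0.049  0.229]
[ 0.001 -0.028  0.238]
[ 0.    -0.043  0.227]
[ 0.    -0.025  0.238]
[ 0.    -0.048  0.234]
[-0.    -0.043  0.233]
[-0.    -0.042  0.236]
[-0.002 -0.025  0.235]
```

View pics/s26z.png

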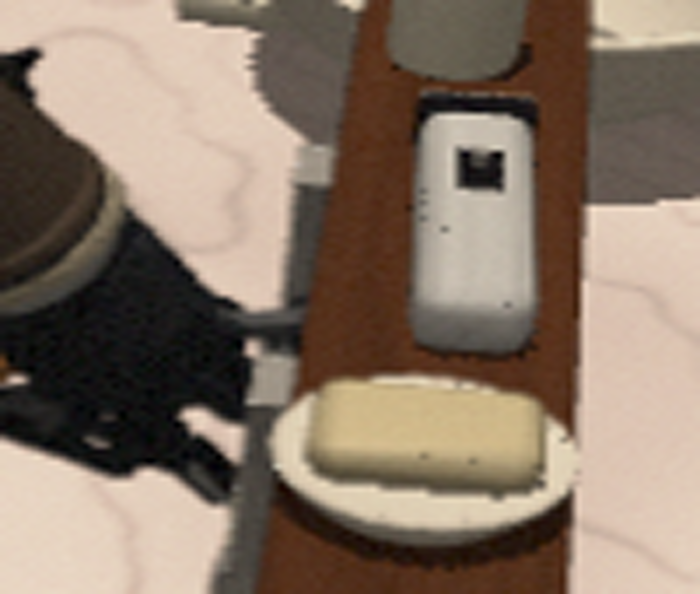

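```bash
python3 - <<'E'
from rw import *
o,R=show()
c0=W(0,0,.128); d=o['eef_pos']-c0; c0=c0+(d@N)*N   # point on roller axis abreast of TCP
# point of axis between pads: intersect along a
a=R[:,1]; k=((c0-o['eef_pos'])@N)/(a@N) if abs(a@N)>1e-6 else 0
piv=o['eef_pos']-a*.010
print('piv shelf',((piv-S)@E).round(4),((piv-S)@N).round(4),piv[2].round(4))
inpl=lambda a: np.degrees(np.arctan2(a@E,-a[2]))
for L in (-40,-30,-20,0,8,15,22):
  q=o['joints'].copy(); ok=True
  rl=Ro.from_rotvec(R[:,2]*np.radians(L))
  R1=rl.as_matrix()@R; p1=piv+rl.apply(o['eef_pos']-piv)
  q=goto(q,p1,R1,12,False); e1=np.linalg.norm(F(q)[0]-p1)
  s_='L %d err %.1f j5 %.2f j6 %.2f | '%(L,e1*1000,q[4],q[5])
  for T in (4,8,12,16):
    rt=Ro.from_rotvec(-N*np.radians(T)); R2=rt.as_matrix()@R1; p2=piv+rt.apply(p1-piv)
    q=goto(q,p2,R2,8,False); s_+='T%d e%.1f j5 %.2f j6 %.2f in %.0f | '%(T,np.linalg.norm(F(q)[0]-p2)*1000,q[4],q[5],inpl(R2[:,1]))
  print(s_, 'a.N',(R2[:,1]@N).round(2))
E
```

```text
t 23.83 j [0.453, 0.504, -0.523, 2.038, -0.339, 0.156, 0.596] tcp [0.6637, 0.0162, 0.1231] grasp [0.6545, 0.0112, 0.1389] tilt 33.6 az 28.9 jaw [0.834, 0.145, 0.532] gap 0.0267 F [-1.1, 0.2, -7.4]
piv shelf -0.0013 -0.0179 0.1314
L -40 err 0.0 j5 -1.24 j6 0.25 | T4 e13.0 j5 -1.30 j6 0.15 in 37 | T8 e38.6 j5 -1.30 j6 0.15 in 41 | T12 e63.5 j5 -1.30 j6 0.15 in 45 | T16 e85.7 j5 -1.30 j6 0.15 in 49 |  a.N -0.48
L -30 err 1.8 j5 -1.29 j6 0.12 | T4 e31.4 j5 -1.29 j6 0.12 in 37 | T8 e60.9 j5 -1.29 j6 0.12 in 41 | T12 e90.0 j5 -1.29 j6 0.12 in 45 | T16 e118.8 j5 -1.29 j6 0.12 in 49 |  a.N -0.32
L -20 err 5.2 j5 -1.31 j6 0.12 | T4 e36.6 j5 -1.31 j6 0.12 in 36 | T8 e68.1 j5 -1.31 j6 0.12 in 40 | T12 e99.6 j5 -1.31 j6 0.12 in 44 | T16 e131.1 j5 -1.31 j6 0.12 in 48 |  a.N -0.15
L 0 err 0.0 j5 -0.34 j6 0.16 | T4 e3.6 j5 -1.25 j6 0.12 in 36 | T8 e32.3 j5 -1.25 j6 0.12 in 40 | T12 e60.2 j5 -1.25 j6 0.12 in 44 | T16 e87.1 j5 -1.25 j6 0.12 in 48 |  a.N 0.2
L 8 err 0.0 j5 -0.35 j6 0.26 | T4 e0.0 j5 -0.35 j6 0.15 in 36 | T8 e0.0 j5 -1.28 j6 0.12 in 40 | T12 e25.1 j5 -1.28 j6 0.12 in 44 | T16 e48.6 j5 -1.28 j6 0.12 in 48 |  a.N 0.33
L 15 err 0.0 j5 -0.35 j6 0.36 | T4 e0.0 j5 -0.36 j6 0.27 in 35 | T8 e0.0 j5 -0.35 j6 0.18 in 39 | T12 e0.0 j5 -0.89 j6 0.12 in 43 | T16 e10.4 j5 -1.31 j6 0.12 in 47 |  a.N 0.44
L 22 err 0.0 j5 -0.35 j6 0.48 | T4 e0.0 j5 -0.36 j6 0.40 in 35 | T8 e0.0 j5 -0.35 j6 0.32 in 39 | T12 e0.0 j5 -0.34 j6 0.24 in 43 | T16 e0.0 j5 -0.32 j6 0.17 in 47 |  a.N 0.55
```

```bash
python3 - <<'E'
from rw import *
o,R=show(); print((R[:,2]@N).round(3))
piv=o['eef_pos']-R[:,1]*.010
inpl=lambda a: np.degrees(np.arctan2(a@E,-a[2]))
for L,sh in ((15,.02),(17,.025)):
  q=o['joints'].copy()
  rl=Ro.from_rotvec(R[:,2]*np.radians(L)); R1=rl.as_matrix()@R; p1=piv+rl.apply(o['eef_pos']-piv)+sh*N
  print('A turn',(rl.as_rotvec()/(np.pi/2)).round(3),'travel',((p1-o['eef_pos'])/.08).round(3)); q=goto(q,p1,R1,12)
  pv=piv+sh*N
  for T in (6,10,12):
    rt=Ro.from_rotvec(-N*np.radians(T)); R2=rt.as_matrix()@R1; p2=pv+rt.apply(p1-pv)
    print('B',T,'turn',(rt.as_rotvec()/(np.pi/2)).round(3),'travel',((p2-p1)/.08).round(3),'in',inpl(R2[:,1]).round(1)); q2=goto(q,p2,R2,8)
    print('   C -a',(-R2[:,1]).round(3)); goto(q2,p2-.07*R2[:,1],R2,8)
E
```

```text
t 23.83 j [0.453, 0.504, -0.523, 2.038, -0.339, 0.156, 0.596] tcp [0.6637, 0.0162, 0.1231] grasp [0.6545, 0.0112, 0.1389] tilt 33.6 az 28.9 jaw [0.834, 0.145, 0.532] gap 0.0267 F [-1.1, 0.2, -7.4]
0.025
A turn [0.139 0.024 0.089] travel [-0.046  0.277  0.008]
[0.75, 0.684, -0.818, 1.941, -0.361, 0.33, 0.777] err mm [-0.0, -0.0, 0.0] tcp [0.66, 0.0384, 0.1238]
B 6 turn [ 0.01  -0.066 -0.   ] travel [0.01  0.001 0.007] in 37.4
[0.851, 0.744, -0.94, 2.007, -0.358, 0.188, 0.868] err mm [-0.0, 0.0, 0.0] tcp [0.6607, 0.0385, 0.1243]
   C -a [-0.476 -0.516  0.712]
[1.003, 0.653, -1.011, 2.018, -0.371, 0.319, 0.882] err mm [-0.0, 0.0, -0.0] tcp [0.6274, 0.0024, 0.1741]
B 10 turn [ 0.016 -0.11  -0.   ] travel [0.016 0.002 0.012] in 41.4
[0.874, 0.76, -0.949, 2.051, -0.831, 0.122, 1.393] err mm [0.0, -0.0, 0.0] tcp [0.6612, 0.0386, 0.1247]
   C -a [-0.524 -0.523  0.672]
[0.985, 0.628, -0.938, 2.074, -0.822, 0.283, 1.371] err mm [-0.0, 0.0, -0.0] tcp [0.6245, 0.002, 0.1718]
B 12 turn [ 0.019 -0.132 -0.   ] travel [0.018 0.003 0.014] in 43.4
[0.873, 0.76, -0.933, 2.073, -1.291, 0.125, 1.874] err
[... 570 characters left out ...]
, 2.002, -0.371, 0.347, 0.899] err mm [-0.0, 0.0, -0.0] tcp [0.6276, 0.0056, 0.1734]
B 10 turn [ 0.016 -0.11  -0.   ] travel [0.015 0.002 0.011] in 41.4
[0.924, 0.822, -1.032, 2.035, -0.343, 0.124, 0.942] err mm [-0.0, 0.0, 0.0] tcp [0.6604, 0.0438, 0.1248]
   C -a [-0.509 -0.552  0.661]
[1.081, 0.738, -1.103, 2.052, -0.35, 0.252, 0.949] err mm [-0.0, 0.0, -0.0] tcp [0.6248, 0.0052, 0.1711]
B 12 turn [ 0.019 -0.132 -0.   ] travel [0.018 0.003 0.014] in 43.4
[0.903, 0.798, -0.977, 2.058, -1.011, 0.126, 1.621] err mm [0.0, -0.0, 0.0] tcp [0.6606, 0.0439, 0.125]
   C -a [-0.531 -0.555  0.64 ]
[0.99, 0.649, -0.922, 2.084, -0.982, 0.309, 1.572] err mm [-0.0, 0.0, -0.0] tcp [0.6234, 0.005, 0.1698]
```

```bash
python3 -m inch '[{"travel":[-0.006,0.046,0.001],"turn":[0.023,0.004,0.015],"fingers":-0.38},{"travel":[-0.015,0.092,0.003],"turn":[0.046,0.008,0.03],"fingers":-0.38},{"travel":[-0.023,0.138,0.004],"turn":[0.07,0.012,0.045],"fingers":-0.38},{"travel":[-0.023,0.138,0.004],"turn":[0.07,0.012,0.045],"fingers":-0.38}]'; python3 -c "
from rw import *
o,R=show(); print('F tool',(R.T@o['wrist_force']).round(1)); snap('wrist','w27')"
```

```text
clock: 24.17
eef_pos: [0.6633, 0.0248, 0.1235]
tcp_rot: [-0.692, 0.799, -0.99]
wrist_force: [-2.7, -1.3, -2.6]
finger_gap: 0.0268
t 24.17 j [0.641, 0.594, -0.706, 1.987, -0.35, 0.24, 0.696] tcp [0.6633, 0.0248, 0.1235] grasp [0.6548, 0.0174, 0.1388] tilt 36.4 az 41.1 jaw [0.834, 0.143, 0.533] gap 0.0268 F [-2.7, -1.3, -2.6]
F tool [ 1.   0.4 -3.8]
```

View pics/w27.png

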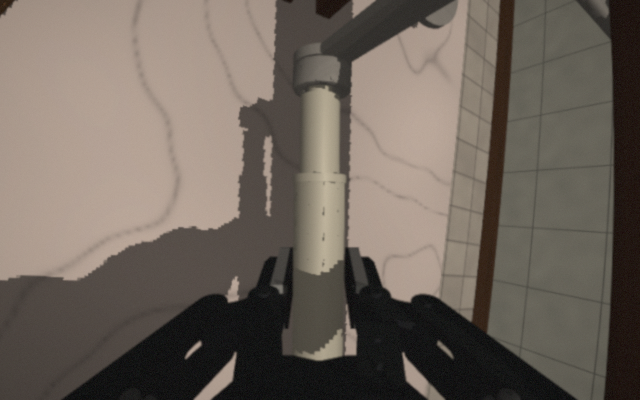

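```bash
python3 -m inch '[{"travel":[-0.018,0.046,-0.003],"turn":[0.023,0.004,0.015],"fingers":-0.38},{"travel":[-0.026,0.092,-0.002],"turn":[0.046,0.008,0.03],"fingers":-0.38},{"travel":[-0.034,0.138,-0.002],"turn":[0.07,0.012,0.045],"fingers":-0.38},{"travel":[-0.034,0.138,-0.002],"turn":[0.07,0.012,0.045],"fingers":-0.38}]'; python3 -c "
from rw import *
o,R=show(); print('F tool',(R.T@o['wrist_force']).round(1))
piv=o['eef_pos']-R[:,1]*.010
for T in (6,8,10):
    rt=Ro.from_rotvec(-N*np.radians(T)); R2=rt.as_matrix()@R; p2=piv+rt.apply(o['eef_pos']-piv)
    print('B',T,'turn',(rt.as_rotvec()/(np.pi/2)).round(3),'travel',((p2-o['eef_pos'])/.08).round(3)); q2=goto(o['joints'],p2,R2,8)
    print('   C -a',(-R2[:,1]).round(3)); goto(q2,p2-.07*R2[:,1],R2,8)
"
```

```text
clock: 24.55
eef_pos: [0.661, 0.0371, 0.1235]
tcp_rot: [-0.632, 0.832, -0.87]
wrist_force: [1.2, 0.4, -0.3]
finger_gap: 0.0267
t 24.55 j [0.753, 0.689, -0.821, 1.938, -0.357, 0.33, 0.778] tcp [0.661, 0.0371, 0.1235] grasp [0.6534, 0.0275, 0.138] tilt 40.2 az 51.6 jaw [0.833, 0.145, 0.533] gap 0.0267 F [1.2, 0.4, -0.3]
F tool [0.2 1.  0.9]
B 6 turn [ 0.01  -0.066 -0.   ] travel [0.01  0.001 0.007]
[0.855, 0.748, -0.942, 2.005, -0.354, 0.188, 0.869] err mm [-0.0, 0.0, 0.0] tcp [0.6617, 0.0372, 0.124]
   C -a [-0.478 -0.517  0.711]
[1.006, 0.657, -1.013, 2.016, -0.367, 0.319, 0.882] err mm [-0.0, 0.0, -0.0] tcp [0.6283, 0.0011, 0.1738]
B 8 turn [ 0.013 -0.088 -0.   ] travel [0.013 0.002 0.009]
[0.886, 0.774, -0.982, 2.026, -0.347, 0.141, 0.896] err mm [-0.0, 0.0, 0.0] tcp [0.662, 0.0373, 0.1242]
   C -a [-0.502 -0.52   0.691]
[1.043, 0.685, -1.057, 2.041, -0.357, 0.27, 0.907] err mm [-0.0, 0.0, -0.0] tcp [0.6269, 0.0009, 0.1726]
B 10 turn [ 0.016 -0.11  -0.   ] travel [0.016 0.002 0.012]
[0.877, 0.764, -0.951, 2.049, -0.826, 0.123, 1.392] err mm [0.0, -0.0, 0.0] tcp [0.6622, 0.0373, 0.1244]
   C -a [-0.525 -0.524  0.671]
[0.988, 0.633, -0.941, 2.072, -0.818, 0.283, 1.371] err mm [-0.0, 0.0, -0.0] tcp [0.6254, 0.0007, 0.1714]
```

```bash
python3 -m inch '[{"travel":[0.004,0,0.003],"turn":[0.004,-0.028,0],"fingers":-0.38},{"travel":[0.008,0.001,0.006],"turn":[0.008,-0.055,0],"fingers":-0.38},{"travel":[0.012,0.002,0.009],"turn":[0.012,-0.083,0],"fingers":-0.38},{"travel":[0.012,0.002,0.009],"turn":[0.012,-0.083,0],"fingers":-0.38}]'; python3 -c "
from rw import *
o,R=show(); print('F tool',(R.T@o['wrist_force']).round(1),'-a',-R[:,1].round(3)); 
snap('scene','s28'); f=load('s28');im=cv2.cvtColor(f['p'],cv2.COLOR_RGB2BGR)
snap('wrist','w28'); g=cv2.cvtColor(load('w28')['p'],cv2.COLOR_RGB2BGR)
cv2.imwrite('pics/s28z.png',np.hstack([g[:,180:480],cv2.resize(im[130:240,330:430],(480,400),interpolation=cv2.INTER_CUBIC)]))
P,ok,uv=cloud(f); d=P-S; sh=np.c_[d@E,d@N,P[:,2]]; col=f['p'].reshape(-1,3).max(1)
m=ok&(sh[:,0]>-.05)&(sh[:,0]<.02)&(sh[:,2]>.15)&(sh[:,2]<.24)&(abs(sh[:,1])<.07)&(col<60)
for r in sh[m][np.argsort(-sh[m][:,0])][:6]: print(r.round(3))
"
```

```text
clock: 24.88
eef_pos: [0.6601, 0.0383, 0.1236]
tcp_rot: [-0.554, 0.72, -0.893]
wrist_force: [-0.4, -0.1, 0.2]
finger_gap: 0.027
t 24.88 j [0.878, 0.767, -0.972, 2.026, -0.355, 0.147, 0.896] tcp [0.6601, 0.0383, 0.1236] grasp [0.6507, 0.0285, 0.1368] tilt 45.9 az 46.3 jaw [0.756, 0.136, 0.64] gap 0.027 F [-0.4, -0.1, 0.2]
F tool [-0.2 -0.4 -0.2] -a [-0.496 -0.518  0.696]
[ 0.003 -0.042  0.227]
[ 0.002 -0.018  0.212]
[ 0.001 -0.045  0.226]
[ 0.    -0.048  0.231]
[ 0.    -0.04   0.228]
[-0.002 -0.049  0.229]
```

View pics/s28z.png

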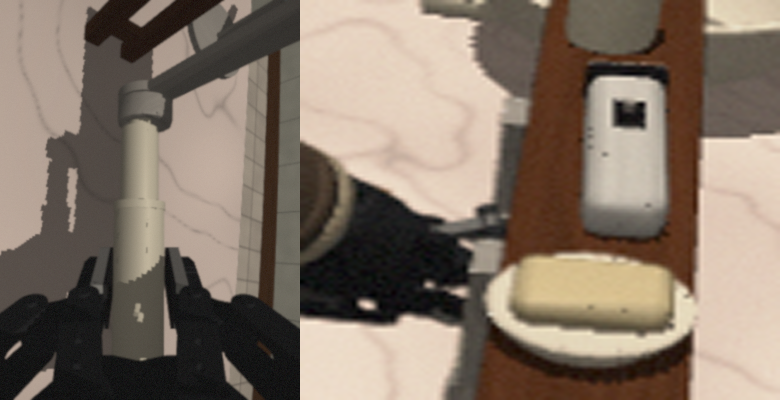

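```bash
python3 -m inch '[{"travel":[-0.05,-0.05,0.07],"turn":[0,0,0],"fingers":-0.38},{"travel":[-0.1,-0.105,0.14],"turn":[0,0,0],"fingers":-0.38},{"travel":[-0.1,-0.105,0.14],"turn":[0,0,0],"fingers":-0.38}]'; python3 -c "
from rw import *
o,R=show(); print('F tool',(R.T@o['wrist_force']).round(1))"
```

```text
clock: 25.23
eef_pos: [0.6524, 0.0295, 0.1365]
tcp_rot: [-0.555, 0.721, -0.892]
wrist_force: [0.6, -0.6, -0.0]
finger_gap: 0.0265
t 25.23 j [0.912, 0.742, -0.988, 2.028, -0.357, 0.182, 0.897] tcp [0.6524, 0.0295, 0.1365] grasp [0.643, 0.0196, 0.1497] tilt 45.8 az 46.4 jaw [0.757, 0.137, 0.639] gap 0.0265 F [0.6, -0.6, -0.0]
F tool [0.7 0.  0.4]
```

```bash
python3 -m inch '[{"travel":[-0.06,-0.06,0.08],"turn":[0,0,0],"fingers":-0.38},{"travel":[-0.12,-0.13,0.17],"turn":[0,0,0],"fingers":-0.38},{"travel":[-0.2,-0.21,0.28],"turn":[0,0,0],"fingers":-0.38},{"travel":[-0.2,-0.21,0.28],"turn":[0,0,0],"fingers":-0.38}]'; python3 -c "
from rw import *
o,R=show(); print('F tool',(R.T@o['wrist_force']).round(1)); snap('wrist','w29'); snap('top','t29')
g=cv2.cvtColor(load('w29')['p'],cv2.COLOR_RGB2BGR)
t=cv2.cvtColor(load('t29')['p'],cv2.COLOR_RGB2BGR)
cv2.imwrite('pics/w29z.png',np.hstack([g[:,160:500],cv2.resize(t[120:220,240:350],(440,400))]))"
```

```text
clock: 25.57
eef_pos: [0.636, 0.0116, 0.1589]
tcp_rot: [-0.554, 0.721, -0.893]
wrist_force: [0.0, -0.9, 0.1]
finger_gap: 0.0262
t 25.57 j [0.987, 0.701, -1.023, 2.035, -0.362, 0.241, 0.903] tcp [0.636, 0.0116, 0.1589] grasp [0.6266, 0.0018, 0.1721] tilt 45.8 az 46.3 jaw [0.757, 0.135, 0.639] gap 0.0262 F [0.0, -0.9, 0.1]
F tool [ 0.8 -0.5 -0. ]
```

View pics/w29z.png

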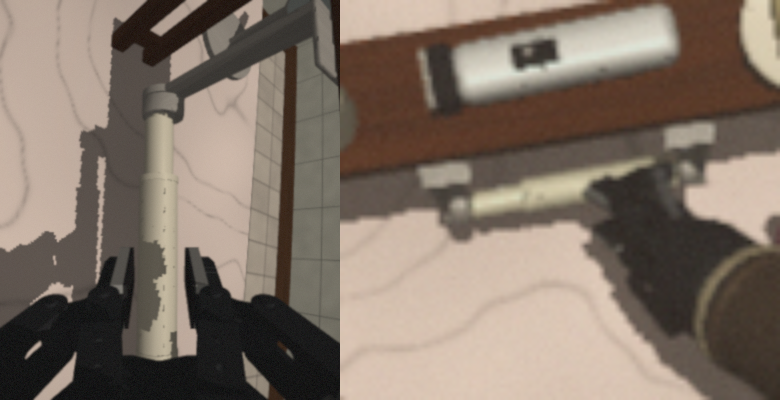

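```bash
python3 -m inch '[{"travel":[-0.1,-0.08,0.12],"turn":[0,0,0],"fingers":-0.38},{"travel":[-0.3,-0.15,0.2],"turn":[0,0,0],"fingers":-0.38},{"travel":[-0.7,-0.2,0.3],"turn":[0,0,0],"fingers":-0.38},{"travel":[-0.9,-0.2,0.4],"turn":[0,0,0],"fingers":-0.38},{"travel":[-0.9,-0.2,0.4],"turn":[0,0,0],"fingers":-0.38}]'; python3 -c "
from rw import *
o,R=show(); snap('wrist','w30'); snap('top','t30'); snap('scene','s30')
t=cv2.cvtColor(load('t30')['p'],cv2.COLOR_RGB2BGR)
cv2.imwrite('pics/t30z.png',cv2.resize(t[100:280,190:430],(780,585),interpolation=cv2.INTER_CUBIC))"
```

```text
clock: 26.08
eef_pos: [0.561, -0.0021, 0.1891]
tcp_rot: [-0.556, 0.724, -0.889]
wrist_force: [-0.3, 1.2, -0.4]
finger_gap: 0.0265
t 26.08 j [1.204, 0.623, -1.166, 2.147, -0.392, 0.297, 0.941] tcp [0.561, -0.0021, 0.1891] grasp [0.5517, -0.012, 0.2023] tilt 45.8 az 46.6 jaw [0.759, 0.137, 0.637] gap 0.0265 F [-0.3, 1.2, -0.4]
```

View pics/w30.png

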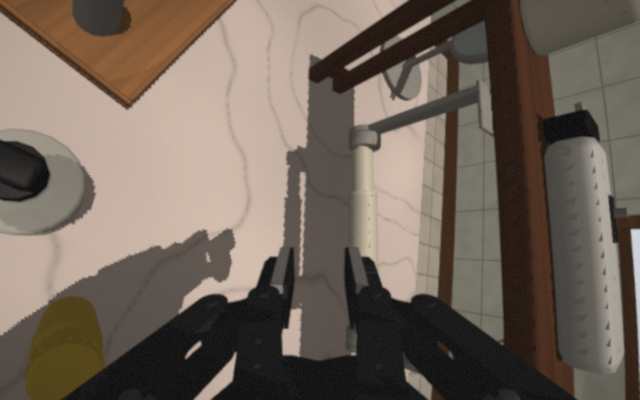

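View pics/t30z.png

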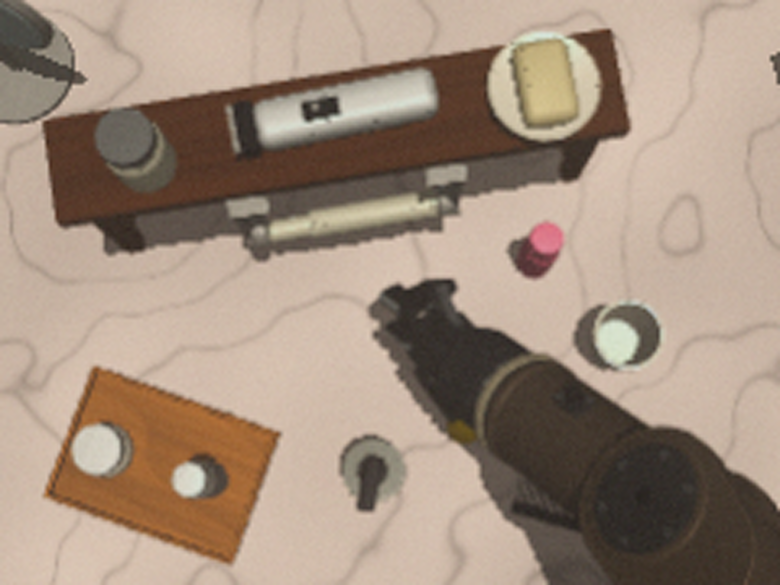

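```bash
python3 - <<'E'
from rw import *
o,R=show()
for nm,p,Rt in [('planeA',(.50,.03,.26),frame(8.2,25,'plane')),('planeB',(.52,.03,.22),frame(8.2,25,'plane')),('side',(.54,0.0,.24),frame(8.2,20,'side'))]:
    print(nm); q=goto(o['joints'],p,Rt,24); need(Rt,p,0)
    # camera projection of cups
    f=dict(load('w30')); f['T']=f['T'].copy(); Rc=R.T@f['T'][:3,:3]; pc=R.T@(f['T'][:3,3]-o['eef_pos'])
    f['T'][:3,:3]=Rt@Rc; f['T'][:3,3]=np.array(p)+Rt@pc
    print(proj(f,np.array([W(0,.08,.13),W(0,-.08,.13)])).round(0).tolist(), 'cam',f['T'][:3,3].round(3))
E
```

```text
t 26.23 j [1.198, 0.625, -1.163, 2.141, -0.391, 0.295, 0.94] tcp [0.5647, -0.0029, 0.1895] grasp [0.5553, -0.0128, 0.2027] tilt 45.9 az 46.4 jaw [0.757, 0.135, 0.639] gap 0.0261 F [0.3, -0.0, 0.6]
planeA
[0.627, 0.035, -0.795, 2.135, 0.064, 0.547, -0.066] err mm [0.0, 0.0, -0.0] tcp [0.5, 0.03, 0.26]
t 26.23 j [1.198, 0.625, -1.163, 2.141, -0.391, 0.295, 0.94] tcp [0.5647, -0.0029, 0.1895] grasp [0.5553, -0.0128, 0.2027] tilt 45.9 az 46.4 jaw [0.757, 0.135, 0.639] gap 0.0261 F [0.3, -0.0, 0.6]
TURN [-0.259, 0.121, -0.171] TRAVEL [-0.809, 0.411, 0.882]
[[404.0, 126.0], [392.0, 261.0]] cam [0.426 0.103 0.389]
planeB
[0.313, 0.105, -0.509, 2.175, 0.159, 0.442, -0.168] err mm [0.0, 0.0, -0.0] tcp [0.52, 0.03, 0.22]
t 26.23 j [1.198, 0.625, -1.163, 2.141, -0.391, 0.295, 0.94] tcp [0.5647, -0.0029, 0.1895] grasp [0.5553, -0.0128, 0.2027] tilt 45.9 az 46.4 jaw [0.757, 0.135, 0.639] gap 0.0261 F [0.3, -0.0, 0.6]
TURN [-0.259, 0.121, -0.171] TRAVEL [-0.559, 0.411, 0.382]
[[416.0, 127.0], [401.0, 279.0]] cam [0.446 0.103 0.349]
side
[-0.02, 0.113, -0.071, 2.059, -0.018, 0.62, -1.504] err mm [0.0, 0.0, 0.0] tcp [0.54, 0.0, 0.24]
t 26.23 j [1.198, 0.625, -1.163, 2.141, -0.391, 0.295, 0.94] tcp [0.5647, -0.0029, 0.1895] grasp [0.5553, -0.0128, 0.2027] tilt 45.9 az 46.4 jaw [0.757, 0.135, 0.639] gap 0.0261 F [0.3, -0.0, 0.6]
TURN [0.239, 0.435, -0.995] TRAVEL [-0.309, 0.036, 0.632]
[[220.0, 111.0], [394.0, 111.0]] cam [0.568 0.006 0.404]
```

```bash
python3 -m inch '[{"travel":[-0.16,-0.07,0.2],"turn":[-0.05,0.024,-0.034],"fingers":-0.38},{"travel":[-0.32,-0.14,0.4],"turn":[-0.1,0.048,-0.068],"fingers":-0.38},{"travel":[-0.5,-0.2,0.6],"turn":[-0.15,0.072,-0.102],"fingers":-0.38},{"travel":[-0.7,-0.28,0.75],"turn":[-0.2,0.096,-0.136],"fingers":-0.38},{"travel":[-0.81,-0.34,0.88],"turn":[-0.259,0.121,-0.171],"fingers":-0.38},{"travel":[-0.81,-0.34,0.88],"turn":[-0.259,0.121,-0.171],"fingers":-0.38},{"travel":[-0.81,-0.34,0.88],"turn":[-0.259,0.121,-0.171],"fingers":-0.38}]'; python3 -c "
from rw import *
o,R=show(); snap('wrist','w31')
f=load('w31');g=cv2.cvtColor(f['p'],cv2.COLOR_RGB2BGR)
print(proj(f,np.array([W(0,.08,.13),W(0,-.08,.13)])).round(0).tolist())
cv2.imwrite('pics/w31z.png',cv2.resize(g[20:250,300:520],None,fx=2.6,fy=2.6,interpolation=cv2.INTER_CUBIC))"
```

```text
clock: 26.82
eef_pos: [0.501, -0.0272, 0.2629]
tcp_rot: [-0.928, 0.795, -1.261]
wrist_force: [0.6, 0.8, -0.0]
finger_gap: 0.0268
t 26.82 j [0.841, 0.044, -0.849, 2.124, -0.049, 0.553, 0.184] tcp [0.501, -0.0272, 0.2629] grasp [0.493, -0.0283, 0.2801] tilt 25.3 az 7.9 jaw [0.894, 0.135, 0.427] gap 0.0268 F [0.6, 0.8, -0.0]
[[409.0, 67.0], [396.0, 214.0]]
```

View pics/w31z.png

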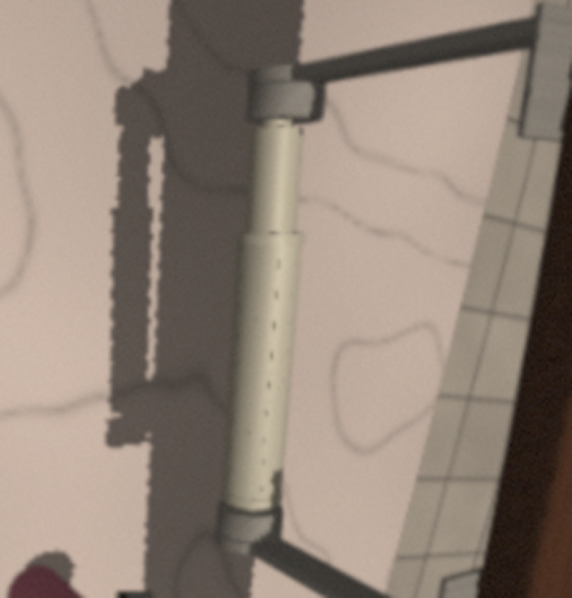

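```bash
python3 -c "
from rw import *
f=load('w31');P,ok,uv=cloud(f); d=P-S; sh=np.c_[d@E,d@N,P[:,2]]
m=ok&(np.hypot(sh[:,0],sh[:,2]-.128)<.024)
b=np.arange(-.1,.1,.004)
for lo in b:
    k=m&(sh[:,1]>=lo)&(sh[:,1]<lo+.004)
    if k.sum()>6: print(lo.round(3),k.sum(),'x',np.percentile(sh[k,0],[3,97]).round(4),'z98',np.percentile(sh[k,2],97).round(4), f['p'].reshape(-1,3)[k].mean(0).round())
# axis fit on main tube & thin
def fit(lo,hi,r):
    k=m&(sh[:,1]>lo)&(sh[:,1]<hi); Q=sh[k]
    q=least_squares(lambda v:np.hypot(Q[:,0]-v[0],Q[:,2]-v[1])-r,[0,.128],loss='soft_l1',f_scale=.001); return q.x.round(4)
print('axis x,z at', [(a,fit(a-.008,a+.008,.013)) for a in (-.06,-.03,0,.025)], 'thin',[(a,fit(a-.008,a+.008,.010)) for a in (.05,.065)])
"
```

```text
-0.1 20 x [-0.0153 -0.0084] z98 0.148 [93. 87. 80.]
-0.096 106 x [-0.015   0.0076] z98 0.1508 [79. 75. 69.]
-0.092 80 x [-0.0148  0.007 ] z98 0.1454 [92. 87. 80.]
-0.088 89 x [-0.015   0.0065] z98 0.1451 [105.  99.  91.]
-0.084 105 x [-0.0149  0.0081] z98 0.1455 [101.  95.  87.]
-0.08 74 x [-0.0145  0.0106] z98 0.1438 [91. 85. 77.]
-0.076 83 x [-0.0134  0.0073] z98 0.144 [135. 127. 111.]
-0.072 75 x [-0.013  0.006] z98 0.1433 [144. 135. 118.]
-0.068 81 x [-0.0133  0.0075] z98 0.1433 [144. 135. 118.]
-0.064 75 x [-0.0133  0.0061] z98 0.1432 [143. 135. 117.]
-0.06 82 x [-0.0133  0.0052] z98 0.1433 [157. 148. 129.]
-0.056 79 x [-0.0136  0.006 ] z98 0.1429 [152. 143. 125.]
-0.052 83 x [-0.0134  0.0061] z98 0.1431 [159. 149. 130.]
-0.048 76 x [-0.0133  0.0054] z98 0.1428 [156. 147. 128.]
-0.044 83 x [-0.0137  0.0053] z98 0.1433 [155. 146. 127.]
-0.04 81 x [-0.0134  0.0063] z98 0.1426 [156. 147. 128.]
-0.036 90 x [-0.0136  0.0053] z98 0.1431 [155. 146. 127.]
-0.032 80 x [-0.0137  0.0053] z98 0.1428 [156. 147. 128.]
-0.028 84 x [-0.0137  0.0061] z98 0.1431 [157. 148. 129.]
-0.024 88 x [-0.0
[... 1281 characters left out ...]
. 147. 128.]
0.068 78 x [-0.0128  0.0028] z98 0.1395 [157. 147. 129.]
0.072 81 x [-0.0127  0.0024] z98 0.1393 [154. 145. 126.]
0.076 63 x [-0.0125  0.0021] z98 0.1398 [150. 141. 123.]
0.08 165 x [-0.015   0.0103] z98 0.145 [101.  95.  87.]
0.084 139 x [-0.0152  0.0069] z98 0.1457 [106. 100.  92.]
0.088 132 x [-0.0151  0.0069] z98 0.1457 [102.  97.  89.]
0.092 141 x [-0.0154  0.0068] z98 0.1501 [85. 80. 74.]
0.096 55 x [-0.0151 -0.0078] z98 0.1497 [89. 84. 78.]
axis x,z at [(-0.06, array([-1.000e-04,  1.298e-01])), (-0.03, array([-0.0004,  0.1296])), (0, array([-0.0008,  0.1295])), (0.025, array([-0.0011,  0.1294]))] thin [(0.05, array([-0.0016,  0.1291])), (0.065, array([-0.002 ,  0.1292]))]
```

```bash
python3 -c "
from rw import *
for tag in ('w31','w30'):
    f=load(tag);P,ok,uv=cloud(f); d=P-S; sh=np.c_[d@E,d@N,P[:,2]]
    r=np.hypot(sh[:,0]+.0008,sh[:,2]-.1295); m=ok&(r<.02)
    for lo,hi in ((-.085,-.07),(.033,.045),(.074,.084)):
        print(tag,[(int(b*1e3*2)/2, int((m&(sh[:,1]>=b)&(sh[:,1]<b+.001)).sum()), float(np.round(1000*np.median(r[m&(sh[:,1]>=b)&(sh[:,1]<b+.001)]),1)) if (m&(sh[:,1]>=b)&(sh[:,1]<b+.001)).any() else None, int(f['p'].reshape(-1,3)[m&(sh[:,1]>=b)&(sh[:,1]<b+.001)].mean()) if (m&(sh[:,1]>=b)&(sh[:,1]<b+.001)).any() else None) for b in np.arange(lo,hi,.001)])
"
```

```text
w31 [(-85.0, 24, 14.7, 102), (-84.0, 25, 14.4, 94), (-83.0, 21, 14.0, 94), (-82.0, 21, 14.7, 96), (-81.0, 38, 14.0, 92), (-80.0, 58, 12.9, 75), (-79.0, 1, 11.8, 70), (-78.0, 0, None, None), (-77.0, 15, 12.9, 118), (-76.0, 19, 13.2, 127), (-75.0, 18, 13.6, 117), (-74.0, 22, 13.3, 128), (-73.0, 24, 12.7, 123), (-72.0, 19, 12.9, 131), (-71.0, 20, 12.7, 122)]
w31 [(33.0, 26, 13.3, 143), (34.0, 24, 13.7, 142), (35.0, 25, 13.7, 144), (36.0, 29, 13.9, 146), (37.0, 26, 13.7, 138), (38.0, 19, 10.3, 138), (39.0, 19, 10.4, 143), (40.0, 19, 10.2, 146), (41.0, 20, 10.3, 147), (42.0, 19, 10.4, 146), (43.0, 19, 10.4, 145), (44.0, 19, 10.0, 145)]
w31 [(74.0, 20, 10.9, 140), (75.0, 21, 11.1, 138), (76.0, 21, 11.0, 137), (77.0, 16, 10.4, 146), (78.0, 13, 6.7, 133), (79.0, 13, 6.6, 131), (80.0, 59, 12.3, 92), (81.0, 38, 14.1, 87), (82.0, 36, 15.2, 98), (83.0, 32, 15.0, 100), (84.0, 36, 14.6, 102)]
w30 [(-85.0, 15, 13.7, 70), (-84.0, 12, 14.1, 71), (-83.0, 16, 13.8, 67), (-82.0, 10, 13.7, 65), (-81.0, 17, 13.2, 62), (-80.0, 19, 12.6, 56), (-79.0, 0, None, None), (-78.0, 0, None, None), (-77.0, 2, 12.5, 67), (-76.0, 3, 12.4, 75), (-75.0, 2, 12.5, 76), (-74.0, 2, 12.4, 76), (-73.0, 3, 12.4, 70), (-72.0, 1, 11.8, 57), (-71.0, 1, 11.9, 60)]
w30 [(33.0, 35, 13.3, 137), (34.0, 34, 13.9, 138), (35.0, 35, 14.1, 141), (36.0, 32, 14.3, 146), (37.0, 34, 14.0, 145), (38.0, 14, 13.5, 146), (39.0, 19, 10.6, 148), (40.0, 25, 10.6, 140), (41.0, 23, 10.7, 144), (42.0, 27, 11.1, 139), (43.0, 25, 10.7, 152), (44.0, 26, 10.9, 142)]
w30 [(74.0, 24, 11.0, 146), (75.0, 20, 11.2, 136), (76.0, 27, 11.1, 139), (77.0, 10, 10.3, 125), (78.0, 2, 8.9, 124), (79.0, 10, 6.9, 144), (80.0, 92, 12.0, 81), (81.0, 73, 14.1, 90), (82.0, 48, 14.7, 96), (83.0, 36, 14.9, 101), (84.0, 43, 14.6, 100)]
```

Both ends measure home: the main tube spans -77 to +38 mm, the sprung shoulder is at +77.5 mm and the cup faces are at ±80 mm. Next is a final check of everything else.

```bash
python3 -c "
from rw import *
o,R=show(); snap('scene','s32'); snap('top','t32')
for n in ('top0','t32','scene0','s32'):
    f=load(n);P,ok,uv=cloud(f); x,y,z=P.T; r=[]
    for nm,c,zm in (('pink',(.628,-.147),.12),('yel',(.466,-.072),.12),('tumb',(.546,-.227),.078),('pump',(.43,.018),.06),('jar',(.448,.283),.045),('atom',(.418,.187),.125)):
        m=ok&(np.hypot(x-c[0],y-c[1])<.045)&(z>zm)&(z<.16); r.append((nm,P[m].mean(0).round(3).tolist() if m.sum()>8 else None,int(m.sum())))
    print(n,r)
a=load('top0')['p'];b=load('t32')['p']; df=cv2.absdiff(a,b).max(2); 
cv2.imwrite('pics/s32.png',cv2.cvtColor(load('s32')['p'],cv2.COLOR_RGB2BGR))
"
```

```text
t 26.87 j [0.844, 0.047, -0.849, 2.125, -0.055, 0.551, 0.192] tcp [0.5006, -0.0275, 0.2613] grasp [0.4926, -0.0287, 0.2785] tilt 25.2 az 8.5 jaw [0.895, 0.135, 0.425] gap 0.026 F [-0.1, 0.0, 0.1]
top0 [('pink', [0.63, -0.145, 0.128], 84), ('yel', [0.465, -0.07, 0.128], 85), ('tumb', [0.545, -0.226, 0.083], 91), ('pump', [0.421, 0.017, 0.11], 303), ('jar', [0.449, 0.284, 0.054], 178), ('atom', None, 0)]
t32 [('pink', [0.63, -0.145, 0.128], 84), ('yel', None, 0), ('tumb', [0.544, -0.227, 0.083], 90), ('pump', [0.42, 0.025, 0.116], 210), ('jar', [0.449, 0.284, 0.054], 176), ('atom', [0.418, 0.18, 0.133], 84)]
scene0 [('pink', [0.633, -0.153, 0.128], 133), ('yel', [0.468, -0.078, 0.127], 107), ('tumb', [0.547, -0.23, 0.083], 202), ('pump', [0.425, 0.005, 0.104], 504), ('jar', [0.45, 0.278, 0.052], 133), ('atom', None, 0)]
s32 [('pink', [0.633, -0.153, 0.128], 130), ('yel', [0.468, -0.078, 0.128], 106), ('tumb', [0.548, -0.231, 0.083], 193), ('pump', [0.425, 0.005, 0.104], 503), ('jar', [0.45, 0.278, 0.053], 132), ('atom', [0.415, 0.171, 0.132], 42)]
```

View pics/s32.png

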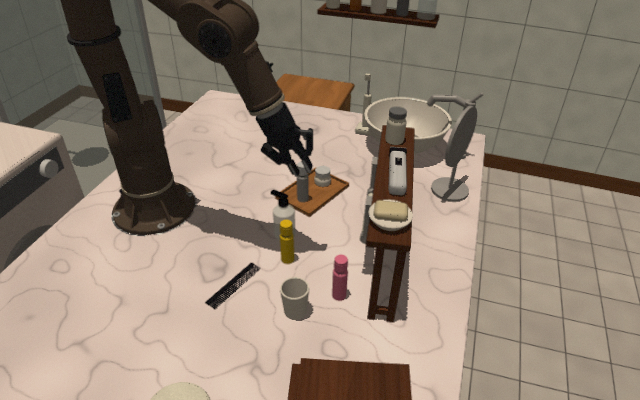

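View pics/t32.png

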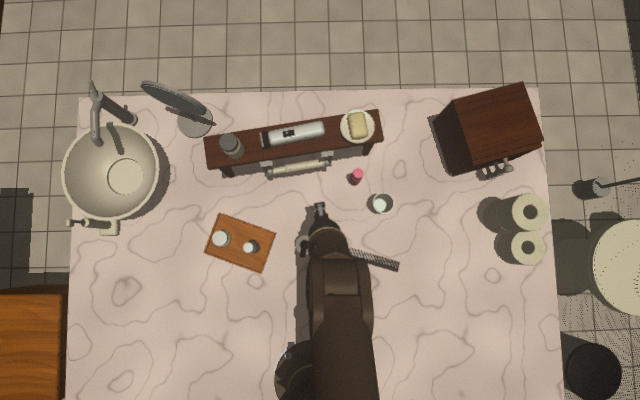

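The scene view shows the atomizer upright in the tray at (303,183). The yellow and pink ones, tumbler, comb, pump and shelf items are where they were. The top view shows the roller between the cups at (297,166) and the arm clear.

```bash
python3 -c "
from rig import finish_job
print(finish_job())"
```

```text
the job is handed in; nothing more can be done
None
```

I handed the job in at about 27 s on the robot's clock, with the roller fitted and the atomizer upright in the tray; no verdict came back. I moved the atomizer upright to the free end of the tray. Then I put the roller's sprung tip in the left cup, compressed it about 18 mm, swung it in line and let it out into the right cup.

**Final checks:**
- **Roller:** it is home at both ends. The main tube spans -77 to +38 mm and the sprung shoulder is at +77.5 mm, with the cup faces at ±80 mm. Its axis is within about 2 mm of the cups' axis.
- **Atomizer:** it stands upright in the tray, with its top about 133–135 mm above the counter.
- **Other things:** the pink and yellow look-alikes, tumbler, jar and pump measured unmoved in at least one camera. I checked the comb and the items on the shelf by eye only.
- **Gripper:** it is well clear of everything, with no force at the wrist.

**Problems along the way:**
- **First insertion:** the tube bumped the right cup at about 11 N and pivoted 11° in the grip, so I backed out and re-measured it.
- **After release:** the opening knuckle pressed on the underside of the board, with a wrist force of about 22 N. I narrowed the jaws and leaned the hand away before withdrawing.
- **Atomizer in the tray:** it was pressed onto the tray floor at about 30 N, and joint 6 read 0.117 rad there against the stated minimum of 0.12.

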